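# Rattle take: load the tilt tray, slide the mic under it, tip and level

### The arm

A 6-joint arm with a two-finger parallel gripper is mounted at the origin on the work surface. World frame = base frame: x ahead of the robot, y to its left, z up, the work surface at z = 0. Lengths are in m, angles in rad, forces in N, time in s.
With the tool pointing down it reaches from about 0.35 to 0.975 m from the base axis. Payload 4.9 kg.
Tool frame: the origin (TCP) lies at the very end of the fingers, on their centre line; the grasp point (between the pads) lies 19 mm behind it; z points along the fingers, x is the direction in which the jaws open and shut, and the axes are right-handed (so a half turn about z gives the same grasp; the last joint's range is limited). The gripper opens to 85 mm and grips with 20 to 120 N. Pads are 22 mm wide; open, the fingers measure 114 mm over their backs; the gripper's body (76 mm by 85 mm) begins 54 mm behind the grasp point. The pads swing forward as they close: fully open they stand 13 mm farther back than shut.
Start: joints at [-1.285, 0.053, 1.613, -0, 1.476, -0.119], TCP at [0.246, -0.574, 0.231] pointing down, gripper open.
Joint ranges: [-3.01, 3.01], [-1.01, 2.22], [0.06, 2.58], [-1.02, 4.17], [0.09, 2.62], [-3.14, 3.14]. Speed limits (rad/s): [2.57, 2.57, 3.14, 3.14, 3.14, 3.14].

### API

Orientations are given as a rotation vector (axis times angle).
In Python, from station import ctrl, get_image, calibration, job gives the robot as it stands.
- The arm moves only by the tool jog_arm, never from a script. Its argument "deltas" is a list of rows, each a list of 3 entries, a list of its own where there are three numbers: the turn, a rotation vector about the tool's x, y, z in degrees, then the shift along the tool's x, y, z in m, then the finger opening in m, from 0 to 0.0854. In form: [[[ax, ay, az], [tx, ty, tz], gripper], ...]. A call has 1 to 12 rows; each row is the pose to reach, as a shift and turn from the pose commanded when the call began, along the tool's axes at that moment; what a row does not reach only later rows make up. A row lasts 1/12 s, in which the tool goes at most 41.7 mm and 7.16 degrees, less where a joint would pass 70% of its speed; a pose out of reach is approached as far as the arm can. A call with a gripper value outside its range is refused whole. The fingers move at their own pace and stop on an object; "squeeze" is the grip in N (left out, the last holds). Time passes only in rows, so rows that repeat a pose let the fingers close. It gives the time, the measured TCP pose, the force and the opening at its end, in the units of the state.
- ctrl.get_obs(): the state, without advancing time (a new reading comes with each control period).
- get_image(name): name is "scene" or "side" or "wrist"; returns the picture (420x560x3 uint8, red, green, blue); there is no depth.
- calibration(name): a dict with "mtx" (3x3 intrinsics, pixels), "origin" and "rotation" of the camera in the world; the wrist camera has in their place "tool_from_camera" (4x4, takes a point from camera to tool coordinates, whose origin is the TCP and whose axes are the tool frame's). Camera axes: x right, y up, looking along -z (the intrinsics and any distortion apply to the point x, -y, -z); pixel columns grow to the right and rows downward; lengths in m; the calibration is good to about 2 mm. A picture is of the moment at which its call begins: read the wrist's pose just before it. calibration takes no time and is no camera call.
- job.finish_job(): hands the job in, once; it reports no verdict.
The state is a dict: "t": time; "q": joint angles; "dq": joint speeds; "effort": joint torques, N m; "tool_pos": TCP position; "tool_rot": TCP orientation; "contact_force": force on the tool from outside, world axes, zero at the start; "wrist_torque": the same for the moment, N m; "opening": finger opening in m.
Only numpy, scipy, OpenCV 4.12 (cv2) and the standard library are available. Lean on these libraries where they do the work, as an engineer would, in place of code of your own. Each camera call takes 0.05 s, during which the arm holds its last target.

### The job

Record a rattle take: stand every knob-shaped rattler on the table upright in the level tray, on the handle side of the white stripe, and lay the microphone sled in its lane and slide it under the tray until its nose meets the red stop. Only when both are done, lift the tray by its handle to the 30 degree mark and keep it there for a good two seconds so that the rattlers run down to the hinge end, never tipping it beyond the 45 degree mark, then bring it fully back to level. Finally draw the sled out and lay it back flat on the middle of its blue mat, leaving the rattlers standing at the hinge end and the other gear where it is.

Things in the scene. Friction and masses are not known exactly. Their poses are not given: they have to be found in the camera images.
- stand: tilt stand, fixed: plywood base plate 270 (x) x 170 (y) x 8 thick, carrying the hinged tray and a microphone lane. Origin at the centre of its underside; +x points from the tray's handle end to its hinge end, +y out along the lane (yaw varies). The tray covers y from -70 to +70; its underside is 52 above the table, its supports stand outside the lane.
- lane_mouth (a point): on the lane's floor and midline (stand x = +35), at its open end (stand y = +260). Floor 8 above the table, between two aluminium rails 50 apart inside, tops 22 above the table; it runs along stand -y to a red stop (face at stand y = -15) under the tray. Open above except under the tray (52 above the table). Same axes as the stand.
- tray (a joint): tray angle about its hinge, rad: 0 = level on its stop; grows as the handle end is lifted, to 0.95. Stiff friction hinge: it stays at whatever angle it is left (up to about 12 N at the handle moves it, up or down). A steel arc beside it has an orange mark at 30 degrees (0.524 rad), black ones at 0, 15 and 45; the tray has an orange pointer.
- tray_mid (a point): centre of the tray floor's upper face, 58 above the table when level. Axes move with the tray: +x to the hinge end, z out of the floor. Open-topped, inner 190 (x) x 130 (y), walls 5 thick and 18 high, far wall copper; white stripe across the floor at x = 0. Polished steel: rattlers start to slide at roughly 15 to 20 degrees.
- tray_handle (a point): middle of the tray's orange handle: a round bar 12 in diameter, 110 long, parallel to the hinge (tray y), 50 clear of the near wall; 82 above the table when level. It can turn in the fingers as the tray tilts.
- tray_hinge (a point): on the tray's hinge axis (parallel to stand y), 100 beyond tray_mid along stand +x; 52 above the table. The handle bar is 250 from it horizontally and 30 above it when level.
- mat: blue foam mat, fixed, 110 (x) x 200 (y) x 5 thick; origin at the centre of its underside.
- sled_mid (a point): microphone sled, loose, 180 g: black plate 44 (x) x 160 (y) x 12 thick, a steel microphone disc (32 diameter, top 24 above the underside) at its -y end, the nose, and an upright yellow post at its +y end. This point: centre of the plate, 6 above its underside. Lying in the lane its axes agree with the stand's (nose towards the stop).
- sled_grip (a point): where to grip the sled's yellow post: 16 x 16 square, centred at sled y = +55, its top 86 above the sled's underside; this point is 70 above the underside, on the post's axis. Same axes as the sled.
- mic_home (a point): fixed in the stand: where sled_grip is when the sled is fully home, nose against the red stop (stand x = +35, y = +120, 78 above the table).
- rattler0_mid (a point): brass rattler, loose, shaped like a drawer knob, 50 high, about 70 g: foot 38 diameter x 18 high, neck 14 diameter to 36 high, head 20 diameter from 36 to 50. This point is on its axis, 25 above its underside. May be absent.
- rattler1_mid (a point): steel rattler, loose, shaped like a drawer knob, 50 high, about 70 g: foot 38 diameter x 18 high, neck 14 diameter to 36 high, head 20 diameter from 36 to 50. This point is on its axis, 25 above its underside. May be absent.
- rattler2_mid (a point): dark wood rattler, loose, shaped like a drawer knob, 50 high, about 70 g: foot 38 diameter x 18 high, neck 14 diameter to 36 high, head 20 diameter from 36 to 50. This point is on its axis, 25 above its underside. May be absent.
- rattler3_mid (a point): red plastic rattler, loose, shaped like a drawer knob, 50 high, about 70 g: foot 38 diameter x 18 high, neck 14 diameter to 36 high, head 20 diameter from 36 to 50. This point is on its axis, 25 above its underside. May be absent.
- pedal: bystander, loose: black pedal box with three white knobs, 110 x 62 x 42 high mm; origin at the centre of its underside. To be left where it is.
- can: bystander, loose: pale drinks-size can with a red band, 66 diameter, 115 high mm; origin at the centre of its underside. To be left where it is.
- thumbpiano: bystander, loose: round wooden thumb piano, 120 diameter, 40 high mm; origin at the centre of its underside. To be left where it is.
- mallet: bystander, loose: soft-headed mallet, 250 long, lying on the table, sizes in mm; origin at the centre of its underside. To be left where it is.
- pouch: bystander, loose: grey fabric-covered pouch, 70 x 120 x 30 high mm; origin at the centre of its underside. To be left where it is.
- looper: bystander, loose: grey pedal box with two white knobs, 100 x 80 x 45 high mm; origin at the centre of its underside. To be left where it is.

How it is judged:
On the way, in this order (a step that is already met when the one before it is completed fails the run):
1. the tray level, every rattler upright in it on the handle side of the stripe, and the mic sled fully home under the tray (y of rattler0_mid in the frame of tray_mid between -0.066 and 0.066 m and z of rattler0_mid in the frame of tray_mid between 0.015 and 0.033 m and angle between the z axis of each of rattler0_mid, rattler1_mid, rattler2_mid, rattler3_mid and the z axis of tray_mid, either way round below 0.2 rad and x of rattler0_mid in the frame of tray_mid between -0.1 and 0 m and y of rattler1_mid in the frame of tray_mid between -0.066 and 0.066 m and z of rattler1_mid in the frame of tray_mid between 0.015 and 0.033 m and x of rattler1_mid in the frame of tray_mid between -0.1 and 0 m and y of rattler2_mid in the frame of tray_mid between -0.066 and 0.066 m and z of rattler2_mid in the frame of tray_mid between 0.015 and 0.033 m and x of rattler2_mid in the frame of tray_mid between -0.1 and 0 m and y of rattler3_mid in the frame of tray_mid between -0.066 and 0.066 m and z of rattler3_mid in the frame of tray_mid between 0.015 and 0.033 m and x of rattler3_mid in the frame of tray_mid between -0.1 and 0 m and distance between sled_grip and mic_home below 0.01 m and angle between sled_grip's own z axis and vertical below 0.1 rad and value of joint tray below 0.035 rad), for 0.3 s.
2. the tray tipped to 30 degrees (within 5) for a second with every rattler at the hinge end and the sled still home (y of rattler0_mid in the frame of tray_mid between -0.066 and 0.066 m and z of rattler0_mid in the frame of tray_mid between 0.015 and 0.033 m and angle between the z axis of each of rattler0_mid, rattler1_mid, rattler2_mid, rattler3_mid and the z axis of tray_mid, either way round below 0.2 rad and x of rattler0_mid in the frame of tray_mid between 0 and 0.1 m and y of rattler1_mid in the frame of tray_mid between -0.066 and 0.066 m and z of rattler1_mid in the frame of tray_mid between 0.015 and 0.033 m and x of rattler1_mid in the frame of tray_mid between 0 and 0.1 m and y of rattler2_mid in the frame of tray_mid between -0.066 and 0.066 m and z of rattler2_mid in the frame of tray_mid between 0.015 and 0.033 m and x of rattler2_mid in the frame of tray_mid between 0 and 0.1 m and y of rattler3_mid in the frame of tray_mid between -0.066 and 0.066 m and z of rattler3_mid in the frame of tray_mid between 0.015 and 0.033 m and x of rattler3_mid in the frame of tray_mid between 0 and 0.1 m and distance between sled_grip and mic_home below 0.01 m and angle between sled_grip's own z axis and vertical below 0.1 rad and value of joint tray between 0.436 and 0.611 rad), for 1 s.
3. the tray level again, the rattlers still upright in it at the hinge end (y of rattler0_mid in the frame of tray_mid between -0.066 and 0.066 m and z of rattler0_mid in the frame of tray_mid between 0.015 and 0.033 m and angle between the z axis of each of rattler0_mid, rattler1_mid, rattler2_mid, rattler3_mid and the z axis of tray_mid, either way round below 0.2 rad and x of rattler0_mid in the frame of tray_mid between 0 and 0.1 m and y of rattler1_mid in the frame of tray_mid between -0.066 and 0.066 m and z of rattler1_mid in the frame of tray_mid between 0.015 and 0.033 m and x of rattler1_mid in the frame of tray_mid between 0 and 0.1 m and y of rattler2_mid in the frame of tray_mid between -0.066 and 0.066 m and z of rattler2_mid in the frame of tray_mid between 0.015 and 0.033 m and x of rattler2_mid in the frame of tray_mid between 0 and 0.1 m and y of rattler3_mid in the frame of tray_mid between -0.066 and 0.066 m and z of rattler3_mid in the frame of tray_mid between 0.015 and 0.033 m and x of rattler3_mid in the frame of tray_mid between 0 and 0.1 m and value of joint tray below 0.035 rad), for 0.3 s.
At the end, for the whole second after the job is handed in: the tray is level (within 2 degrees), every rattler stands in it on the hinge side of the stripe, the mic sled lies flat on its mat (its middle within 40 mm of the mat's middle), all at rest (all of step 3 and horizontal distance between sled_mid and mat below 0.04 m and height (world z) of sled_mid below 0.016 m and angle between sled_mid's own z axis and vertical below 0.1 rad and linear speed of each of rattler0, rattler1, rattler2, rattler3, sled below 0.02 m/s and velocity of joint tray below 0.05 rad/s); the robot touches nothing.
It fails at once if the tray is tipped beyond the 45 degree mark (value of joint tray above 0.82 rad).
It fails at once if a bystander is moved by more than 30 mm (distance of any of pedal, can, thumbpiano, mallet, pouch, looper from where it was at the start of the episode above 0.03 m).
Of rattler0, rattler1, rattler2, rattler3 only 2 to 4 are there at a start; the rules pass over those that are not, and their reading is None.
At some moment in a run one of rattler0, rattler1, rattler2, rattler3, sled may be knocked a few centimetres aside while the robot is not near it.
It also fails if it takes over 210 s, if anything falls off the work surface, if the arm or the gripper's body presses on something with over 40 N, if the wrist force passes 120 N, or if a joint passes its speed limit or range.

## Working session

There is one attempt and no reset: what is moved stays moved. The work goes in short steps, Python scripts to look and compute and a tool call to move; the robot and the scene stay as the last step left them, time stands still between calls to the robot, and variables do not carry over. Pictures are saved under pics/ and viewed, and the job is handed in when it is done.

Besides the shell and the picture viewer there is one more tool, called after "Emit:" as name(argument=value, ...) on one line, values as JSON. jog_arm: Moves the arm, as the interface text tells. Its arguments: {"type":"object","properties":{"deltas":{"type":"array","items":{"type":"array"}},"squeeze":{"type":"number"}},"required":["deltas"]}

```bash
ls; mkdir -p pics
cat > h.py <<'E'
import numpy as np, cv2
from station import ctrl,get_image,calibration,job
from scipy.spatial.transform import Rotation as R
def snap(n,f):
    im=get_image(n); cv2.imwrite('pics/'+f,im[:,:,::-1]); return im
def cam(name,obs=None):
    c=calibration(name); K=np.array(c['mtx'])
    if 'origin' in c: return K,np.array(c['origin']),np.array(c['rotation']),c
    o=obs or ctrl.get_obs(); Tt=np.eye(4);Tt[:3,:3]=R.from_rotvec(o['tool_rot']).as_matrix();Tt[:3,3]=o['tool_pos']
    T=Tt@np.array(c['tool_from_camera']); return K,T[:3,3],T[:3,:3],c
def dist(c):
    for k in c:
        if 'dist' in k: return np.array(c[k],float)
    return None
def px2w(name,u,v,z,C=None):
    K,o,Rm,c=C or cam(name)
    p=cv2.undistortPoints(np.array([[[u,v]]],float),K,dist(c))[0,0]
    d=Rm@np.array([p[0],-p[1],-1]); return o+d*(z-o[2])/d[2]
def w2px(name,P,C=None):
    K,o,Rm,c=C or cam(name)
    q=(np.atleast_2d(P)-o)@Rm; q=q*[1,-1,-1]
    return cv2.projectPoints(q,np.zeros(3),np.zeros(3),K,dist(c))[0][:,0]
E
python3 - <<'E'
from h import *
print(ctrl.get_obs())
for n in ('scene','side','wrist'): print(n,calibration(n)); snap(n,n+'0.png')
E
```

```text
pics
{'t': 0.0, 'q': array([-1.28499842e+00,  5.33707709e-02,  1.61430890e+00, -1.16367913e-05,
        1.47596800e+00, -1.18996572e-01]), 'dq': array([ 9.88860171e-04, -5.89145447e-04,  7.71998189e-05,  6.28404932e-04,
        2.89083629e-04,  1.37735644e-04]), 'effort': array([ 9.18572441e-04, -3.93681765e+01, -3.70175278e+01,  1.36813441e-07,
        7.16357521e-03,  3.40142698e-06]), 'tool_pos': array([ 0.24596667, -0.57388974,  0.23004548]), 'tool_rot': array([-2.62154622e+00,  1.72881842e+00,  2.47547237e-03]), 'contact_force': array([-0.11161056, -0.23997318, -0.36534401]), 'wrist_torque': array([ 0.00108649, -0.02894214,  0.07309911]), 'opening': 0.0850950956980197}
scene {'mtx': array([[430.72445222,   0.        , 280.02605155],
       [  0.        , 430.72445222, 206.46831525],
       [  0.        ,   0.        ,   1.        ]]), 'origin': array([ 1.32813056, -0.34674859,  0.99506287]), 'rotation': array([0.64261918, 0.43609007, 1.13666319])}
side {'mtx': array([[454.79680197,   0.        , 278.9681791 ],
       [  0.        , 454.79680197, 213.20764127],
       [  0.        ,   0.        ,   1.        ]]), 'origin': array([-0.14523175, -0.9120877 ,  0.76617874]), 'rotation': array([ 0.96021732, -0.3508977 , -0.60376205])}
wrist {'mtx': array([[329.85703418,   0.        , 281.51686223],
       [  0.        , 329.85703418, 205.90830693],
       [  0.        ,   0.        ,   1.        ]]), 'tool_from_camera': array([[ 9.99999912e-01,  3.88856658e-04, -1.55284005e-04,
         4.48672345e-04],
       [ 3.26248123e-04, -9.56062846e-01, -2.93161606e-01,
        -7.47735582e-02],
       [-2.62459110e-04,  2.93161530e-01, -9.56062889e-01,
        -1.42982023e-01],
       [ 0.00000000e+00,  0.00000000e+00,  0.00000000e+00,
         1.00000000e+00]])}
```

```bash
sed -i "s/np.array(c\['rotation'\]),c/R.from_rotvec(c['rotation']).as_matrix(),c/" h.py
```

```text
(no output)
```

View pics/scene0.png

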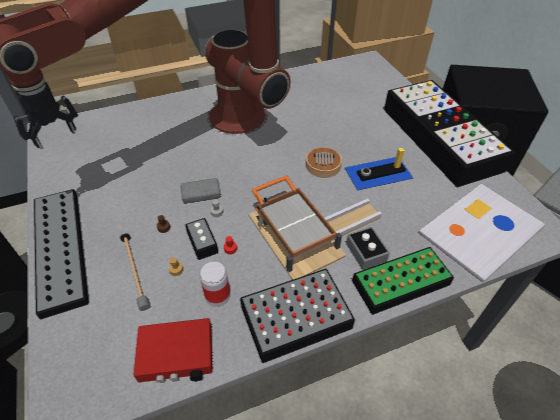

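View pics/side0.png

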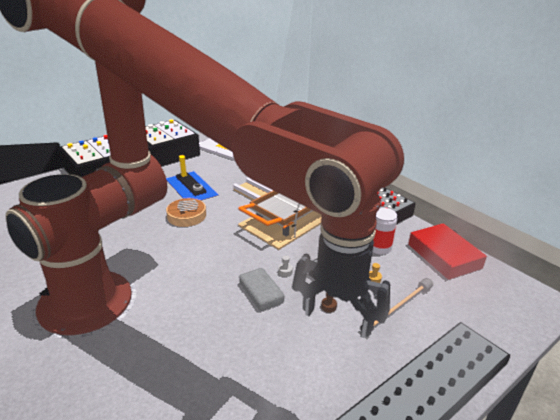

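View pics/wrist0.png

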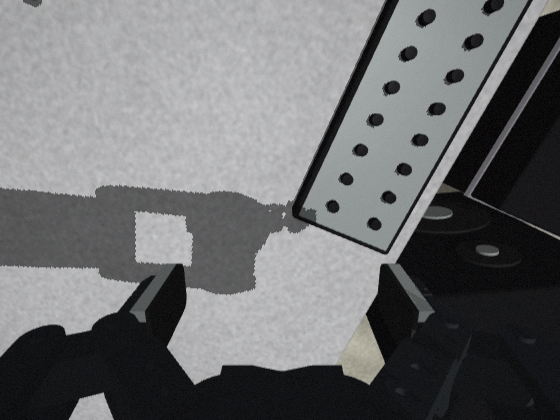

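Run:
```python
import cv2
im=cv2.imread('pics/scene0.png')
cv2.imwrite('pics/z1.png',cv2.resize(im[165:305,110:260],None,fx=5,fy=4.2857*5/5,interpolation=cv2.INTER_CUBIC)[:, :] )
cv2.imwrite('pics/z2.png',cv2.resize(im[140:280,235:425],None,fx=4,fy=4,interpolation=cv2.INTER_CUBIC))
```

```text
(no output)
```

View pics/z1.png

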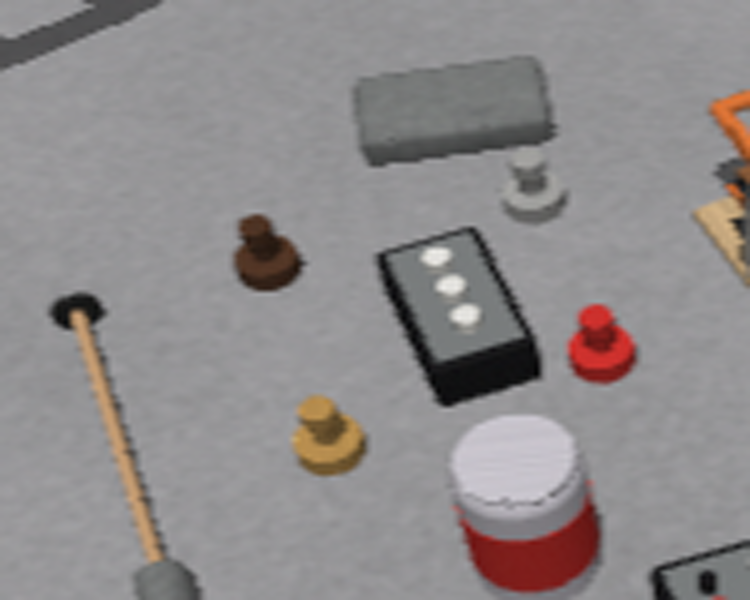

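View pics/z2.png

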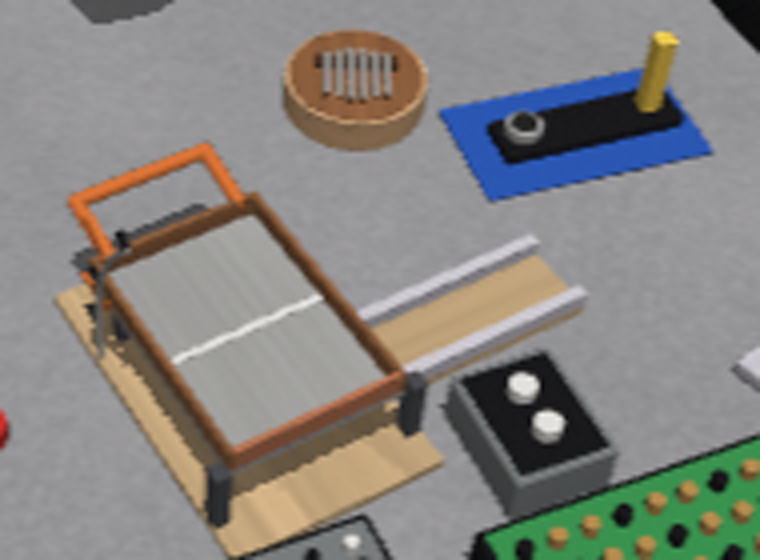

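Run:
```python
from h import *
C=cam('scene')
z1=lambda u,v:(110+u/5,165+v/4.2857)
z2=lambda u,v:(235+u/4,140+v/4)
def p(n,uv,z): print(n,np.round(px2w('scene',*uv,z,C),4))
for n,a in dict(brass=(317,405),dark=(256,224),steel=(528,160),red=(597,315)).items(): p(n,z1(*a),.05)
for n,a in dict(brass=(330,450),dark=(268,268),steel=(534,200),red=(602,360)).items(): p(n+'_foot',z1(*a),.009)
for n,a,z in [('b--',(58,297),.008),('b+-',(232,560),.008),('b++',(443,462),.008),('h1',(72,200),.084),('h2',(208,148),.084),('s-',(173,361),.058),('s+',(324,298),.058),
 ('tfl',(103,268),.076),('tf+',(255,197),.076),('thin-',(230,463),.076),('thin+',(405,375),.076),('railL',(533,238),.022),('railR',(583,290),.022),('laneL',(545,262),.008),
 ('m1',(440,113),.005),('m2',(492,198),.005),('m3',(713,152),.005),('m4',(645,70),.005),('post',(663,38),.091),('disc',(525,122),.029),
 ('can',(516/4,0),.1)]: p(n,z2(*a),z)
p('can',z1(516,460),.115)
p('looperTop',z2(530,410),.045)
p('piano',z2(355,70),.04)
for a in [(380,255),(475,230),(540,350),(440,375)]: p('pedal',z1(*a),.042)
for a in [(355,85),(535,60),(550,125),(370,150)]: p('pouch',z1(*a),.03)
```

```text
brass [ 0.6091 -0.3661  0.05  ]
dark [ 0.4498 -0.3671  0.05  ]
steel [ 0.4511 -0.205   0.05  ]
red [ 0.5965 -0.2069  0.05  ]
brass_foot [ 0.6148 -0.3678  0.009 ]
dark_foot [ 0.4541 -0.3693  0.009 ]
steel_foot [ 0.4518 -0.2061  0.009 ]
red_foot [ 0.6017 -0.2093  0.009 ]
b-- [ 0.4975 -0.1166  0.008 ]
b+- [ 0.7607 -0.0841  0.008 ]
b++ [0.7414 0.0841 0.008 ]
h1 [ 0.4756 -0.094   0.084 ]
h2 [0.4617 0.02   0.084 ]
s- [ 0.6251 -0.0729  0.058 ]
s+ [0.6111 0.0494 0.058 ]
tfl [ 0.5406 -0.0935  0.076 ]
tf+ [0.5154 0.0359 0.076 ]
thin- [ 0.7315 -0.0748  0.076 ]
thin+ [0.708  0.0638 0.076 ]
railL [0.5873 0.2403 0.022 ]
railR [0.648  0.2487 0.022 ]
laneL [0.6023 0.2448 0.008 ]
m1 [0.4194 0.249  0.005 ]
m2 [0.5237 0.2417 0.005 ]
m3 [0.544 0.436 0.005]
m4 [0.4362 0.4383 0.005 ]
post [0.4858 0.4042 0.091 ]
disc [0.4766 0.2941 0.029 ]
can [0.2938 0.0192 0.1   ]
can [ 0.7312 -0.2834  0.115 ]
looperTop [0.7465 0.144  0.045 ]
piano [0.3789 0.1865 0.04  ]
pedal [ 0.4958 -0.3065  0.042 ]
pedal [ 0.4946 -0.2501  0.042 ]
pedal [ 0.6059 -0.2432  0.042 ]
pedal [ 0.6048 -0.2992  0.042 ]
pouch [ 0.3198 -0.2828  0.03  ]
pouch [ 0.3363 -0.1699  0.03  ]
pouch [ 0.4045 -0.1798  0.03  ]
pouch [ 0.3876 -0.2891  0.03  ]
```

```bash
cat >> h.py <<'E'
def rot(psi):
    p=np.radians(psi); c,s=np.cos(p),np.sin(p); return np.array([[c,s,0],[s,-c,0],[0,0,-1]])
def go(x,y,z,psi):
    o=ctrl.get_obs(); R0=R.from_rotvec(o['tool_rot']).as_matrix()
    d=R0.T@(np.array([x,y,z])-o['tool_pos']); r=np.degrees(R.from_matrix(R0.T@rot(psi)).as_rotvec())
    print('turn',np.round(r,2),'shift',np.round(d,4),'rows>=',int(np.ceil(max(np.linalg.norm(d)/.0417,np.linalg.norm(r)/7.16))), 't',round(o['t'],2))
def st():
    o=ctrl.get_obs(); print('t',round(o['t'],2),'pos',np.round(o['tool_pos'],4),'psi',np.degrees(np.arctan2(*R.from_rotvec(o['tool_rot']).as_matrix()[[1,0],0])),'F',np.round(o['contact_force'],1),'op',round(o['opening'],4),'q',np.round(o['q'],2))
E
python3 - <<'E'
from h import *
go(.53,-.26,.40,6.8)
E
```

```text
turn [-7.000e-02  8.000e-02 -7.361e+01] shift [-0.177  -0.3847 -0.1693] rows>= 11 t 0.15
```

Emit:
jog_arm(deltas=[[[0,0,-73.6],[-0.177,-0.385,-0.169],0.04],[[0,0,-73.6],[-0.177,-0.385,-0.169],0.04],[[0,0,-73.6],[-0.177,-0.385,-0.169],0.04],[[0,0,-73.6],[-0.177,-0.385,-0.169],0.04],[[0,0,-73.6],[-0.177,-0.385,-0.169],0.04],[[0,0,-73.6],[-0.177,-0.385,-0.169],0.04],[[0,0,-73.6],[-0.177,-0.385,-0.169],0.04],[[0,0,-73.6],[-0.177,-0.385,-0.169],0.04],[[0,0,-73.6],[-0.177,-0.385,-0.169],0.04],[[0,0,-73.6],[-0.177,-0.385,-0.169],0.04],[[0,0,-73.6],[-0.177,-0.385,-0.169],0.04],[[0,0,-73.6],[-0.177,-0.385,-0.169],0.04]])

```text
t: 1.15
tool_pos: [0.5341, -0.2558, 0.4039]
tool_rot: [3.134, 0.199, 0.009]
contact_force: [-0.5, -0.7, -0.3]
opening: 0.0399
```

Run:
```python
from h import *
st(); snap('wrist','w1.png'); st()
```

```text
t 1.15 pos [ 0.5341 -0.2558  0.4039] psi 7.26323627039152 F [-0.5 -0.7 -0.3] op 0.0399 q [-0.57 -0.07  1.46  0.    1.75 -0.7 ]
t 1.2 pos [ 0.5324 -0.2578  0.4022] psi 7.0840688405022005 F [-0.6 -1.3 -0.2] op 0.0402 q [-0.58 -0.07  1.46  0.    1.75 -0.7 ]
```

View pics/w1.png

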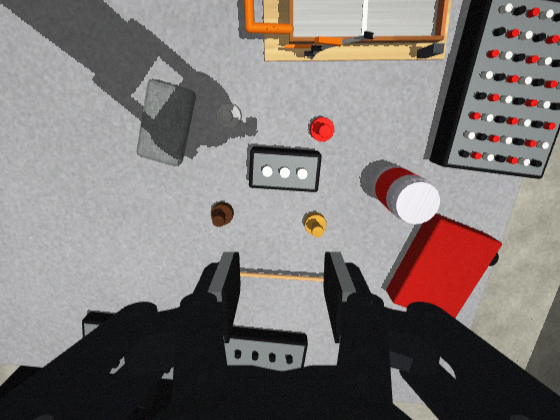

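Run:
```python
from h import *
o=ctrl.get_obs(); snap('wrist','w2.png'); st()
im=cv2.imread('pics/w2.png'); cv2.imwrite('pics/w2z.png',cv2.resize(im[90:250,190:350],None,fx=3.6,fy=3.6,interpolation=cv2.INTER_CUBIC))
np.save('o.npy',o,allow_pickle=True)
```

```text
t 1.25 pos [ 0.5312 -0.2591  0.4008] psi 6.935782849327565 F [ 0.   0.  -0.5] op 0.0404 q [-0.58 -0.07  1.46 -0.    1.75 -0.7 ]
```

View pics/w2z.png

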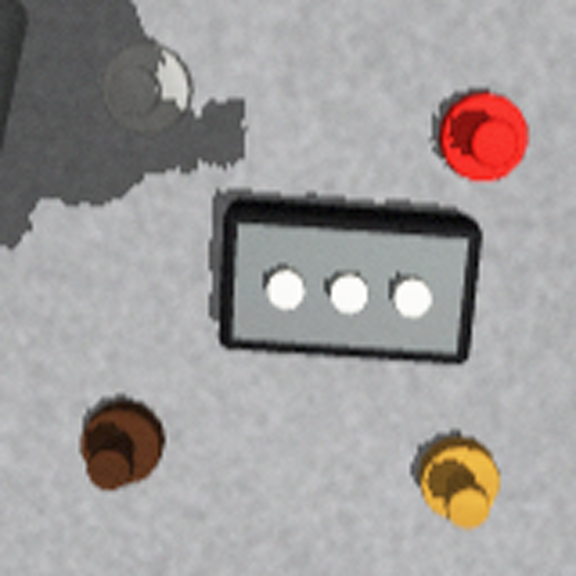

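Run:
```python
from h import *
o=np.load('o.npy',allow_pickle=True).item(); C=cam('wrist',o)
for n,h,f in [('brass',(469,507),(459,480)),('dark',(109,467),(123,439)),('steel',(135,88),(148,88)),('red',(494,141),(484,136))]:
    q=lambda a:(190+a[0]/3.6-.4,90+a[1]/3.6-.4)
    print(n,np.round(px2w('wrist',*q(h),.05,C),4),np.round(px2w('wrist',*q(f),.018,C),4))
go(.609,-.369,.15,6.8)
```

```text
brass [ 0.6092 -0.3686  0.05  ] [ 0.6079 -0.3677  0.018 ]
dark [ 0.4483 -0.3694  0.05  ] [ 0.449  -0.3667  0.018 ]
steel [ 0.4477 -0.2069  0.05  ] [ 0.4483 -0.2077  0.018 ]
red [ 0.5942 -0.2097  0.05  ] [ 0.5942 -0.2098  0.018 ]
turn [ 0.05 -0.02  0.14] shift [0.0639 0.1183 0.2509] rows>= 7 t 1.25
```

Emit:
jog_arm(deltas=[[[0,0,0],[0.064,0.118,0.285],0.04],[[0,0,0],[0.064,0.118,0.285],0.04],[[0,0,0],[0.064,0.118,0.285],0.04],[[0,0,0],[0.064,0.118,0.285],0.04],[[0,0,0],[0.064,0.118,0.285],0.04],[[0,0,0],[0.064,0.118,0.285],0.04],[[0,0,0],[0.064,0.118,0.285],0.04],[[0,0,0],[0.064,0.118,0.285],0.04],[[0,0,0],[0.064,0.118,0.285],0.04],[[0,0,0],[0.064,0.118,0.285],0.04]], squeeze=40)

```text
t: 2.08
tool_pos: [0.6055, -0.3699, 0.1122]
tool_rot: [-3.132, -0.182, 0.007]
contact_force: [0.3, -0.7, 0.1]
opening: 0.0399
```

Run:
```python
from h import *
st();go(.609,-.3685,.026,6.8)
snap('wrist','w3.png');snap('side','s3.png')
```

```text
t 2.08 pos [ 0.6055 -0.3699  0.1122] psi 6.666519110323838 F [ 0.3 -0.7  0.1] op 0.0399 q [-0.65  0.34  1.49 -0.    1.32 -0.77]
turn [-0.23  0.25 -0.13] shift [ 0.0041 -0.0007  0.0862] rows>= 3 t 2.08
```

View pics/w3.png

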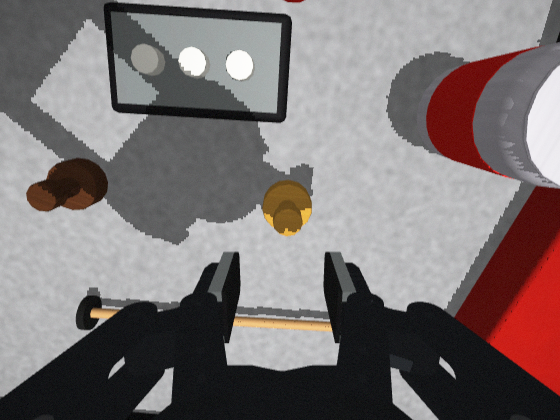

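Run:
```python
from h import *
st(); print(px2w('wrist',288,219,.05),px2w('wrist',287,207,.018)); go(.609,-.3685,.026,6.8)
```

```text
t 2.18 pos [ 0.6079 -0.3706  0.1173] psi 6.7373417338263275 F [-0.3  0.4  0.3] op 0.0397 q [-0.65  0.34  1.49 -0.    1.32 -0.77]
[ 0.61240691 -0.36961335  0.05      ] [ 0.61245423 -0.37110996  0.018     ]
turn [ 0.09 -0.09 -0.06] shift [ 0.0012 -0.0021  0.0913] rows>= 3 t 2.18
```

Emit:
jog_arm(deltas=[[[0,0,0],[0.003,-0.0005,0.04],0.04],[[0,0,0],[0.003,-0.0005,0.075],0.04],[[0,0,0],[0.003,-0.0005,0.091],0.04],[[0,0,0],[0.003,-0.0005,0.091],0.04],[[0,0,0],[0.003,-0.0005,0.091],0.01],[[0,0,0],[0.003,-0.0005,0.091],0.01],[[0,0,0],[0.003,-0.0005,0.091],0.01],[[0,0,0],[0.003,-0.0005,0.091],0.01],[[0,0,0],[0.003,-0.0005,0.091],0.01]])

```text
t: 2.93
tool_pos: [0.6122, -0.37, 0.0272]
tool_rot: [3.133, 0.186, 0.005]
contact_force: [0.1, -0.4, 4.5]
opening: 0.0182
```

```bash
cat >> h.py <<'E'
YAW=6.75; TM=np.array([.6185,-.0135])
def tw(x,y):  # tray mm -> world xy
    c,s=np.cos(np.radians(YAW)),np.sin(np.radians(YAW)); return TM+np.array([c*x-s*y,s*x+c*y])/1000
E
python3 - <<'E'
from h import *
st(); 
print(tw(-22,38)); go(*tw(-22,38),.2,YAW)
E
```

```text
t 2.93 pos [ 0.6122 -0.37    0.0272] psi 6.793539695650673 F [ 0.1 -0.4  4.5] op 0.0182 q [-0.65  0.44  1.52  0.    1.18 -0.77]
[0.59218607 0.02165078]
turn [ 0.17 -0.18  0.04] shift [ 0.027  -0.3907 -0.1739] rows>= 11 t 2.93
```

Emit:
jog_arm(deltas=[[[0,0,0],[0,0,-0.04],0.01],[[0,0,0],[0,0,-0.08],0.01],[[0,0,0],[0,-0.02,-0.11],0.01],[[0,0,0],[0.027,-0.391,-0.174],0.01],[[0,0,0],[0.027,-0.391,-0.174],0.01],[[0,0,0],[0.027,-0.391,-0.174],0.01],[[0,0,0],[0.027,-0.391,-0.174],0.01],[[0,0,0],[0.027,-0.391,-0.174],0.01],[[0,0,0],[0.027,-0.391,-0.174],0.01],[[0,0,0],[0.027,-0.391,-0.174],0.01],[[0,0,0],[0.027,-0.391,-0.174],0.01],[[0,0,0],[0.027,-0.391,-0.174],0.01]])

```text
t: 3.93
tool_pos: [0.591, 0.022, 0.1989]
tool_rot: [3.136, 0.186, 0.002]
contact_force: [1.1, -0.9, -1.0]
opening: 0.0182
```

Run:
```python
from h import *
st(); snap('wrist','w4.png'); snap('scene','sc4.png');st()
im=cv2.imread('pics/sc4.png'); cv2.imwrite('pics/sc4z.png',cv2.resize(im[120:280,210:400],None,fx=3.7,fy=3.7,interpolation=cv2.INTER_CUBIC))
```

```text
t 3.93 pos [0.591  0.022  0.1989] psi 6.784402176892233 F [ 1.1 -0.9 -1. ] op 0.0182 q [-0.09 -0.01  1.73 -0.    1.42 -0.21]
t 4.03 pos [0.5917 0.0254 0.2002] psi 7.1796774550979965 F [ 0.8 -0.6 -0.1] op 0.0183 q [-0.08 -0.01  1.72  0.    1.42 -0.21]
```

View pics/w4.png

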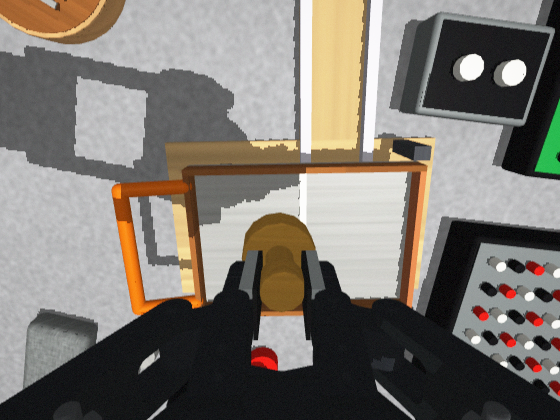

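View pics/sc4z.png

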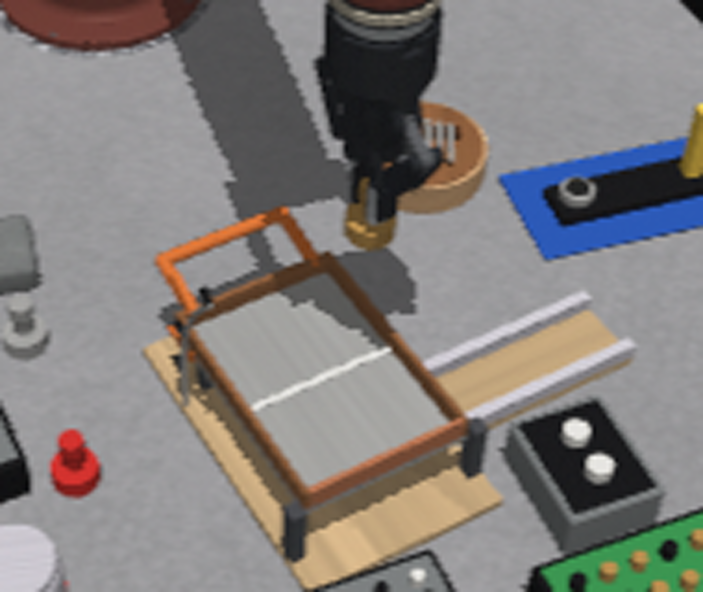

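Run:
```python
from h import *
o=ctrl.get_obs(); o['tool_pos']=np.array([.591,.022,.1989]); o['tool_rot']=np.array([3.136,.186,.002])
C=cam('wrist',o)
def l(u,v,z):
    w=px2w('wrist',u,v,z,C)[:2]; c,s=np.cos(np.radians(YAW)),np.sin(np.radians(YAW)); d=w-TM
    return np.round(w,4),np.round(1000*np.array([c*d[0]+s*d[1],-s*d[0]+c*d[1]]),1)
for a in [(304,173,.058,'stripe far (0,65)'),(303,222,.058,'stripe'),(195,176,.058,'-95,65'),(413,172,.058,'95,65'),(185,170,.076,'-100,70'),(424,165,.076,'100,70'),(120,187,.088,'handle -150,55'),(140,308,.088,'handle -150,-55'),(306,60,.022,'rail'),(369,60,.022,'rail'),(336,60,.008,'lane mid 35')]: print(a[3],*l(*a[:3]))
st()
```

```text
stripe far (0,65) [0.6087 0.0415] [-3.2 55.8]
stripe [ 0.6141 -0.0036] [-3.2 10.3]
-95,65 [0.5143 0.0276] [-98.6  53.1]
95,65 [0.7031 0.0536] [91.9 56.7]
-100,70 [0.5103 0.036 ] [-101.6   61.9]
100,70 [0.703 0.063] [92.9 66. ]
handle -150,55 [0.463 0.019] [-150.6   50.5]
handle -150,-55 [ 0.4779 -0.0906] [-148.7  -60. ]
rail [0.5997 0.1363] [ -1. 151.]
rail [0.6556 0.143 ] [ 55.3 151. ]
lane mid 35 [0.6283 0.1414] [ 27.9 152.7]
t 4.03 pos [0.5917 0.0254 0.2002] psi 7.1796774550979965 F [ 0.8 -0.6 -0.1] op 0.0183 q [-0.08 -0.01  1.72  0.    1.42 -0.21]
```

Run:
```python
from h import *
import json
o=ctrl.get_obs(); snap('wrist','w5.png'); st()
np.save('o5.npy',o,allow_pickle=True)
im=cv2.imread('pics/w5.png'); cv2.imwrite('pics/w5z.png',cv2.resize(im[130:350,100:450],None,fx=2.2,fy=2.2,interpolation=cv2.INTER_CUBIC))
```

```text
t 4.08 pos [0.5917 0.0227 0.1994] psi 7.06686720138949 F [ 1.2 -0.6 -1. ] op 0.0186 q [-0.09 -0.    1.73 -0.    1.42 -0.21]
```

View pics/w5z.png

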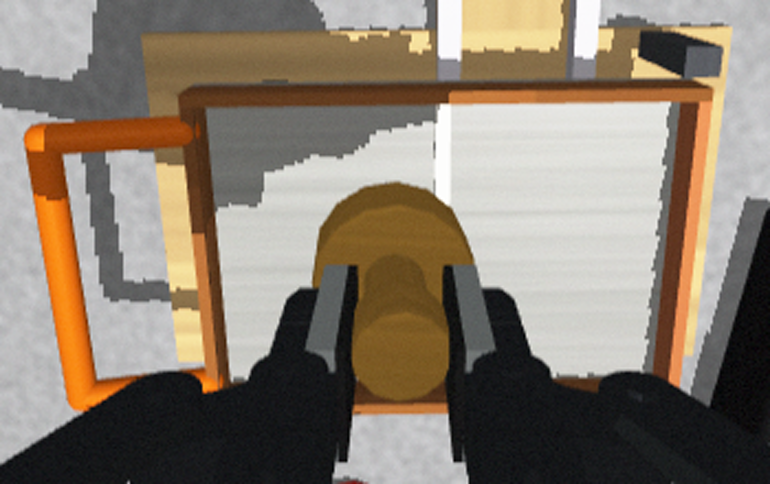

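Run:
```python
from h import *
o=np.load('o5.npy',allow_pickle=True).item()
print(o['tool_pos'])
C=cam('wrist',o)
def l(u,v,z):
    u=100+u/2.2;v=130+v/2.2
    w=px2w('wrist',u,v,z,C)[:2]; c,s=np.cos(np.radians(YAW)),np.sin(np.radians(YAW)); d=w-TM
    return np.round(w,4),np.round(1000*np.array([c*d[0]+s*d[1],-s*d[0]+c*d[1]]),1)
for a in [(210,105,.076,'y65'),(660,102,.076,'y65'),(443,150,.058,'x0'),(443,190,.058,'x0'),(208,108,.058,'x-95'),(226,360,.058,'x-95'),(681,130,.058,'x95'),(667,350,.058,'x95'),(180,92,.076,'-100,70'),(713,86,.076,'100,70'),(27,130,.082,'handle -156,'),(75,400,.082,'handle -156'),(450,10,.022,'rail'),(586,10,.022,'rail'),(145,33,.008,'-135,85'),(732,27,.008,'135 85')]: print(a[3],*l(*a[:3]))
```

```text
[0.59167265 0.02537684 0.20024911]
y65 [0.5197 0.0333] [-92.6  58.1]
y65 [0.6871 0.0554] [76.2 60.4]
x0 [0.6107 0.022 ] [-3.6 36.1]
x0 [0.6131 0.0049] [-3.2 18.9]
x-95 [0.5147 0.0276] [-98.2  53. ]
x-95 [ 0.5283 -0.0865] [-98.2 -61.9]
x95 [0.7052 0.0423] [92.7 45.2]
x95 [ 0.723  -0.0573] [ 98.6 -55.8]
-100,70 [0.5083 0.0369] [-103.5   63. ]
100,70 [0.7053 0.0638] [95.3 66.6]
handle -156, [0.4544 0.017 ] [-159.4   49.6]
handle -156 [ 0.4715 -0.0976] [-155.9  -66.2]
rail [0.6083 0.0752] [ 0.3 89.2]
rail [0.667  0.0825] [59.4 89.6]
-135,85 [0.4727 0.0466] [-137.8   76.8]
135 85 [0.7384 0.0826] [130.4  81.4]
```

```bash
sed -i "s/^YAW=.*/YAW=7.0; TM=np.array([.617,-.0165])/" h.py
python3 - <<'E'
from h import *
st(); go(*tw(-22,36),.086,YAW)
E
```

```text
t 4.08 pos [0.5917 0.0227 0.1994] psi 7.06686720138949 F [ 1.2 -0.6 -1. ] op 0.0186 q [-0.09 -0.    1.73 -0.    1.42 -0.21]
turn [ 0.03 -0.14  0.07] shift [-0.0019  0.006   0.1134] rows>= 3 t 4.08
```

Emit:
jog_arm(deltas=[[[0,0,0],[-0.002,0.005,0.04],0.01],[[0,0,0],[-0.002,0.005,0.08],0.01],[[0,0,0],[-0.002,0.005,0.1],0.01],[[0,0,0],[-0.002,0.005,0.108],0.01],[[0,0,0],[-0.002,0.005,0.113],0.01],[[0,0,0],[-0.002,0.005,0.113],0.01],[[0,0,0],[-0.002,0.005,0.113],0.01]])

```text
t: 4.67
tool_pos: [0.5911, 0.0138, 0.0862]
tool_rot: [3.136, 0.184, 0.003]
contact_force: [0.1, -0.5, -0.8]
opening: 0.0186
```

Run:
```python
from h import *
st();
```

```text
t 4.67 pos [0.5911 0.0138 0.0862] psi 6.723020494392336 F [ 0.1 -0.5 -0.8] op 0.0186 q [-0.1   0.1   1.81 -0.    1.22 -0.22]
```

Emit:
jog_arm(deltas=[[[0,0,0],[0,0,0.001],0.01],[[0,0,0],[0,0,0.002],0.01],[[0,0,0],[0,0,0.002],0.01],[[0,0,0],[0,0,0.002],0.024],[[0,0,0],[0,0,0.002],0.034],[[0,0,0],[0,0,0.002],0.034],[[0,0,0],[0,0,-0.03],0.034],[[0,0,0],[0,0,-0.07],0.034],[[0,0,0],[0,0,-0.11],0.034],[[0,0,0],[0,0,-0.14],0.034],[[0,0,0],[0,0,-0.14],0.034]])

```text
t: 5.58
tool_pos: [0.594, 0.0146, 0.2341]
tool_rot: [3.134, 0.186, 0.022]
contact_force: [0.2, 0.7, 1.1]
opening: 0.034
```

Run:
```python
from h import *
st();snap('wrist','w6.png'); snap('scene','sc6.png');st();
im=cv2.imread('pics/sc6.png'); cv2.imwrite('pics/sc6z.png',cv2.resize(im[150:290,240:400],None,fx=4,fy=4,interpolation=cv2.INTER_CUBIC))
go(.5945,-.2095,.2,YAW)
```

```text
t 5.58 pos [0.594  0.0146 0.2341] psi 6.802944926594202 F [0.2 0.7 1.1] op 0.034 q [-0.1  -0.03  1.69  0.    1.47 -0.22]
t 5.68 pos [0.591  0.0149 0.227 ] psi 6.798611971913167 F [-1.  -0.2 -0. ] op 0.0339 q [-0.1  -0.03  1.7   0.    1.46 -0.22]
turn [ 0.05 -0.23 -0.2 ] shift [-0.0232  0.2232  0.0271] rows>= 6 t 5.68
```

View pics/w6.png

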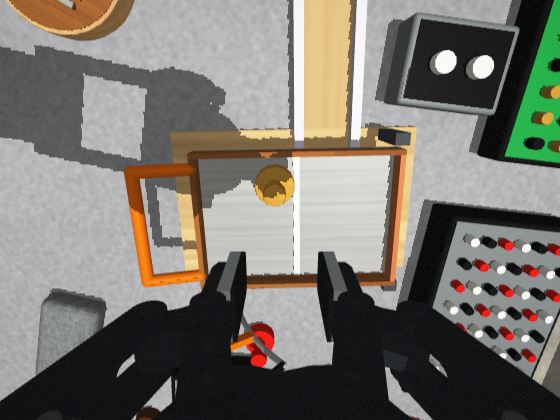

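View pics/sc6z.png

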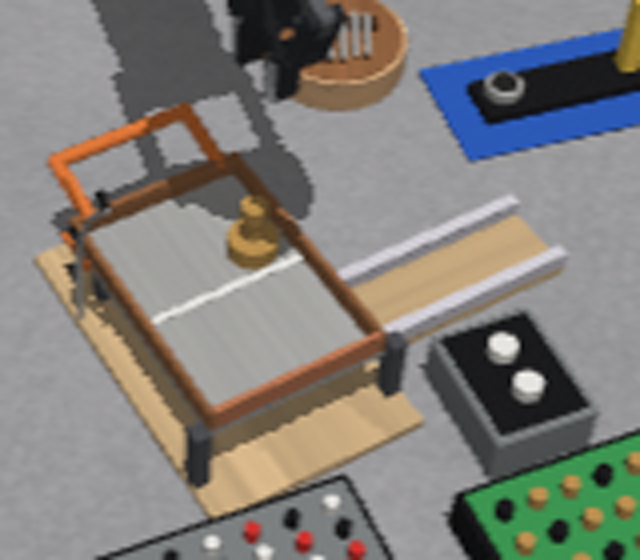

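Run:
```python
from h import *
snap('side','s6.png')
im=cv2.imread('pics/s6.png'); cv2.imwrite('pics/s6z.png',cv2.resize(im[140:300,180:380],None,fx=4,fy=4,interpolation=cv2.INTER_CUBIC)[:600])
```

View pics/s6z.png

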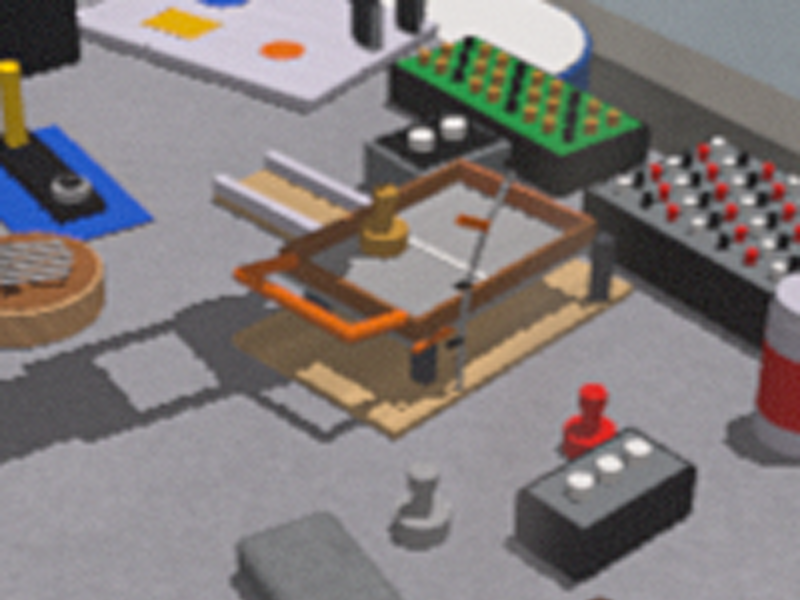

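```bash
sed -i "s/^YAW=.*/YAW=7.0; TM=np.array([.6165,-.019])/" h.py
python3 - <<'E'
from h import *
st(); go(.5955,-.2095,.27,YAW);go(.5955,-.2095,.1,YAW)
E
```

```text
t 5.73 pos [0.5899 0.015  0.2246] psi 6.799746287298193 F [ 0.4  0.1 -0.6] op 0.0338 q [-0.1  -0.03  1.7   0.    1.46 -0.22]
turn [-0.   0.  -0.2] shift [-0.021   0.2236 -0.0454] rows>= 6 t 5.73
turn [-0.   0.  -0.2] shift [-0.021   0.2236  0.1246] rows>= 7 t 5.73
```

Emit:
jog_arm(deltas=[[[0,0,0],[-0.01,0.03,-0.045],0.04],[[0,0,0],[-0.021,0.223,-0.045],0.04],[[0,0,0],[-0.021,0.223,-0.045],0.04],[[0,0,0],[-0.021,0.223,-0.045],0.04],[[0,0,0],[-0.021,0.223,-0.045],0.04],[[0,0,0],[-0.021,0.223,-0.03],0.04],[[0,0,0],[-0.021,0.223,0.0],0.04],[[0,0,0],[-0.021,0.223,0.04],0.04],[[0,0,0],[-0.021,0.223,0.08],0.04],[[0,0,0],[-0.021,0.223,0.12],0.04],[[0,0,0],[-0.021,0.223,0.12],0.04],[[0,0,0],[-0.021,0.223,0.12],0.04]])

```text
t: 6.73
tool_pos: [0.5923, -0.2074, 0.0999]
tool_rot: [-3.131, -0.186, 0.014]
contact_force: [0.5, -0.4, 1.0]
opening: 0.04
```

Run:
```python
from h import *
st(); snap('wrist','w7.png');st(); go(.5955,-.2095,.026,YAW)
```

```text
t 6.73 pos [ 0.5923 -0.2074  0.0999] psi 6.792775775270156 F [ 0.5 -0.4  1. ] op 0.04 q [-0.46  0.18  1.71 -0.    1.27 -0.57]
t 6.78 pos [ 0.5948 -0.2086  0.104 ] psi 6.799211374895906 F [ 0.5 -0.6  1.6] op 0.0402 q [-0.46  0.17  1.7  -0.    1.27 -0.57]
turn [-0.09  0.13 -0.2 ] shift [0.0007 0.0011 0.078 ] rows>= 2 t 6.78
```

View pics/w7.png

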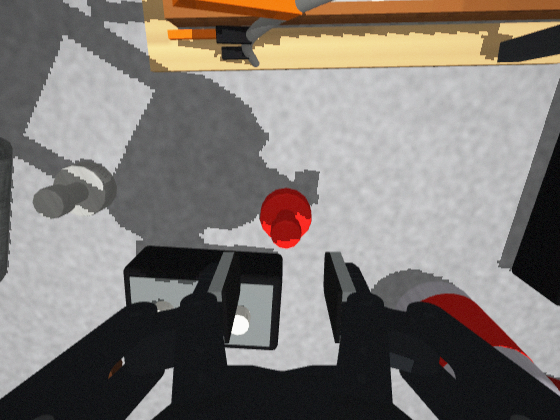

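Run:
```python
from h import *
o=ctrl.get_obs();o['tool_pos']=np.array([.5925,-.2075,.1]);C=cam('wrist',o)
print(px2w('wrist',286,232,.05,C),px2w('wrist',286,212,.018,C))
```

```text
[ 0.5955577  -0.20908635  0.05      ] [ 0.59553554 -0.20628359  0.018     ]
```

Emit:
jog_arm(deltas=[[[0,0,0],[0.001,0.002,0.04],0.04],[[0,0,0],[0.001,0.002,0.065],0.04],[[0,0,0],[0.001,0.002,0.078],0.04],[[0,0,0],[0.001,0.002,0.078],0.04],[[0,0,0],[0.001,0.002,0.078],0.01],[[0,0,0],[0.001,0.002,0.078],0.01],[[0,0,0],[0.001,0.002,0.078],0.01],[[0,0,0],[0.001,0.002,0.078],0.01],[[0,0,0],[0.001,0.002,0.078],0.01]])

```text
t: 7.53
tool_pos: [0.5987, -0.2117, 0.0297]
tool_rot: [3.134, 0.186, 0.007]
contact_force: [0.8, -0.1, 5.9]
opening: 0.0183
```

Run:
```python
from h import *
st(); go(*tw(-22,-18),.27,YAW)
```

```text
t 7.53 pos [ 0.5987 -0.2117  0.0297] psi 6.794045287482707 F [ 0.8 -0.1  5.9] op 0.0183 q [-0.46  0.27  1.73  0.    1.14 -0.58]
turn [ 0.14 -0.23 -0.21] shift [ 0.0195 -0.1706 -0.2407] rows>= 8 t 7.53
```

Emit:
jog_arm(deltas=[[[0,0,0],[0,0,-0.04],0.01],[[0,0,0],[0,0,-0.08],0.01],[[0,0,0],[0,0,-0.12],0.01],[[0,0,0],[0,0,-0.16],0.01],[[0,0,0],[0,0,-0.2],0.01],[[0,0,0],[0,-0.01,-0.24],0.01],[[0,0,0],[0.0195,-0.17,-0.24],0.01],[[0,0,0],[0.0195,-0.17,-0.24],0.01],[[0,0,0],[0.0195,-0.17,-0.24],0.01],[[0,0,0],[0.0195,-0.17,-0.24],0.01],[[0,0,0],[0.0195,-0.17,-0.24],0.01],[[0,0,0],[0.0195,-0.17,-0.24],0.01]])

```text
t: 8.53
tool_pos: [0.5958, -0.038, 0.2671]
tool_rot: [3.135, 0.191, 0.0]
contact_force: [-0.3, 0.3, -1.0]
opening: 0.0181
```

Run:
```python
from h import *
st(); o=ctrl.get_obs();snap('wrist','w8.png');st(); go(*tw(-22,-18),.088,YAW); np.save('o8.npy',o,allow_pickle=True)
```

```text
t 8.53 pos [ 0.5958 -0.038   0.2671] psi 6.986992693912784 F [-0.3  0.3 -1. ] op 0.0181 q [-0.19 -0.03  1.64 -0.    1.53 -0.31]
t 8.58 pos [ 0.5959 -0.0393  0.267 ] psi 6.877622412462554 F [-0.3 -0.9 -0.7] op 0.0184 q [-0.19 -0.03  1.64 -0.    1.53 -0.31]
turn [ 0.04  0.   -0.12] shift [0.001  0.0003 0.179 ] rows>= 5 t 8.58
```

View pics/w8.png

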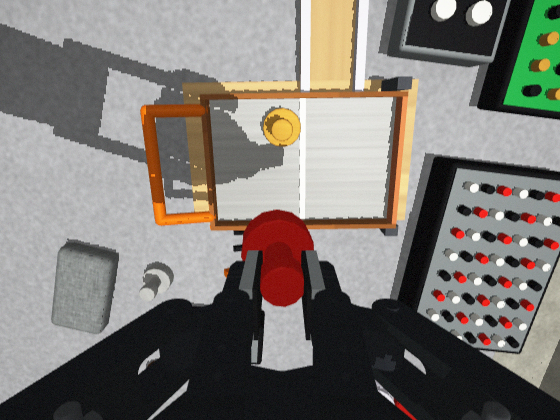

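Run:
```python
from h import *
o=np.load('o8.npy',allow_pickle=True).item(); C=cam('wrist',o)
f=lambda u,v,z:np.round(px2w('wrist',u,v,z,C)[:2],4)
for a in [(202,97,.076),(409,92,.076),(211,230,.076),(402,228,.076),(303,98,.058),(301,217,.058),(281,126,.076),(283,128,.108),(150,108,.082),(160,219,.082)]: print(a,f(*a))
s=np.mean([f(303,98,.06),f(301,217,.058)],0);print(s)
```

```text
(202, 97, 0.076) [0.51   0.0335]
(409, 92, 0.076) [0.7066 0.0621]
(211, 230, 0.076) [ 0.5267 -0.1024]
(402, 228, 0.076) [ 0.7316 -0.075 ]
(303, 98, 0.058) [0.6077 0.0448]
(301, 217, 0.058) [ 0.6233 -0.0818]
(281, 126, 0.076) [0.5888 0.0158]
(283, 128, 0.108) [0.5906 0.0162]
(150, 108, 0.082) [0.4627 0.0176]
(160, 219, 0.082) [ 0.4737 -0.094 ]
[ 0.6154 -0.0185]
```

Emit:
jog_arm(deltas=[[[0,0,0],[0.001,0,0.04],0.01],[[0,0,0],[0.001,0,0.08],0.01],[[0,0,0],[0.001,0,0.12],0.01],[[0,0,0],[0.001,0,0.155],0.01],[[0,0,0],[0.001,0,0.17],0.01],[[0,0,0],[0.001,0,0.176],0.01],[[0,0,0],[0.001,0,0.179],0.01],[[0,0,0],[0.001,0,0.179],0.01],[[0,0,0],[0.001,0,0.179],0.01]])

```text
t: 9.33
tool_pos: [0.5976, -0.041, 0.0886]
tool_rot: [3.136, 0.183, 0.002]
contact_force: [-0.6, -0.4, -0.4]
opening: 0.0178
```

Emit:
jog_arm(deltas=[[[0,0,0],[0,0,0.001],0.01],[[0,0,0],[0,0,0.001],0.01],[[0,0,0],[0,0,0.001],0.024],[[0,0,0],[0,0,0.001],0.034],[[0,0,0],[0,0,0.001],0.034],[[0,0,0],[0,0,-0.03],0.034],[[0,0,0],[0,0,-0.07],0.034],[[0,0,0],[0,0,-0.11],0.034],[[0,0,0],[0,0,-0.15],0.034],[[0,0,0],[0,0,-0.185],0.034],[[0,0,0],[0,0,-0.185],0.034]])

```text
t: 10.25
tool_pos: [0.6007, -0.0401, 0.2836]
tool_rot: [3.132, 0.186, 0.024]
contact_force: [1.1, 0.2, 1.8]
opening: 0.0341
```

Run:
```python
from h import *
st(); snap('wrist','w9.png');st(); go(.449,-.2065,.27,YAW)
```

```text
t 10.25 pos [ 0.6007 -0.0401  0.2836] psi 6.814365445072986 F [1.1 0.2 1.8] op 0.0341 q [-0.19 -0.04  1.62  0.    1.55 -0.31]
t 10.3 pos [ 0.5995 -0.0399  0.2794] psi 6.809902702909861 F [ 0.5 -0.1  0.6] op 0.0338 q [-0.19 -0.04  1.62  0.    1.54 -0.31]
turn [ 0.19 -0.59 -0.19] shift [-0.1693  0.1475  0.0081] rows>= 6 t 10.3
```

View pics/w9.png

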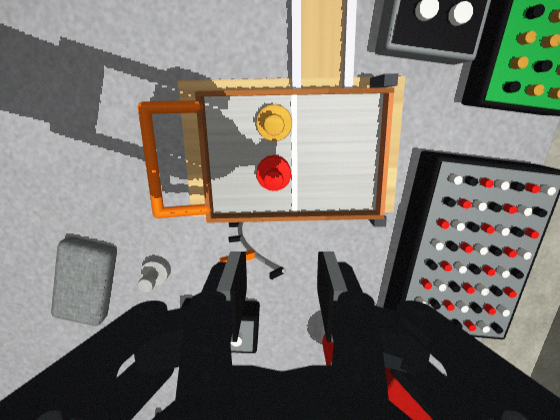

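Emit:
jog_arm(deltas=[[[0,0,0],[-0.17,0.147,0.0],0.04],[[0,0,0],[-0.17,0.147,0.0],0.04],[[0,0,0],[-0.17,0.147,0.0],0.04],[[0,0,0],[-0.17,0.147,0.0],0.04],[[0,0,0],[-0.17,0.147,0.0],0.04],[[0,0,0],[-0.17,0.147,0.03],0.04],[[0,0,0],[-0.17,0.147,0.07],0.04],[[0,0,0],[-0.17,0.147,0.11],0.04],[[0,0,0],[-0.17,0.147,0.15],0.04],[[0,0,0],[-0.17,0.147,0.175],0.04],[[0,0,0],[-0.17,0.147,0.175],0.04],[[0,0,0],[-0.17,0.147,0.175],0.04]])

```text
t: 11.3
tool_pos: [0.4439, -0.2045, 0.0954]
tool_rot: [-3.133, -0.186, 0.007]
contact_force: [-0.1, 0.3, -0.2]
opening: 0.0401
```

Run:
```python
from h import *
st(); o=ctrl.get_obs(); snap('wrist','w10.png');st(); go(.449,-.2065,.027,YAW); np.save('o10.npy',o,allow_pickle=True)
```

```text
t 11.3 pos [ 0.4439 -0.2045  0.0954] psi 6.797224402650289 F [-0.1  0.3 -0.2] op 0.0401 q [-0.58 -0.15  2.04  0.    1.25 -0.7 ]
t 11.35 pos [ 0.4456 -0.2056  0.098 ] psi 6.8011991476913645 F [ 1.  -0.   1.1] op 0.0399 q [-0.58 -0.15  2.04 -0.    1.25 -0.7 ]
turn [-0.02  0.02 -0.2 ] shift [0.0033 0.0013 0.071 ] rows>= 2 t 11.35
```

View pics/w10.png

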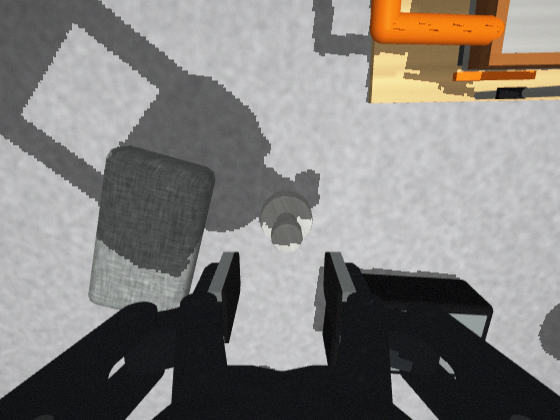

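Emit:
jog_arm(deltas=[[[0,0,0],[0.002,0.002,0.04],0.04],[[0,0,0],[0.002,0.002,0.06],0.04],[[0,0,0],[0.002,0.002,0.071],0.04],[[0,0,0],[0.002,0.002,0.071],0.04],[[0,0,0],[0.002,0.002,0.071],0.01],[[0,0,0],[0.002,0.002,0.071],0.01],[[0,0,0],[0.002,0.002,0.071],0.01],[[0,0,0],[0.002,0.002,0.071],0.01],[[0,0,0],[0.002,0.002,0.071],0.01]])

```text
t: 12.1
tool_pos: [0.4495, -0.2085, 0.0292]
tool_rot: [3.134, 0.186, 0.006]
contact_force: [0.1, -1.2, 6.3]
opening: 0.0182
```

Run:
```python
from h import *
st(); go(*tw(-72,-18),.27,YAW)
```

```text
t 12.1 pos [ 0.4495 -0.2085  0.0292] psi 6.793807186620145 F [ 0.1 -1.2  6.3] op 0.0182 q [-0.58 -0.04  2.07  0.    1.11 -0.7 ]
turn [ 0.16 -0.19 -0.21] shift [ 0.1171 -0.1495 -0.2409] rows>= 8 t 12.1
```

Emit:
jog_arm(deltas=[[[0,0,0],[0,0,-0.04],0.01],[[0,0,0],[0,0,-0.08],0.01],[[0,0,0],[0,0,-0.12],0.01],[[0,0,0],[0,0,-0.16],0.01],[[0,0,0],[0,0,-0.2],0.01],[[0,0,0],[0.01,-0.01,-0.24],0.01],[[0,0,0],[0.117,-0.15,-0.24],0.01],[[0,0,0],[0.117,-0.15,-0.24],0.01],[[0,0,0],[0.117,-0.15,-0.24],0.01],[[0,0,0],[0.117,-0.15,-0.24],0.01],[[0,0,0],[0.117,-0.15,-0.24],0.01],[[0,0,0],[0.117,-0.15,-0.24],0.01]])

```text
t: 13.1
tool_pos: [0.5469, -0.0422, 0.2668]
tool_rot: [-3.135, -0.193, 0.001]
contact_force: [-0.4, 0.1, -1.2]
opening: 0.0182
```

Run:
```python
from h import *
st();  go(*tw(-72,-18),.0875,YAW)
```

```text
t 13.1 pos [ 0.5469 -0.0422  0.2668] psi 7.047580916623269 F [-0.4  0.1 -1.2] op 0.0182 q [-0.21 -0.15  1.75  0.    1.54 -0.34]
turn [-0.02  0.02  0.05] shift [-0.      0.0035  0.1793] rows>= 5 t 13.1
```

Emit:
jog_arm(deltas=[[[0,0,0],[0,0.001,0.04],0.01],[[0,0,0],[0,0.001,0.08],0.01],[[0,0,0],[0,0.001,0.12],0.01],[[0,0,0],[0,0.001,0.155],0.01],[[0,0,0],[0,0.001,0.17],0.01],[[0,0,0],[0,0.001,0.176],0.01],[[0,0,0],[0,0.001,0.179],0.01],[[0,0,0],[0,0.001,0.179],0.01],[[0,0,0],[0,0.001,0.179],0.01]])

```text
t: 13.85
tool_pos: [0.5512, -0.0482, 0.0957]
tool_rot: [3.132, 0.184, 0.017]
contact_force: [-0.4, -0.1, 23.2]
opening: 0.0182
```

Emit:
jog_arm(deltas=[[[0,0,0],[0,0,0.001],0.01],[[0,0,0],[0,0,0.001],0.01],[[0,0,0],[0,0,0.001],0.024],[[0,0,0],[0,0,0.001],0.032],[[0,0,0],[0,0,0.001],0.032],[[0,0,0],[0,0,-0.03],0.032],[[0,0,0],[0,0,-0.07],0.032],[[0,0,0],[0,0,-0.11],0.032],[[0,0,0],[0,0,-0.15],0.032],[[0,0,0],[0,0,-0.185],0.032],[[0,0,0],[0,0,-0.185],0.032]])

```text
t: 14.77
tool_pos: [0.5493, -0.0478, 0.2831]
tool_rot: [3.131, 0.183, 0.023]
contact_force: [1.0, -0.5, 1.0]
opening: 0.0322
```

Run:
```python
from h import *
st(); snap('wrist','w11.png');st(); go(.4495,-.368,.27,YAW)
```

```text
t 14.77 pos [ 0.5493 -0.0478  0.2831] psi 6.70380650086787 F [ 1.  -0.5  1. ] op 0.0322 q [-0.22 -0.16  1.73 -0.    1.55 -0.34]
t 14.82 pos [ 0.5482 -0.0475  0.279 ] psi 6.703252681034908 F [ 1.1  0.3 -0.8] op 0.032 q [-0.22 -0.16  1.74 -0.    1.55 -0.34]
turn [ 0.23 -0.54 -0.3 ] shift [-0.1355  0.3068  0.0089] rows>= 9 t 14.82
```

View pics/w11.png

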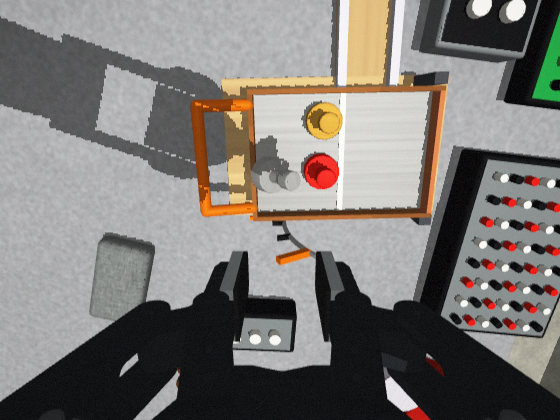

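Run:
```python
from h import *
im=cv2.imread('pics/w11.png'); cv2.imwrite('pics/w11z.png',cv2.resize(im[80:230,185:355],None,fx=4,fy=4,interpolation=cv2.INTER_CUBIC))
snap('scene','sc11.png')
im=cv2.imread('pics/sc11.png'); cv2.imwrite('pics/sc11z.png',cv2.resize(im[165:265,240:340],None,fx=6,fy=6,interpolation=cv2.INTER_CUBIC))
```

```text
(no output)
```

View pics/w11z.png

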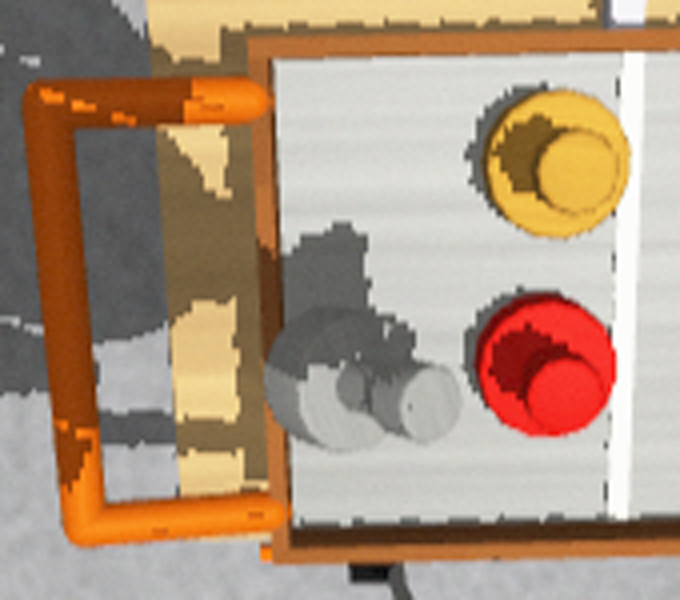

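View pics/sc11z.png

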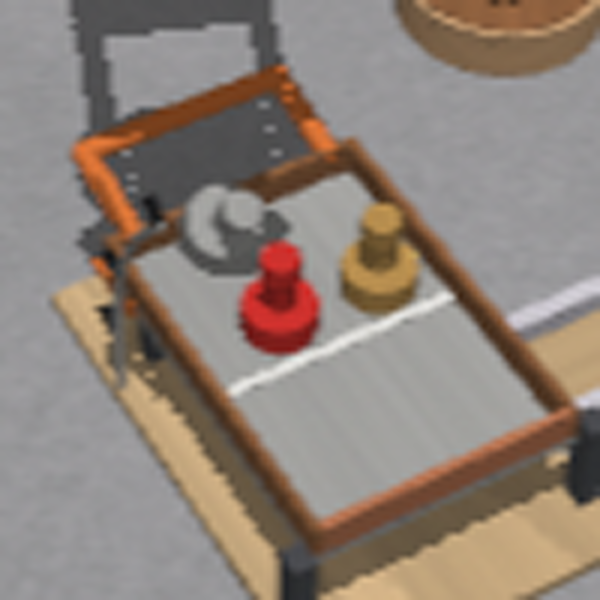

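Run:
```python
from h import *
o=ctrl.get_obs(); o['tool_pos']=np.array([.5493,-.0478,.2831]); o['tool_rot']=np.array([3.131,.183,.023])
C=cam('wrist',o)
z=lambda u,v:(185+u/4-.4,80+v/4-.4)
for n,a,h in [('steel head',(430,402),.108),('brass head',(578,172),.108),('red head',(565,395),.108),('st mid',(632,52),.058),('st',(620,518),.058),('fl',(275,60),.058),('fl',(290,520),.058)]:
    print(n,np.round(px2w('wrist',*z(*a),h,C),4))
K=cam('scene')
f=lambda u,v:(240+u/6-.4,165+v/6-.4)
for n,a,h in [('steel head',(243,207),.108),('brass head',(383,218),.108),('red',(281,257),.108)]: print(n,np.round(px2w('scene',*f(*a),h,K),4))
st();
```

```text
steel head [ 0.562 -0.044  0.108]
brass head [0.5895 0.0146 0.108 ]
red head [ 0.5948 -0.0385  0.108 ]
st mid [0.6068 0.0448 0.058 ]
st [ 0.6254 -0.0834  0.058 ]
fl [0.5134 0.0318 0.058 ]
fl [ 0.5293 -0.0948  0.058 ]
steel head [ 0.5599 -0.0415  0.108 ]
brass head [0.5906 0.0167 0.108 ]
red [ 0.5957 -0.0368  0.108 ]
t 14.87 pos [ 0.5468 -0.047   0.2753] psi 6.706551794673228 F [-0.5 -0.4 -0.8] op 0.0319 q [-0.22 -0.16  1.74 -0.    1.55 -0.34]
```

Run:
```python
from h import *
st(); go(.558,-.043,.2,97)
```

```text
t 14.87 pos [ 0.5468 -0.047   0.2753] psi 6.706551794673228 F [-0.5 -0.4 -0.8] op 0.0319 q [-0.22 -0.16  1.74 -0.    1.55 -0.34]
turn [ 2.600e-01 -9.000e-02 -9.029e+01] shift [ 0.0113 -0.0029  0.0754] rows>= 13 t 14.87
```

Emit:
jog_arm(deltas=[[[0,0,-90],[0.0,-0.004,0.02],0.04],[[0,0,-90],[0.01,-0.004,0.04],0.04],[[0,0,-90],[0.01,-0.004,0.06],0.04],[[0,0,-90],[0.01,-0.004,0.06],0.04],[[0,0,-90],[0.01,-0.004,0.06],0.04],[[0,0,-90],[0.01,-0.004,0.06],0.04],[[0,0,-90],[0.01,-0.004,0.06],0.04],[[0,0,-90],[0.01,-0.004,0.06],0.04],[[0,0,-90],[0.01,-0.004,0.06],0.04],[[0,0,-90],[0.01,-0.004,0.06],0.04],[[0,0,-90],[0.01,-0.004,0.06],0.04],[[0,0,-90],[0.01,-0.004,0.06],0.04]])

```text
t: 15.87
tool_pos: [0.554, -0.041, 0.2098]
tool_rot: [-2.159, -2.277, 0.005]
contact_force: [-0.6, 0.6, 0.2]
opening: 0.0398
```

Emit:
jog_arm(deltas=[[[0,0,-4],[0.0,0,0.0],0.04],[[0,0,-4],[0.0,0,0],0.04],[[0,0,-4],[0.0,0,0.0],0.04]])

```text
t: 16.12
tool_pos: [0.5545, -0.0409, 0.2107]
tool_rot: [-2.088, -2.343, 0.003]
contact_force: [0.1, 0.1, -1.1]
opening: 0.0403
```

Run:
```python
from h import *
st(); o=ctrl.get_obs();np.save('o12.npy',o,allow_pickle=True); snap('wrist','w12.png'); go(.558,-.043,.2,97)
im=cv2.imread('pics/w12.png'); cv2.imwrite('pics/w12z.png',cv2.resize(im[100:300,180:400],None,fx=3,fy=3,interpolation=cv2.INTER_CUBIC))
```

```text
t 16.12 pos [ 0.5545 -0.0409  0.2107] psi 96.58258948925315 F [ 0.1  0.1 -1.1] op 0.0403 q [-0.21 -0.1   1.79 -0.    1.45 -1.89]
turn [-0.16 -0.04 -0.4 ] shift [-0.0026  0.003   0.0111] rows>= 1 t 16.17
```

View pics/w12z.png

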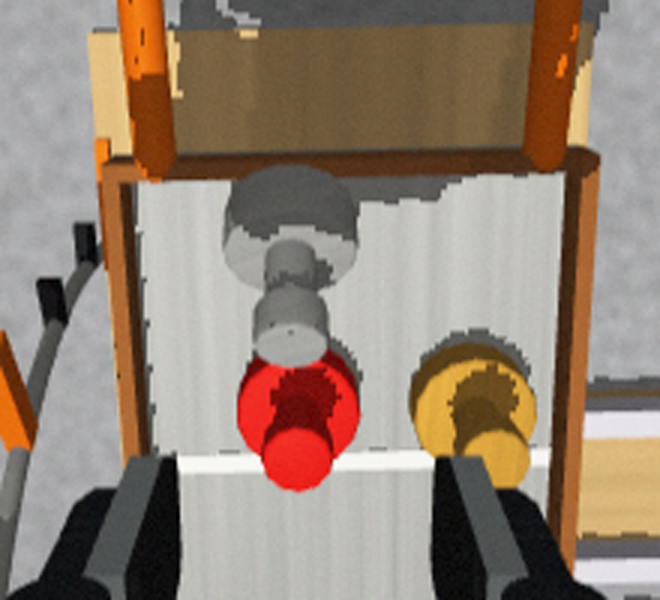

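Run:
```python
from h import *
o=np.load('o12.npy',allow_pickle=True).item();C=cam('wrist',o)
for a,h in [((291,335),.108),((298,460),.108),((497,458),.108),((291,335),.112)]:
    print(px2w('wrist',180+a[0]/3-.3,100+a[1]/3-.3,h,C))
go(.558,-.043,.089,97)
```

```text
[ 0.55970881 -0.04446869  0.108     ]
[ 0.59485482 -0.03866456  0.108     ]
[0.58811337 0.01485351 0.108     ]
[ 0.55843329 -0.04455569  0.112     ]
turn [-0.16 -0.04 -0.4 ] shift [-0.0026  0.0033  0.1221] rows>= 3 t 16.17
```

Emit:
jog_arm(deltas=[[[0,0,0],[-0.0035,0.0015,0.04],0.04],[[0,0,0],[-0.0035,0.0015,0.08],0.04],[[0,0,0],[-0.0035,0.0015,0.105],0.04],[[0,0,0],[-0.0035,0.0015,0.118],0.04],[[0,0,0],[-0.0035,0.0015,0.122],0.04],[[0,0,0],[-0.0035,0.0015,0.122],0.03],[[0,0,0],[-0.0035,0.0015,0.122],0.01],[[0,0,0],[-0.0035,0.0015,0.122],0.01],[[0,0,0],[-0.0035,0.0015,0.122],0.01],[[0,0,0],[-0.0035,0.0015,0.122],0.01]], squeeze=60)

```text
t: 17.0
tool_pos: [0.559, -0.044, 0.0927]
tool_rot: [2.085, 2.346, 0.003]
contact_force: [1.4, -0.2, 1.1]
opening: 0.0175
```

Emit:
jog_arm(deltas=[[[0,0,0],[0,0,-0.02],0.01],[[0,0,0],[0,0,-0.06],0.01],[[0,0,0],[0,0.004,-0.08],0.01],[[0,0,0],[0,0.004,-0.08],0.01],[[0,0,0],[0,0.004,-0.08],0.01]])

```text
t: 17.42
tool_pos: [0.5631, -0.0436, 0.1736]
tool_rot: [2.084, 2.345, 0.004]
contact_force: [-0.2, 0.2, -1.4]
opening: 0.0174
```

Run:
```python
from h import *
st(); snap('side','s13.png'); snap('wrist','w13.png')
im=cv2.imread('pics/s13.png'); cv2.imwrite('pics/s13z.png',cv2.resize(im[140:260,230:350],None,fx=5,fy=5,interpolation=cv2.INTER_CUBIC))
```

```text
t 17.42 pos [ 0.5631 -0.0436  0.1736] psi 96.74079569849991 F [-0.2  0.2 -1.4] op 0.0174 q [-0.21 -0.05  1.81  0.    1.37 -1.9 ]
```

View pics/s13z.png

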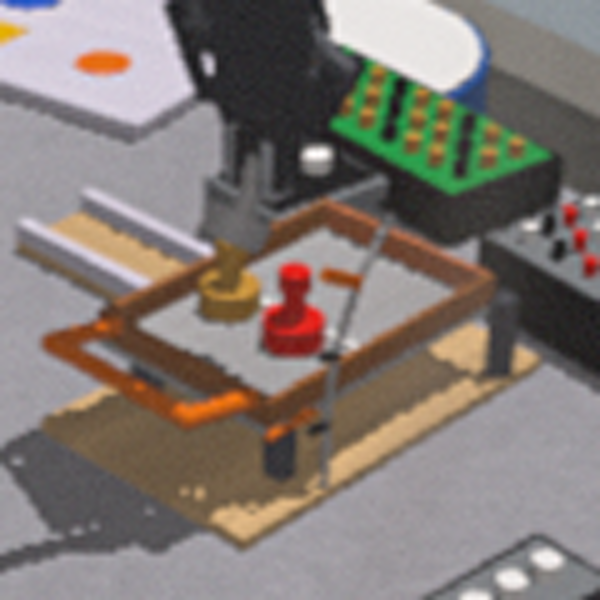

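View pics/w13.png

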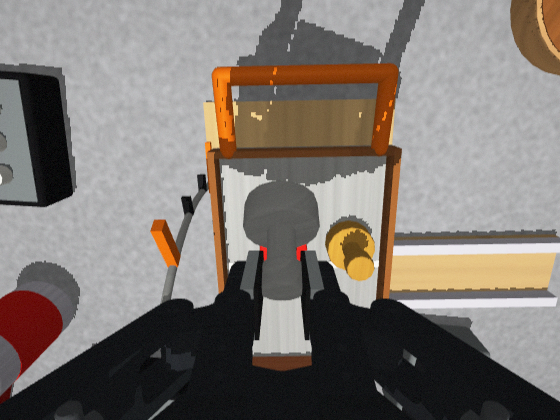

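Run:
```python
from h import *
c=calibration('wrist');T=np.linalg.inv(np.array(c['tool_from_camera']));K=np.array(c['mtx'])
def pr(P):
    q=(T[:3,:3]@np.atleast_2d(P).T).T+T[:3,3]; q=q*[1,-1,-1]; q=q@K.T; return q[:,:2]/q[:,2:]
for th in range(0,40,5):
    t=np.radians(th)
    ax=np.array([0,-np.sin(t),np.cos(t)]) # down axis, tilting foot to -tool y
    hc=np.array([0,0,-.021])
    top=hc-ax*.007
    a=np.linspace(0,2*np.pi,60); e1=np.array([1,0,0]);e2=np.cross(ax,e1)
    L=[]
    for d in (.025,.043):
        L.append(hc+ax*d+.019*(np.cos(a)[:,None]*e1+np.sin(a)[:,None]*e2))
    P=pr(np.vstack(L)); tp=pr(top)
    print(th,'foot bbox',P.min(0).round(),P.max(0).round(),'headtop',tp.round())
```

```text
0 foot bbox [244. 215.] [321. 297.] headtop [[283. 300.]]
5 foot bbox [244. 209.] [321. 291.] headtop [[283. 301.]]
10 foot bbox [243. 204.] [322. 286.] headtop [[283. 302.]]
15 foot bbox [243. 199.] [322. 280.] headtop [[283. 303.]]
20 foot bbox [243. 194.] [322. 275.] headtop [[283. 304.]]
25 foot bbox [242. 190.] [323. 270.] headtop [[283. 305.]]
30 foot bbox [242. 187.] [323. 265.] headtop [[283. 306.]]
35 foot bbox [242. 184.] [323. 260.] headtop [[283. 307.]]
```

Run:
```python
from h import *
im=cv2.imread('pics/w13.png'); cv2.imwrite('pics/w13z.png',cv2.resize(im[160:310,220:350],None,fx=4,fy=4,interpolation=cv2.INTER_CUBIC))
```

```text
(no output)
```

View pics/w13z.png

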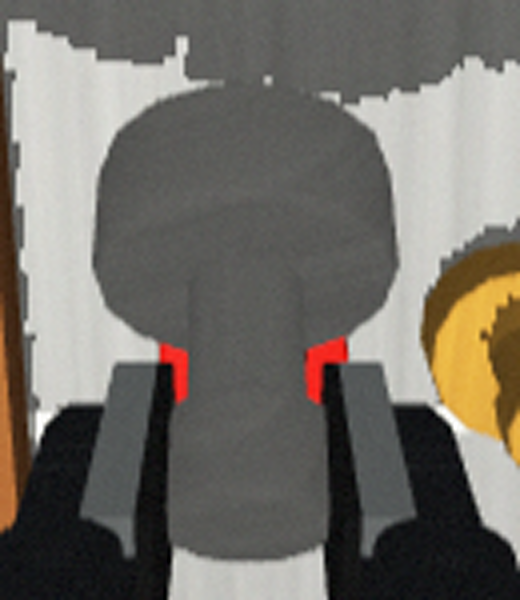

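Run:
```python
from h import *
from scipy.optimize import least_squares
c=calibration('wrist');T=np.linalg.inv(np.array(c['tool_from_camera']));K=np.array(c['mtx'])
def pr(P):
    q=(T[:3,:3]@np.atleast_2d(P).T).T+T[:3,3]; q=q*[1,-1,-1]; q=q@K.T; return q[:,:2]/q[:,2:]
a=np.linspace(0,2*np.pi,120)
def f(p):
    t=p[2]; ax=np.array([0,-np.sin(t),np.cos(t)]); hc=np.array([0,p[0],p[1]]); e1=np.array([1,0,0]);e2=np.cross(ax,e1)
    ci=lambda d,r: pr(hc+ax*d+r*(np.cos(a)[:,None]*e1+np.sin(a)[:,None]*e2))
    b=ci(.043,.019);tp=ci(.025,.019);h=ci(-.007,.010)
    B=np.vstack([b,tp])
    return np.array([B[:,1].min()-180,tp[:,1].min()-211,h[:,1].max()-299,(np.ptp(B[:,0])-76),(np.ptp(h[:,0])-40)])
for s in (0,.3,.6):
    r=least_squares(f,[0,-.02,s]); print(r.x[:2],np.degrees(r.x[2]),r.fun,r.cost)
```

```text
[ 0.00363142 -0.00379383] 42.036573494333965 [-0.0768769   0.72703455 -0.69052659 -1.3736087   3.38984948] 7.194598319136372
[ 0.00363142 -0.00379383] 42.03657807929489 [-0.07687761  0.72703605 -0.69052735 -1.37360807  3.38984924] 7.194598319175263
[ 0.00363142 -0.00379383] 42.036530018046825 [-0.07687054  0.72702003 -0.6905193  -1.37361436  3.38985193] 7.194598318972012
```

Emit:
jog_arm(deltas=[[[-7,0,0],[0,0,-0.03],0.01],[[-14,0,0],[0,0,-0.03],0.01],[[-21,0,0],[0,0,-0.03],0.01],[[-28,0,0],[0,0,-0.03],0.01],[[-35,0,0],[0,0,-0.03],0.01],[[-40,0,0],[0,0,-0.03],0.01],[[-40,0,0],[0,0,-0.03],0.01],[[-40,0,0],[0,0,-0.03],0.01],[[-40,0,0],[0,0,-0.03],0.01]])

```text
t: 18.27
tool_pos: [0.562, -0.0434, 0.2009]
tool_rot: [1.721, 1.936, 0.703]
contact_force: [0.2, 0.0, -0.4]
opening: 0.0172
```

Run:
```python
from h import *
st(); snap('side','s14.png'); snap('scene','sc14.png')
im=cv2.imread('pics/s14.png'); A=cv2.resize(im[110:230,220:350],None,fx=3,fy=3,interpolation=cv2.INTER_CUBIC)
im=cv2.imread('pics/sc14.png'); B=cv2.resize(im[110:230,230:360],None,fx=3,fy=3,interpolation=cv2.INTER_CUBIC)
cv2.imwrite('pics/p14.png',np.hstack([A,B]))
```

```text
t 18.27 pos [ 0.562  -0.0434  0.2009] psi 96.7347812023388 F [ 0.2  0.  -0.4] op 0.0172 q [-0.36 -0.5   2.24  0.42  0.81 -2.25]
```

View pics/p14.png

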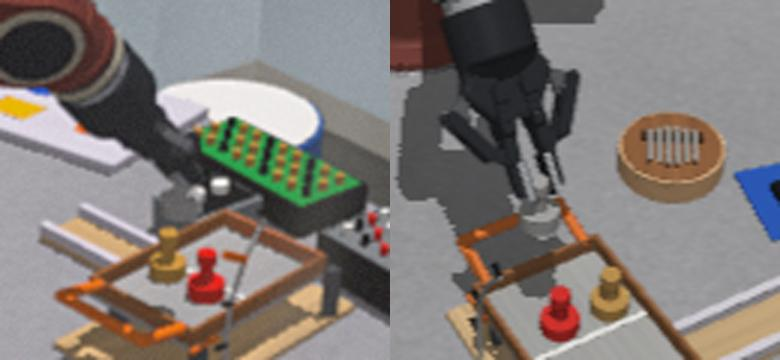

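Run:
```python
from h import *
im=cv2.imread('pics/s14.png'); A=cv2.resize(im[155:205,255:325],None,fx=8,fy=8,interpolation=cv2.INTER_CUBIC)
im=cv2.imread('pics/sc14.png'); B=cv2.resize(im[150:200,255:325],None,fx=8,fy=8,interpolation=cv2.INTER_CUBIC)
cv2.imwrite('pics/p14.png',np.vstack([A,B])[:800])
K=cam('scene');f=lambda P:w2px('scene',P,K)
h=np.array([.560,-.0435,.206])
for d in (0,-.025,-.043): print(f(h+[0,0,d]).round(1), w2px('side',h+[0,0,d]).round(1))
```

```text
[[279.4 174. ]] [[280.3 166.9]]
[[279.4 180.8]] [[280.1 175. ]]
[[279.4 185.5]] [[280.  180.8]]
```

View pics/p14.png

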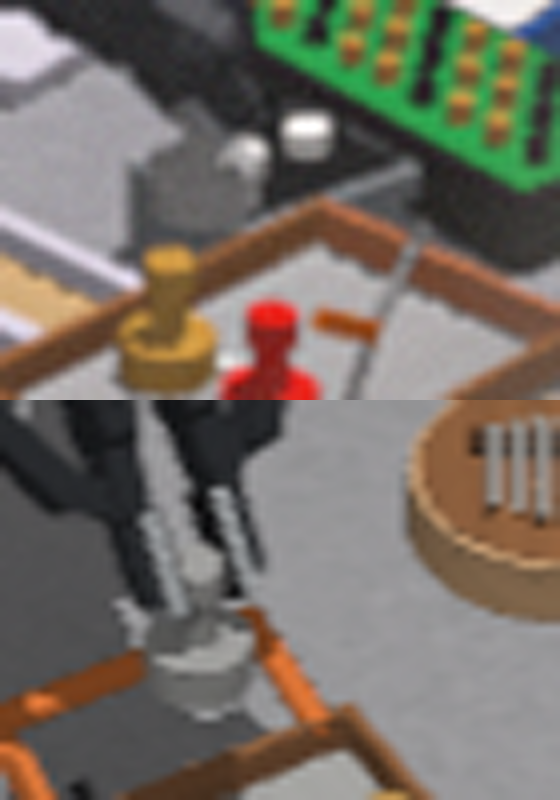

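```bash
sed -i "s/^YAW=.*/YAW=7.0; TM=np.array([.616,-.019])/" h.py
python3 - <<'E'
from h import *
p=px2w('scene',279.5,181.9,.172);print(p); t=tw(-67,-19);print(t)
d=np.append(t-p[:2],-.2+.105)
o=ctrl.get_obs();print(o['tool_pos']);R0=R.from_rotvec(o['tool_rot']).as_matrix()
for dz in (-.06,-.09,-.097,-.101,-.103,-.105): print(dz,(R0.T@np.array([d[0],d[1],dz])).round(4))
print((R0.T@np.array([-.05,0,.05])).round(4))
print('axes',R0.round(2))
E
```

```text
[ 0.55554713 -0.04153317  0.172     ]
[ 0.55181493 -0.04602362]
[ 0.56281967 -0.0434233   0.20216683]
-0.06 [-0.004  -0.0418  0.0432]
-0.09 [-0.004  -0.0611  0.0662]
-0.097 [-0.004  -0.0656  0.0716]
-0.101 [-0.004  -0.0682  0.0746]
-0.103 [-0.004  -0.0695  0.0762]
-0.105 [-0.004  -0.0707  0.0777]
[ 0.0059 -0.0059 -0.0702]
axes [[-0.12  0.76  0.64]
 [ 0.99  0.09  0.08]
 [-0.    0.64 -0.77]]
```

Emit:
jog_arm(deltas=[[[0,0,0],[-0.004,-0.023,0.02],0.01],[[0,0,0],[-0.004,-0.042,0.043],0.01],[[0,0,0],[-0.004,-0.061,0.066],0.01],[[0,0,0],[-0.004,-0.0656,0.0716],0.01],[[0,0,0],[-0.004,-0.0656,0.0716],0.01],[[0,0,0],[-0.004,-0.0656,0.0716],0.01],[[0,0,0],[-0.004,-0.0656,0.0716],0.01]])

```text
t: 18.95
tool_pos: [0.5599, -0.0484, 0.107]
tool_rot: [1.716, 1.933, 0.706]
contact_force: [0.9, -0.3, -0.9]
opening: 0.0176
```

Run:
```python
from h import *
st(); snap('scene','sc15.png');snap('wrist','w15.png')
im=cv2.imread('pics/sc15.png'); cv2.imwrite('pics/sc15z.png',cv2.resize(im[165:265,240:340],None,fx=6,fy=6,interpolation=cv2.INTER_CUBIC))
```

```text
t 18.95 pos [ 0.5599 -0.0484  0.107 ] psi 96.74297108615416 F [ 0.9 -0.3 -0.9] op 0.0176 q [-0.37 -0.36  2.31  0.55  0.62 -2.42]
```

View pics/sc15z.png

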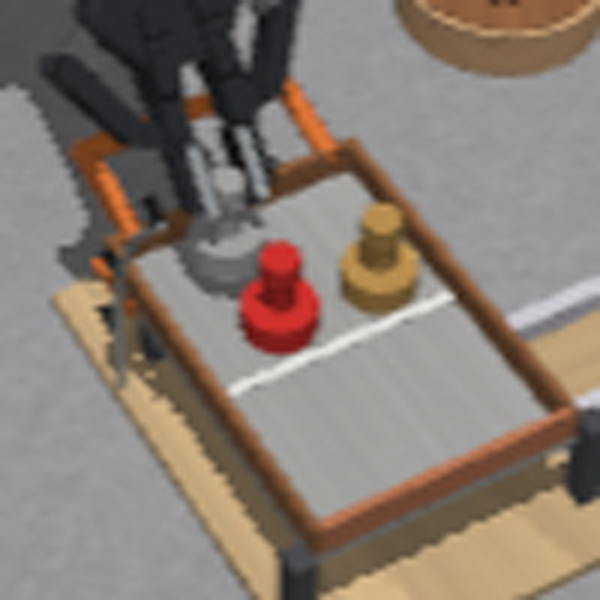

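View pics/w15.png

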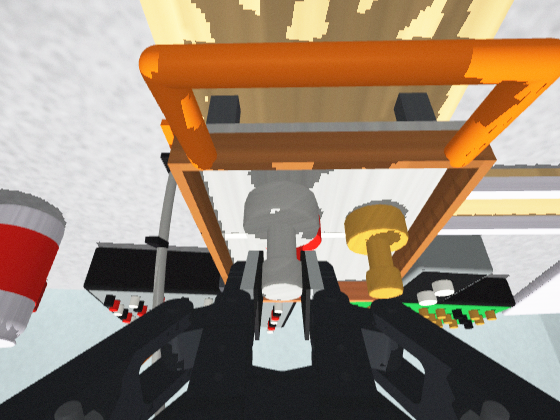

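Emit:
jog_arm(deltas=[[[0,0,0],[0,-0.002,0.0024],0.01],[[0,0,0],[0,-0.0026,0.0031],0.01],[[0,0,0],[0,-0.0032,0.0038],0.01],[[0,0,0],[0,-0.0032,0.0038],0.01]])

```text
t: 19.38
tool_pos: [0.5578, -0.0477, 0.0988]
tool_rot: [1.72, 1.935, 0.704]
contact_force: [0.5, -0.0, -1.0]
opening: 0.0176
```

Emit:
jog_arm(deltas=[[[0,0,0],[0,-0.0013,0.0015],0.01],[[0,0,0],[0,-0.0019,0.0023],0.01],[[0,0,0],[0,-0.0019,0.0023],0.01]])

```text
t: 19.63
tool_pos: [0.5577, -0.0477, 0.0954]
tool_rot: [1.721, 1.936, 0.704]
contact_force: [0.1, 0.5, -0.6]
opening: 0.0175
```

Emit:
jog_arm(deltas=[[[0,0,0],[0,-0.0013,0.0015],0.01],[[0,0,0],[0,-0.0019,0.0023],0.01],[[0,0,0],[0,-0.0019,0.0023],0.01]])

```text
t: 19.88
tool_pos: [0.5587, -0.0479, 0.0938]
tool_rot: [1.719, 1.934, 0.705]
contact_force: [-0.7, 1.4, 2.0]
opening: 0.0176
```

Run:
```python
from h import *
st(); snap('scene','sc16.png')
im=cv2.imread('pics/sc16.png'); cv2.imwrite('pics/sc16z.png',cv2.resize(im[165:265,240:340],None,fx=6,fy=6,interpolation=cv2.INTER_CUBIC))
```

```text
t 19.88 pos [ 0.5587 -0.0479  0.0938] psi 96.71808703432167 F [-0.7  1.4  2. ] op 0.0176 q [-0.37 -0.34  2.32  0.57  0.6  -2.45]
```

View pics/sc16z.png

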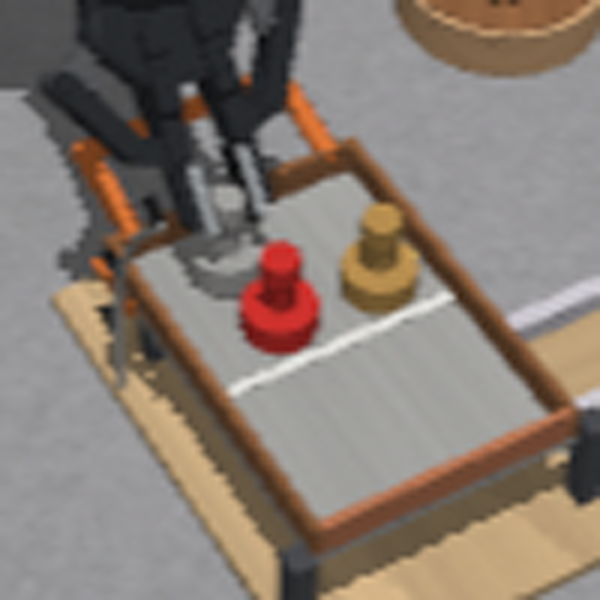

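Emit:
jog_arm(deltas=[[[0,0,0],[0,0,0.0005],0.02],[[0,0,0],[0,0,0.0],0.03],[[0,0,0],[0,0,0],0.036],[[0,0,0],[0,0,0],0.036],[[0,0,0],[0,0,-0.03],0.036],[[0,0,0],[0,0,-0.06],0.036],[[0,0,0],[0,0.02,-0.1],0.036],[[0,0,0],[0,0.05,-0.12],0.036],[[0,0,0],[0,0.09,-0.13],0.036],[[0,0,0],[0,0.09,-0.13],0.036],[[0,0,0],[0,0.09,-0.13],0.036]])

```text
t: 20.85
tool_pos: [0.5449, -0.0498, 0.2541]
tool_rot: [1.715, 1.933, 0.706]
contact_force: [0.0, -0.4, -0.6]
opening: 0.036
```

Run:
```python
from h import *
st(); snap('scene','sc17.png')
im=cv2.imread('pics/sc17.png'); cv2.imwrite('pics/sc17z.png',cv2.resize(im[165:305,130:340],None,fx=3.7,fy=3.7,interpolation=cv2.INTER_CUBIC))
go(.4495,-.368,.27,YAW)
```

```text
t 20.85 pos [ 0.5449 -0.0498  0.2541] psi 96.78533797759134 F [ 0.  -0.4 -0.6] op 0.036 q [-0.39 -0.6   2.21  0.4   0.93 -2.22]
turn [ 31.37 -31.21  85.8 ] shift [-0.3053 -0.0881 -0.0989] rows>= 14 t 20.9
```

View pics/sc17z.png

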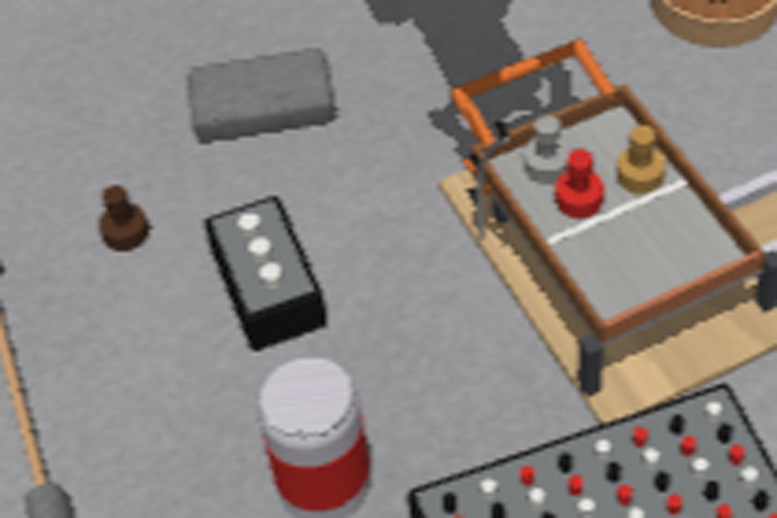

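Emit:
jog_arm(deltas=[[[31.4,-31.2,85.8],[-0.305,-0.088,-0.099],0.04],[[31.4,-31.2,85.8],[-0.305,-0.088,-0.099],0.04],[[31.4,-31.2,85.8],[-0.305,-0.088,-0.099],0.04],[[31.4,-31.2,85.8],[-0.305,-0.088,-0.099],0.04],[[31.4,-31.2,85.8],[-0.305,-0.088,-0.099],0.04],[[31.4,-31.2,85.8],[-0.305,-0.088,-0.099],0.04],[[31.4,-31.2,85.8],[-0.305,-0.088,-0.099],0.04],[[31.4,-31.2,85.8],[-0.305,-0.088,-0.099],0.04],[[31.4,-31.2,85.8],[-0.305,-0.088,-0.099],0.04],[[31.4,-31.2,85.8],[-0.305,-0.088,-0.099],0.04],[[31.4,-31.2,85.8],[-0.305,-0.088,-0.099],0.04],[[31.4,-31.2,85.8],[-0.305,-0.088,-0.099],0.04]])

```text
t: 21.9
tool_pos: [0.4478, -0.3671, 0.2667]
tool_rot: [3.06, 0.431, 0.09]
contact_force: [-0.4, -0.1, -0.4]
opening: 0.0397
```

Run:
```python
from h import *
st(); go(.4495,-.368,.1,YAW)
```

```text
t 21.9 pos [ 0.4478 -0.3671  0.2667] psi 16.10868086535552 F [-0.4 -0.1 -0.4] op 0.0397 q [-0.82 -0.13  1.73  0.02  1.46 -1.11]
turn [ 3.06 -3.14  9.02] shift [-0.007  -0.0082  0.1664] rows>= 4 t 21.9
```

Emit:
jog_arm(deltas=[[[3,-3.1,9],[0,0,0.04],0.04],[[3,-3.1,9],[-0.001,-0.001,0.08],0.04],[[3,-3.1,9],[-0.001,-0.001,0.12],0.04],[[3,-3.1,9],[-0.001,-0.001,0.155],0.04],[[3,-3.1,9],[-0.001,-0.001,0.165],0.04],[[3,-3.1,9],[-0.001,-0.001,0.165],0.04],[[3,-3.1,9],[-0.001,-0.001,0.165],0.04]])

```text
t: 22.48
tool_pos: [0.459, -0.3743, 0.1048]
tool_rot: [3.13, 0.202, 0.008]
contact_force: [0.3, 0.2, 1.1]
opening: 0.04
```

Run:
```python
from h import *
st(); snap('wrist','w18.png'); go(.4495,-.368,.028,YAW); st()
```

```text
t 22.48 pos [ 0.459  -0.3743  0.1048] psi 7.3735198758776415 F [0.3 0.2 1.1] op 0.04 q [-0.81  0.08  1.8   0.    1.25 -0.94]
turn [ 0.48 -0.41  0.37] shift [-0.01   -0.0093  0.0787] rows>= 2 t 22.53
t 22.53 pos [ 0.46   -0.3753  0.1069] psi 7.374026418738975 F [ 0.8 -0.   0.2] op 0.0401 q [-0.81  0.08  1.8   0.    1.25 -0.94]
```

View pics/w18.png

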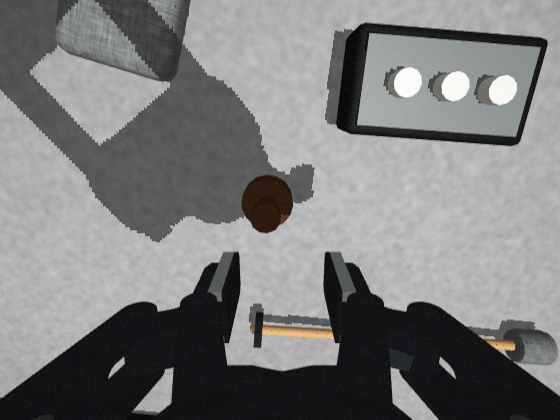

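Emit:
jog_arm(deltas=[[[0.5,-0.4,0.4],[-0.01,-0.0093,0.03],0.04],[[0.5,-0.4,0.4],[-0.01,-0.0093,0.055],0.04],[[0.5,-0.4,0.4],[-0.01,-0.0093,0.0785],0.04],[[0.5,-0.4,0.4],[-0.01,-0.0093,0.0785],0.04],[[0.5,-0.4,0.4],[-0.01,-0.0093,0.0785],0.04],[[0.5,-0.4,0.4],[-0.01,-0.0093,0.0785],0.01],[[0.5,-0.4,0.4],[-0.01,-0.0093,0.0785],0.01],[[0.5,-0.4,0.4],[-0.01,-0.0093,0.0785],0.01],[[0.5,-0.4,0.4],[-0.01,-0.0093,0.0785],0.01],[[0.5,-0.4,0.4],[-0.01,-0.0093,0.0785],0.01]], squeeze=40)

```text
t: 23.37
tool_pos: [0.4506, -0.3691, 0.0299]
tool_rot: [3.133, 0.191, 0.003]
contact_force: [-0.8, -0.9, 6.8]
opening: 0.0179
```

Run:
```python
from h import *
st(); print(tw(-66,30));go(*tw(-66,30),.27,YAW)
```

```text
t 23.37 pos [ 0.4506 -0.3691  0.0299] psi 6.978434851594134 F [-0.8 -0.9  6.8] op 0.0179 q [-0.81  0.16  1.86  0.    1.12 -0.94]
[0.54683587 0.00273301]
turn [ 0.15 -0.11 -0.02] shift [ 0.1412 -0.3568 -0.2408] rows>= 11 t 23.37
```

Emit:
jog_arm(deltas=[[[0,0,0],[0,0,-0.04],0.01],[[0,0,0],[0,0,-0.08],0.01],[[0,0,0],[0,0,-0.12],0.01],[[0,0,0],[0.141,-0.357,-0.24],0.01],[[0,0,0],[0.141,-0.357,-0.24],0.01],[[0,0,0],[0.141,-0.357,-0.24],0.01],[[0,0,0],[0.141,-0.357,-0.24],0.01],[[0,0,0],[0.141,-0.357,-0.24],0.01],[[0,0,0],[0.141,-0.357,-0.24],0.01],[[0,0,0],[0.141,-0.357,-0.24],0.01],[[0,0,0],[0.141,-0.357,-0.24],0.01],[[0,0,0],[0.141,-0.357,-0.24],0.01]])

```text
t: 24.37
tool_pos: [0.5394, -0.0192, 0.2607]
tool_rot: [-3.134, -0.191, -0.001]
contact_force: [1.2, -0.1, -0.5]
opening: 0.0182
```

Emit:
jog_arm(deltas=[[[0,0,0],[0.003,-0.0095,0],0.01],[[0,0,0],[0.003,-0.0095,0],0.01],[[0,0,0],[0.003,-0.0095,0],0.01]])

```text
t: 24.62
tool_pos: [0.541, -0.0114, 0.2592]
tool_rot: [-3.134, -0.193, 0.002]
contact_force: [-0.2, -0.3, -0.8]
opening: 0.0181
```

Run:
```python
from h import *
o=ctrl.get_obs(); st(); snap('wrist','w19.png'); go(*tw(-66,30),.089,YAW); st()
np.save('o19.npy',o,allow_pickle=True)
```

```text
t 24.62 pos [ 0.541  -0.0114  0.2592] psi 7.052618841971238 F [-0.2 -0.3 -0.8] op 0.0181 q [-0.16 -0.16  1.77  0.    1.53 -0.28]
turn [-0.09  0.11 -0.04] shift [ 0.0082 -0.0137  0.1696] rows>= 5 t 24.67
t 24.67 pos [ 0.5407 -0.0121  0.2586] psi 6.9602497909067536 F [ 0.6 -1.  -1.2] op 0.0185 q [-0.16 -0.16  1.77  0.    1.53 -0.28]
```

View pics/w19.png

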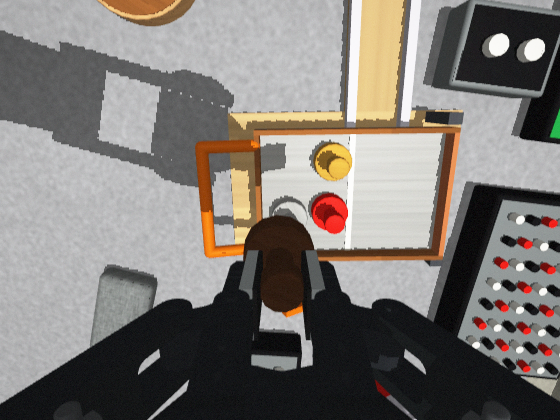

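Emit:
jog_arm(deltas=[[[0,0,0],[0.008,-0.014,0.02],0.01],[[0,0,0],[0.008,-0.014,0.06],0.01],[[0,0,0],[0.008,-0.014,0.1],0.01],[[0,0,0],[0.008,-0.014,0.13],0.01],[[0,0,0],[0.008,-0.014,0.145],0.01],[[0,0,0],[0.008,-0.014,0.145],0.01],[[0,0,0],[0.008,-0.014,0.145],0.01]])

```text
t: 25.25
tool_pos: [0.546, 0.0024, 0.1127]
tool_rot: [-3.134, -0.188, 0.007]
contact_force: [0.4, 0.3, -0.5]
opening: 0.0182
```

Run:
```python
from h import *
st(); snap('scene','sc20.png'); go(*tw(-66,30),.088,YAW); st()
im=cv2.imread('pics/sc20.png'); cv2.imwrite('pics/sc20z.png',cv2.resize(im[165:265,240:340],None,fx=6,fy=6,interpolation=cv2.INTER_CUBIC))
```

```text
t 25.25 pos [0.546  0.0024 0.1127] psi 6.850143268081974 F [ 0.4  0.3 -0.5] op 0.0182 q [-0.13 -0.03  1.9   0.    1.27 -0.25]
turn [-0.1   0.04 -0.13] shift [-0.0005 -0.0003  0.0266] rows>= 1 t 25.3
t 25.3 pos [0.5474 0.0024 0.1146] psi 6.867466091173513 F [1.1 0.4 0.7] op 0.0179 q [-0.13 -0.03  1.9   0.    1.27 -0.25]
```

View pics/sc20z.png

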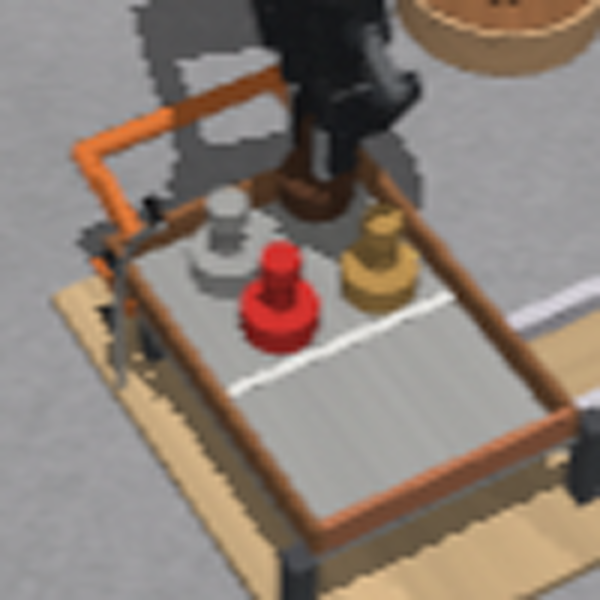

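Emit:
jog_arm(deltas=[[[0,0,0],[0,0,0.012],0.01],[[0,0,0],[0,0,0.02],0.01],[[0,0,0],[0,0,0.024],0.01],[[0,0,0],[0,0,0.0255],0.01],[[0,0,0],[0,0,0.0255],0.01],[[0,0,0],[0,0,0.0255],0.01]])

```text
t: 25.8
tool_pos: [0.5473, 0.0038, 0.0887]
tool_rot: [-3.134, -0.191, 0.001]
contact_force: [-0.1, -0.0, -1.0]
opening: 0.0179
```

Emit:
jog_arm(deltas=[[[0,0,0],[0,0,0.001],0.01],[[0,0,0],[0,0,0.0015],0.01],[[0,0,0],[0,0,0.0015],0.022],[[0,0,0],[0,0,0.0015],0.029],[[0,0,0],[0,0,0.0015],0.029],[[0,0,0],[0,0,-0.03],0.029],[[0,0,0],[0,0,-0.07],0.029],[[0,0,0],[0,0,-0.11],0.029],[[0,0,0],[0,0,-0.15],0.029],[[0,0,0],[0,0,-0.185],0.029],[[0,0,0],[0,0,-0.185],0.029]])

```text
t: 26.72
tool_pos: [0.5511, 0.003, 0.2835]
tool_rot: [3.135, 0.191, 0.022]
contact_force: [1.3, 1.0, 1.7]
opening: 0.0293
```

Run:
```python
from h import *
st(); o=ctrl.get_obs();snap('wrist','w21.png');np.save('o21.npy',o,allow_pickle=True);snap('scene','sc21.png'); 
im=cv2.imread('pics/sc21.png'); cv2.imwrite('pics/sc21z.png',cv2.resize(im[140:265,240:425],None,fx=4,fy=4,interpolation=cv2.INTER_CUBIC))
o=ctrl.get_obs();snap('wrist','w21.png');np.save('o21.npy',o,allow_pickle=True)
```

```text
t 26.72 pos [0.5511 0.003  0.2835] psi 6.984501752828267 F [1.3 1.  1.7] op 0.0293 q [-0.13 -0.16  1.73  0.    1.56 -0.25]
```

View pics/w21.png

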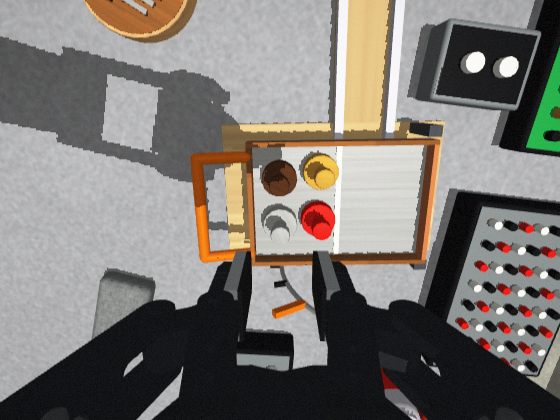

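View pics/sc21z.png

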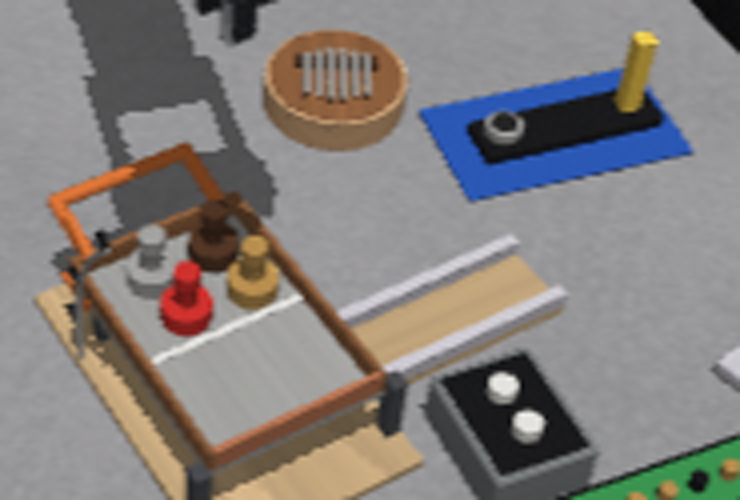

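Run:
```python
from h import *
st(); go(.47,.34,.36,85)
```

```text
t 26.87 pos [0.5473 0.0034 0.2733] psi 6.9759655396856015 F [-0.4 -0.1 -0.9] op 0.0291 q [-0.13 -0.15  1.74  0.    1.55 -0.25]
turn [-1.400e-01 -3.000e-02 -7.802e+01] shift [-0.0359 -0.3437 -0.086 ] rows>= 11 t 26.87
```

Emit:
jog_arm(deltas=[[[0,0,-78],[-0.036,-0.344,-0.086],0.04],[[0,0,-78],[-0.036,-0.344,-0.086],0.04],[[0,0,-78],[-0.036,-0.344,-0.086],0.04],[[0,0,-78],[-0.036,-0.344,-0.086],0.04],[[0,0,-78],[-0.036,-0.344,-0.086],0.04],[[0,0,-78],[-0.036,-0.344,-0.086],0.04],[[0,0,-78],[-0.036,-0.344,-0.086],0.04],[[0,0,-78],[-0.036,-0.344,-0.086],0.04],[[0,0,-78],[-0.036,-0.344,-0.086],0.04],[[0,0,-78],[-0.036,-0.344,-0.086],0.04],[[0,0,-78],[-0.036,-0.344,-0.086],0.04],[[0,0,-78],[-0.036,-0.344,-0.086],0.04]])

```text
t: 27.87
tool_pos: [0.4691, 0.3407, 0.357]
tool_rot: [-2.311, -2.123, 0.007]
contact_force: [0.0, -0.5, -0.4]
opening: 0.04
```

Emit:
jog_arm(deltas=[[[0,0,0],[0,0,0],0.04],[[0,0,0],[0,0,0],0.04]])

```text
t: 28.03
tool_pos: [0.4697, 0.3399, 0.3584]
tool_rot: [-2.317, -2.117, 0.004]
contact_force: [0.4, 0.1, 0.7]
opening: 0.0399
```

Run:
```python
from h import *
o=ctrl.get_obs();snap('wrist','w22.png');np.save('o22.npy',o,allow_pickle=True);st()
```

```text
t 28.08 pos [0.4699 0.3398 0.3589] psi 84.83309998504244 F [-0.5 -0.1 -0.5] op 0.04 q [ 0.5  -0.1   1.55  0.    1.69 -0.98]
```

View pics/w22.png

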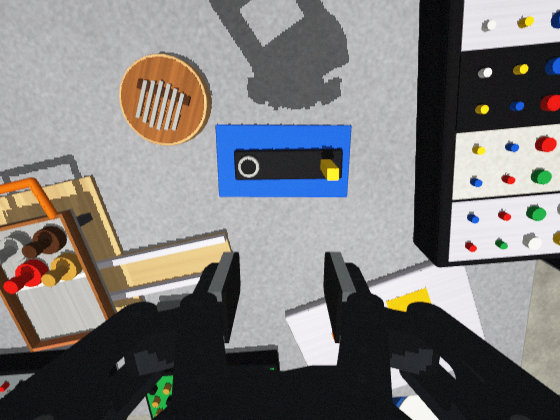

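Run:
```python
from h import *
o=np.load('o22.npy',allow_pickle=True).item();C=cam('wrist',o)
f=lambda u,v,z:px2w('wrist',u,v,z,C)[:2]
post=f(333,174,.091);disc=f(248.5,166.5,.029)
m=np.array([f(*a,.005) for a in [(216,125),(351,125),(347.5,196),(220,197)]]);pl=np.array([f(*a,.017) for a in [(235,150.5),(342.5,149),(237,180)]])
print(post,disc,np.degrees(np.arctan2(*(post-disc)[::-1])));print(m,m.mean(0));print(pl, np.degrees(np.arctan2(*(pl[1]-pl[0])[::-1])),np.degrees(np.arctan2(*(m[1]-m[0])[::-1])),np.degrees(np.arctan2(*(m[2]-m[3])[::-1])))
print('lane',f(230,233,.022),f(239,252,.008))
go(post[0],post[1],.2,85)
```

```text
[0.48334758 0.4034234 ] [0.4744208  0.29101346] 85.459512406778
[[0.4132182  0.24812801]
 [0.4311481  0.44500117]
 [0.53839261 0.43631059]
 [0.52198748 0.23821081]] [0.4761866  0.34191264]
[[0.45121458 0.27278764]
 [0.46327477 0.42923608]
 [0.4951019  0.27000753]] 85.59194095577723 84.7962381147436 85.26599781936578
lane [0.57664314 0.24904077] [0.6161538  0.25633193]
turn [-0.2  -0.04 -0.17] shift [0.0644 0.0082 0.1589] rows>= 5 t 28.08
```

Emit:
jog_arm(deltas=[[[0,0,-0.6],[0.03,0.008,0.02],0.045],[[0,0,-0.6],[0.0645,0.008,0.04],0.045],[[0,0,-0.6],[0.0645,0.008,0.08],0.045],[[0,0,-0.6],[0.0645,0.008,0.12],0.045],[[0,0,-0.6],[0.0645,0.008,0.16],0.045],[[0,0,-0.6],[0.0645,0.008,0.2],0.045],[[0,0,-0.6],[0.0645,0.008,0.225],0.045],[[0,0,-0.6],[0.0645,0.008,0.225],0.045],[[0,0,-0.6],[0.0645,0.008,0.225],0.045]])

```text
t: 28.83
tool_pos: [0.4824, 0.4033, 0.1335]
tool_rot: [-2.305, -2.13, 0.006]
contact_force: [-0.2, -0.0, -0.1]
opening: 0.0451
```

Run:
```python
from h import *
o=ctrl.get_obs();snap('wrist','w23.png');np.save('o23.npy',o,allow_pickle=True);st()
go(.4834,.4034,.056,85.5)
```

```text
t 28.88 pos [0.484  0.4044 0.1365] psi 85.50992309498257 F [0.6 0.1 0.3] op 0.0451 q [ 0.58  0.14  1.68  0.    1.32 -0.92]
turn [-0.04 -0.14  0.01] shift [-0.0012 -0.0004  0.0805] rows>= 2 t 28.88
```

View pics/w23.png

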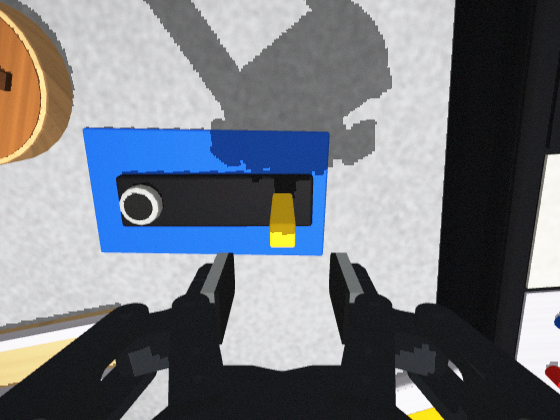

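Run:
```python
from h import *
o=np.load('o23.npy',allow_pickle=True).item();C=cam('wrist',o);print(o['tool_pos'])
print(px2w('wrist',283,240,.091,C))
```

```text
[0.48242976 0.40329003 0.13354575]
[0.48629448 0.40341568 0.091     ]
```

Emit:
jog_arm(deltas=[[[0,0,0],[-0.001,0,0.03],0.045],[[0,0,0],[-0.001,0,0.06],0.045],[[0,0,0],[-0.001,0,0.08],0.045],[[0,0,0],[-0.001,0,0.08],0.045],[[0,0,0],[-0.001,0,0.08],0.045],[[0,0,0],[-0.001,0,0.08],0.005],[[0,0,0],[-0.001,0,0.08],0.005],[[0,0,0],[-0.001,0,0.08],0.005],[[0,0,0],[-0.001,0,0.08],0.005],[[0,0,0],[-0.001,0,0.08],0.005],[[0,0,0],[-0.001,0,0.08],0.005]], squeeze=110)

```text
t: 29.8
tool_pos: [0.4852, 0.4048, 0.0591]
tool_rot: [-2.305, -2.133, -0.009]
contact_force: [-0.0, -0.9, 8.0]
opening: 0.0146
```

Run:
```python
from h import *
st()
```

```text
t 29.8 pos [0.4852 0.4048 0.0591] psi 85.57636992165678 F [-0.  -0.9  8. ] op 0.0146 q [ 0.58  0.22  1.73  0.    1.19 -0.92]
```

Run:
```python
from h import *
im=cv2.imread('pics/w21.png'); cv2.imwrite('pics/w21z.png',cv2.resize(im[0:150,310:450],None,fx=5,fy=4,interpolation=cv2.INTER_CUBIC))
im=cv2.imread('pics/sc21.png'); cv2.imwrite('pics/sc21y.png',cv2.resize(im[190:250,310:390],None,fx=9,fy=9,interpolation=cv2.INTER_CUBIC))
```

```text
(no output)
```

View pics/w21z.png

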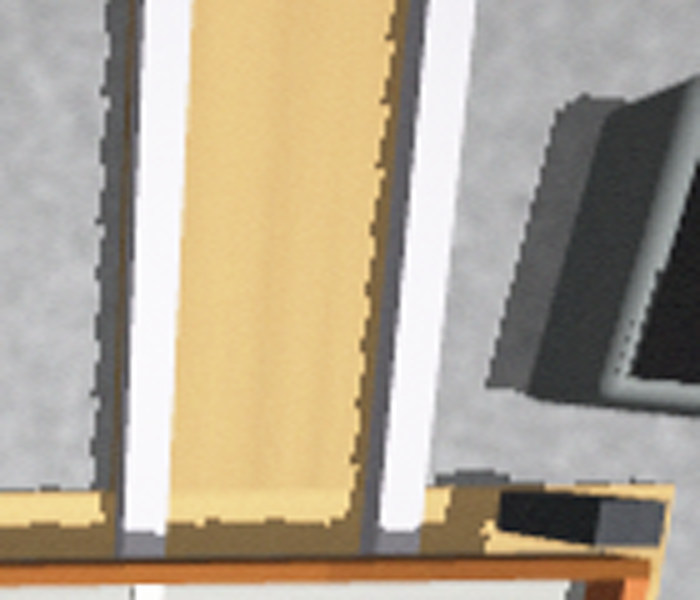

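View pics/sc21y.png

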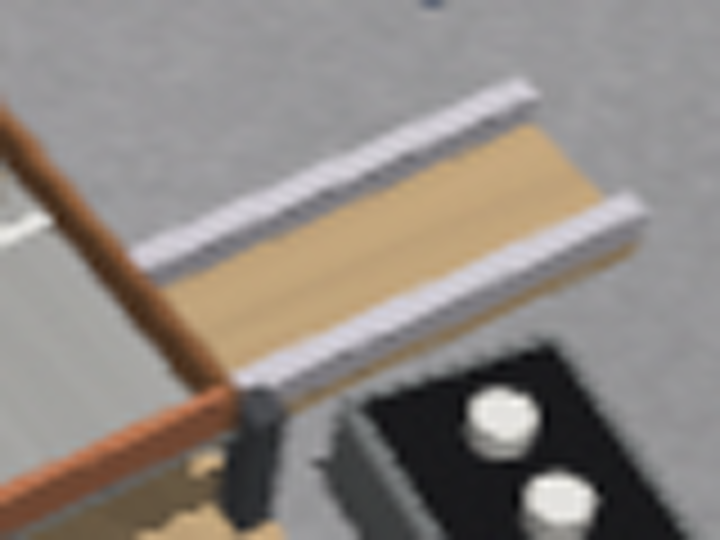

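Run:
```python
from h import *
o=np.load('o21.npy',allow_pickle=True).item();C=cam('wrist',o); print(o['tool_pos'],o['t'])
f=lambda u,v:px2w('wrist',310+u/5-.4,v/4-.4,.022,C)[:2]
for a,b in (((188,30),(424,30)),((176,300),(398,300)),((166,500),(380,500))):
    A,B=f(*a),f(*b);print(A,B,np.linalg.norm(A-B),(A+B)/2)
S=cam('scene');g=lambda u,v:px2w('scene',310+u/9-.45,190+v/9-.45,.022,S)[:2]
for a,b in (((540,93),(620,197)),((160,275),(240,383))):
    A,B=g(*a),g(*b);print('sc',A,B,np.linalg.norm(A-B),(A+B)/2)
st()
```

```text
[0.54837036 0.003278   0.27580028] 26.8167
[0.59681674 0.18474104] [0.64666577 0.1908569 ] 0.050222799694561074 [0.62174125 0.18779897]
[0.60609687 0.11846562] [0.65559503 0.12451667] 0.04986665059373945 [0.63084595 0.12149115]
[0.6134056 0.0643932] [0.66316884 0.07045882] 0.050131544051097994 [0.63828722 0.06742601]
sc [0.59017258 0.24319398] [0.6416951  0.24442892] 0.05153731604449395 [0.61593384 0.24381145]
sc [0.61579291 0.0865523 ] [0.66612799 0.09059367] 0.050497061659527546 [0.64096045 0.08857298]
t 29.8 pos [0.4852 0.4048 0.0591] psi 85.57636992165678 F [-0.  -0.9  8. ] op 0.0146 q [ 0.58  0.22  1.73  0.    1.19 -0.92]
```

Emit:
jog_arm(deltas=[[[0,0,0],[0,0,-0.01],0.005],[[0,0,0],[0,0,-0.03],0.005],[[0,0,0],[0,0,-0.06],0.005],[[0,0,0],[0,0,-0.1],0.005],[[0,0,0],[0,0,-0.1],0.005],[[0,0,0],[0,0,-0.1],0.005]])

```text
t: 30.3
tool_pos: [0.4852, 0.4046, 0.1602]
tool_rot: [-2.305, -2.133, -0.013]
contact_force: [-0.2, -0.2, -2.2]
opening: 0.0141
```

Run:
```python
from h import *
st(); snap('wrist','w24.png');snap('scene','sc24.png'); go(.619,.2087,.16,97.7); st()
im=cv2.imread('pics/sc24.png'); cv2.imwrite('pics/sc24z.png',cv2.resize(im[110:210,320:440],None,fx=5,fy=5,interpolation=cv2.INTER_CUBIC))
```

```text
t 30.3 pos [0.4852 0.4046 0.1602] psi 85.5761388664581 F [-0.2 -0.2 -2.2] op 0.0141 q [ 0.58  0.12  1.67  0.    1.35 -0.92]
turn [ -0.13  -0.09 -12.12] shift [-0.1832  0.1509 -0.0057] rows>= 6 t 30.4
t 30.4 pos [0.4827 0.403  0.1549] psi 85.57545855977668 F [-0.5 -0.2 -2.2] op 0.0142 q [ 0.58  0.12  1.67  0.    1.35 -0.92]
```

View pics/w24.png

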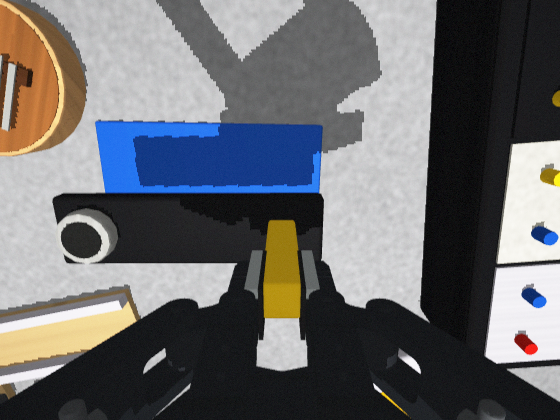

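View pics/sc24z.png

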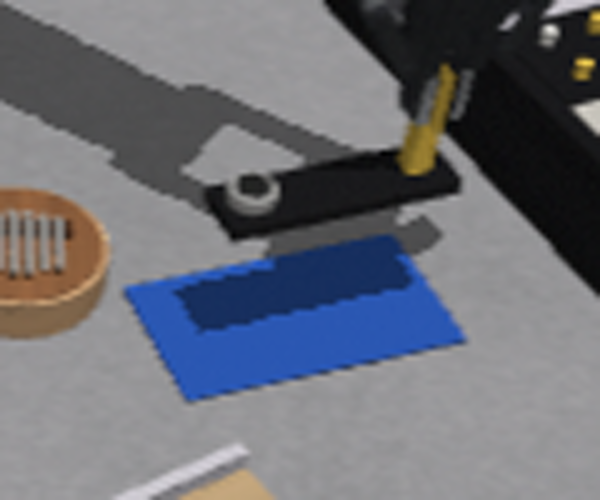

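Emit:
jog_arm(deltas=[[[0,0,-3],[-0.03,0.025,-0.005],0.005],[[0,0,-6],[-0.06,0.05,-0.005],0.005],[[0,0,-9],[-0.09,0.075,-0.005],0.005],[[0,0,-12.1],[-0.12,0.1,-0.005],0.005],[[0,0,-12.1],[-0.15,0.125,-0.005],0.005],[[0,0,-12.1],[-0.183,0.151,-0.005],0.005],[[0,0,-12.1],[-0.183,0.151,-0.005],0.005],[[0,0,-12.1],[-0.183,0.151,-0.005],0.005],[[0,0,-12.1],[-0.183,0.151,-0.005],0.005],[[0,0,-12.1],[-0.183,0.151,-0.005],0.005]])

```text
t: 31.23
tool_pos: [0.6183, 0.21, 0.1582]
tool_rot: [-2.064, -2.363, 0.002]
contact_force: [0.5, -0.4, -1.6]
opening: 0.0144
```

Run:
```python
from h import *
st(); o=ctrl.get_obs();snap('wrist','w25.png');np.save('o25.npy',o,allow_pickle=True); go(.619,.2087,.085,97.7);snap('scene','sc25.png')
im=cv2.imread('pics/sc25.png'); cv2.imwrite('pics/sc25z.png',cv2.resize(im[150:250,300:420],None,fx=6,fy=6,interpolation=cv2.INTER_CUBIC))
```

```text
t 31.23 pos [0.6183 0.21   0.1582] psi 97.73801193502031 F [ 0.5 -0.4 -1.6] op 0.0144 q [ 0.21  0.17  1.61  0.    1.37 -1.49]
turn [-0.19 -0.13  0.07] shift [-0.0018  0.0007  0.0736] rows>= 2 t 31.28
```

View pics/w25.png

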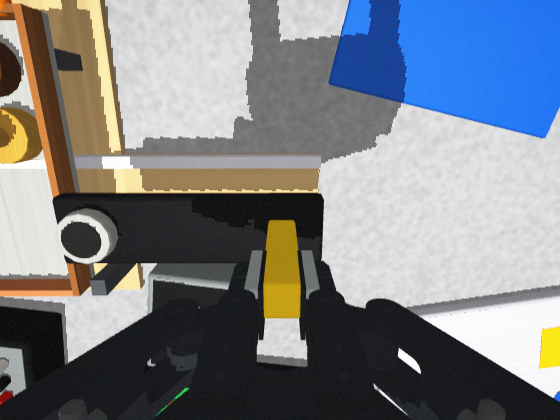

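View pics/sc25z.png

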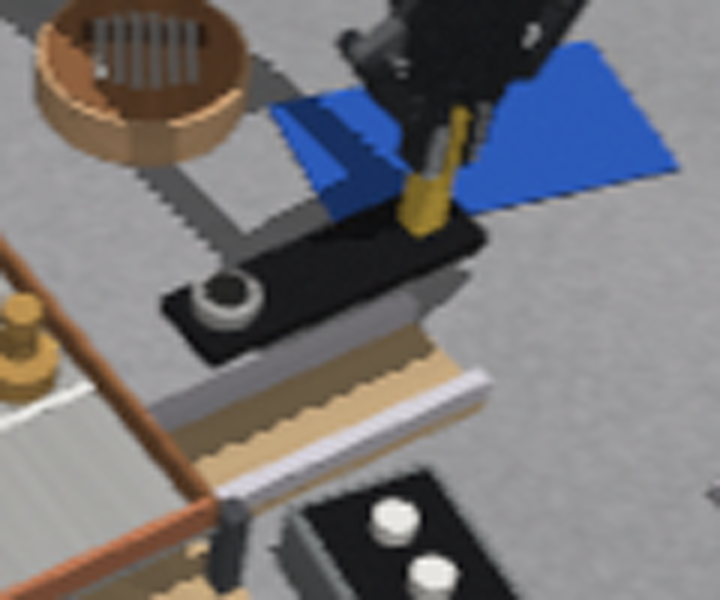

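Run:
```python
from h import *
o=np.load('o25.npy',allow_pickle=True).item();C=cam('wrist',o);print(o['tool_pos'])
f=lambda u,v,z:px2w('wrist',u,v,z,C)[:2]
e1,e2=f(62,194.5,.116),f(322,194.5,.116)
r1,r2=f(130,167.5,.022),f(318,168.5,.022)
an=lambda d:np.degrees(np.arctan2(d[1],d[0]))
print(e1,e2,np.linalg.norm(e2-e1),an(e2-e1)); print(r1,r2,an(r2-r1))
y=np.radians(7.7);x=np.array([np.cos(y),np.sin(y)])
print('sled edge',[e@x*1000 for e in (e1,e2)],'rail',[r@x*1000 for r in (r1,r2)])
print('disc',f(86,238,.128),'tcp along x',o['tool_pos'][:2]@x*1000)
im=cv2.imread('pics/w25.png'); cv2.imwrite('pics/w25z.png',cv2.resize(im[140:280,40:340],None,fx=2.6,fy=4,interpolation=cv2.INTER_CUBIC))
```

```text
[0.61826054 0.20996549 0.15818907]
[0.61072221 0.07998449] [0.59052304 0.22955471] 0.15092799319979183 97.69115422131168
[0.61187947 0.07829453] [0.59121291 0.23758502] 97.39233739239181
sled edge [np.float64(615.9322682051226), np.float64(615.955569670462)] rail [np.float64(616.8526582302753), np.float64(617.7151691824047)]
disc [0.6305     0.09972265] tcp along x 640.8182849511486
```

View pics/w25z.png

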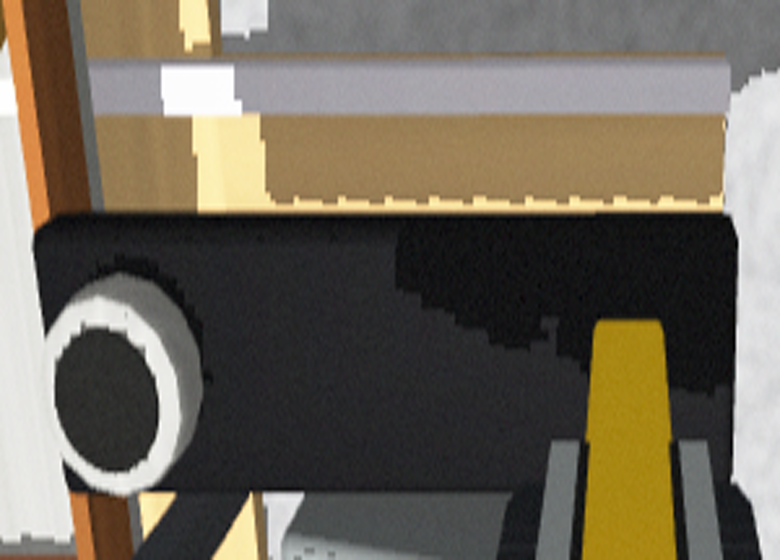

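Run:
```python
from h import *
o=np.load('o25.npy',allow_pickle=True).item();C=cam('wrist',o)
f=lambda u,v,z:px2w('wrist',u,v,z,C)[:2]
y=np.radians(7.7);x=np.array([np.cos(y),np.sin(y)])
for r in (193.3,):
  for c in (70,310): print(r,[round(f(c,r,z)@x*1000,1) for z in (.104,.116)])
for c in (70,310): print(200,round(f(c,200,.116)@x*1000,1))
for c in (70,): print('far',262,round(f(70,262.5,.116)@x*1000,1))
for c in (150,300): print('rail',[round(f(c,r,.022)@x*1000,1) for r in (155,168.2)])
print('post base', [round(f(282,r,.116)@x*1000,1) for r in (220,)])
```

```text
193.3 [np.float64(618.3), np.float64(615.2)]
193.3 [np.float64(618.3), np.float64(615.2)]
200 619.2
200 619.3
far 262 659.4
rail [np.float64(606.2), np.float64(617.5)]
rail [np.float64(606.2), np.float64(617.5)]
post base [np.float64(631.6)]
```

Emit:
jog_arm(deltas=[[[0,0,0],[-0.001,0.0025,0.03],0.005],[[0,0,0],[-0.001,0.0025,0.06],0.005],[[0,0,0],[-0.001,0.0025,0.073],0.005],[[0,0,0],[-0.001,0.0025,0.073],0.005],[[0,0,0],[-0.001,0.0025,0.073],0.005],[[0,0,0],[-0.001,0.0025,0.073],0.005]])

```text
t: 31.83
tool_pos: [0.6231, 0.2093, 0.0887]
tool_rot: [-2.066, -2.365, -0.004]
contact_force: [1.4, 0.8, -1.7]
opening: 0.0142
```

Run:
```python
from h import *
st(); o=ctrl.get_obs();snap('wrist','w26.png');np.save('o26.npy',o,allow_pickle=True); snap('scene','sc26.png')
im=cv2.imread('pics/sc26.png'); cv2.imwrite('pics/sc26z.png',cv2.resize(im[150:250,300:420],None,fx=6,fy=6,interpolation=cv2.INTER_CUBIC))
im=cv2.imread('pics/w26.png'); cv2.imwrite('pics/w26z.png',cv2.resize(im[140:280,40:340],None,fx=2.6,fy=4,interpolation=cv2.INTER_CUBIC))
```

```text
t 31.83 pos [0.6231 0.2093 0.0887] psi 97.71429807610775 F [ 1.4  0.8 -1.7] op 0.0142 q [ 0.21  0.25  1.65  0.    1.25 -1.5 ]
```

View pics/w26z.png

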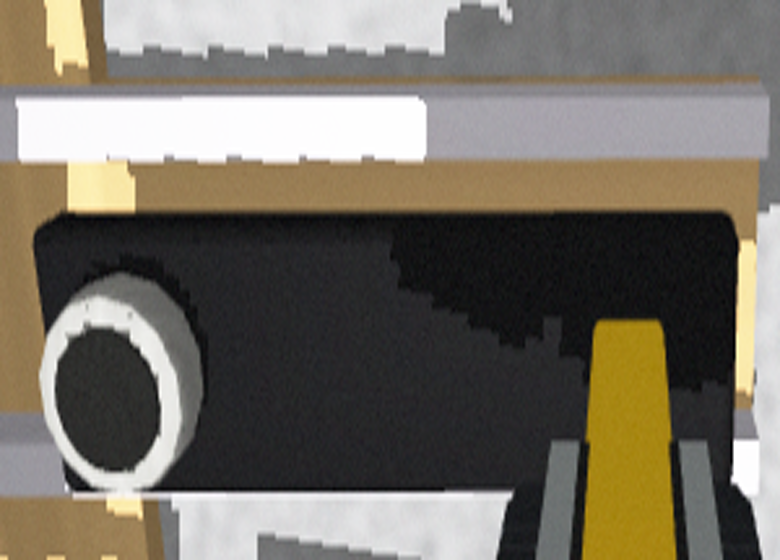

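View pics/sc26z.png

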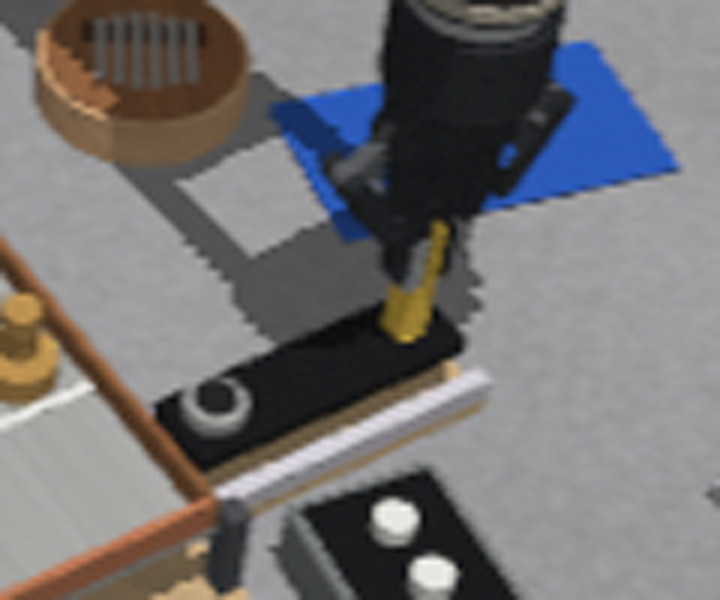

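Run:
```python
from h import *
o=np.load('o26.npy',allow_pickle=True).item();C=cam('wrist',o);print(o['tool_pos'])
f=lambda u,v,z:px2w('wrist',u,v,z,C)[:2]
y=np.radians(7.7);x=np.array([np.cos(y),np.sin(y)])
g=lambda c,v,z:round(f(c,v,z)@x*1000,1)
zb=o['tool_pos'][2]-.054
print('sled near bottom',g(70,193.3,zb),g(310,193.3,zb),'near top',g(200,200,zb+.012),'far top',g(70,262.5,zb+.012),'disc',g(86,237.5,zb+.024))
print('rail near inner',g(60,180,.022),g(320,179.5,.022),'far inner',g(42,250,.022),g(328,250.5,.022))
```

```text
[0.62313174 0.20930195 0.08868014]
sled near bottom 623.2 623.3 near top 624.1 far top 664.3 disc 642.7
rail near inner 617.7 617.4 far inner 667.1 667.7
```

Emit:
jog_arm(deltas=[[[0,0,0],[0,-0.0008,0.01],0.005],[[0,0,0],[0,-0.0008,0.018],0.005],[[0,0,0],[0,-0.0008,0.022],0.005],[[0,0,0],[0,-0.0008,0.024],0.005],[[0,0,0],[0,-0.0008,0.024],0.005],[[0,0,0],[0,-0.0008,0.024],0.005]])

```text
t: 32.43
tool_pos: [0.6213, 0.2085, 0.0624]
tool_rot: [-2.066, -2.363, -0.0]
contact_force: [0.0, 0.1, -1.5]
opening: 0.0142
```

Run:
```python
from h import *
st(); o=ctrl.get_obs();snap('wrist','w27.png');np.save('o27.npy',o,allow_pickle=True)
im=cv2.imread('pics/w27.png'); cv2.imwrite('pics/w27z.png',cv2.resize(im[140:280,40:340],None,fx=2.6,fy=4,interpolation=cv2.INTER_CUBIC)); st()
```

```text
t 32.43 pos [0.6213 0.2085 0.0624] psi 97.66913116934505 F [ 0.   0.1 -1.5] op 0.0142 q [ 0.21  0.27  1.66  0.    1.21 -1.5 ]
t 32.48 pos [0.6213 0.2085 0.0624] psi 97.66853316023602 F [-0.3 -0.8 -1. ] op 0.0141 q [ 0.21  0.27  1.66  0.    1.21 -1.5 ]
```

View pics/w27z.png

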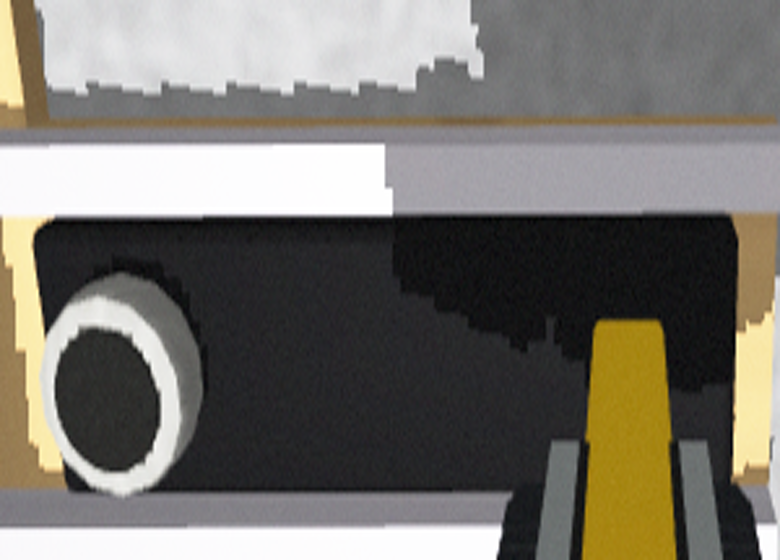

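Emit:
jog_arm(deltas=[[[0,0,0],[0,0,0.001],0.005],[[0,0,0],[-0.008,0,0.001],0.005],[[0,0,0],[-0.018,0,0.001],0.005],[[0,0,0],[-0.028,0,0.001],0.005],[[0,0,0],[-0.038,0,0.001],0.005],[[0,0,0],[-0.048,0,0.001],0.005],[[0,0,0],[-0.058,0,0.001],0.005],[[0,0,0],[-0.068,0,0.001],0.005],[[0,0,0],[-0.078,0,0.001],0.005],[[0,0,0],[-0.088,0,0.001],0.005],[[0,0,0],[-0.088,0,0.001],0.005]])

```text
t: 33.4
tool_pos: [0.6339, 0.1189, 0.0622]
tool_rot: [-2.069, -2.363, 0.0]
contact_force: [-0.4, -2.7, 4.7]
opening: 0.0144
```

Run:
```python
from h import *
st(); o=ctrl.get_obs();snap('wrist','w28.png');st()
p=ctrl.get_obs()['tool_pos'][:2]-TM
for yw in (7,7.7):
    y=np.radians(yw);print(p@[np.cos(y),np.sin(y)],p@[-np.sin(y),np.cos(y)])
```

```text
t 33.4 pos [0.6339 0.1189 0.0622] psi 97.58500685050488 F [-0.4 -2.7  4.7] op 0.0144 q [ 0.07  0.25  1.69  0.    1.2  -1.63]
t 33.45 pos [0.6339 0.1191 0.0622] psi 97.60072844399515 F [ 0.3 -3.3  5.4] op 0.0138 q [ 0.07  0.25  1.69 -0.    1.2  -1.63]
0.03458325979020208 0.13494002326432758
0.03622924120670982 0.1345074489308303
```

View pics/w28.png

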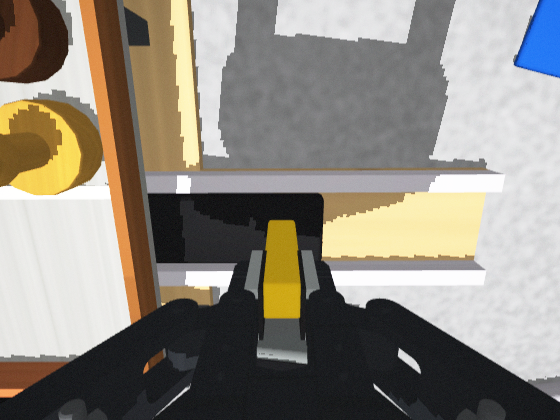

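Emit:
jog_arm(deltas=[[[0,0,0],[-0.004,0,0],0.005],[[0,0,0],[-0.008,0,0],0.005],[[0,0,0],[-0.011,0,0],0.005],[[0,0,0],[-0.011,0,0],0.005],[[0,0,0],[-0.011,0,0],0.005]])

```text
t: 33.87
tool_pos: [0.635, 0.1109, 0.0621]
tool_rot: [-2.066, -2.364, -0.002]
contact_force: [-0.2, 1.4, 5.5]
opening: 0.0146
```

Emit:
jog_arm(deltas=[[[0,0,0],[-0.002,0,0],0.005],[[0,0,0],[-0.003,0,0],0.005],[[0,0,0],[-0.003,0,0],0.005]])

```text
t: 34.12
tool_pos: [0.6353, 0.1085, 0.0621]
tool_rot: [-2.065, -2.364, -0.003]
contact_force: [0.0, 2.8, 5.6]
opening: 0.0145
```

Emit:
jog_arm(deltas=[[[0,0,0],[-0.001,0,0],0.005],[[0,0,0],[-0.002,0,0],0.005],[[0,0,0],[-0.002,0,0],0.005]])

```text
t: 34.37
tool_pos: [0.6355, 0.1066, 0.0621]
tool_rot: [-2.065, -2.364, -0.003]
contact_force: [-0.6, 3.1, 5.6]
opening: 0.0141
```

Emit:
jog_arm(deltas=[[[0,0,0],[-0.001,0,0],0.005],[[0,0,0],[-0.002,0,0],0.005],[[0,0,0],[-0.002,0,0],0.005]])

```text
t: 34.62
tool_pos: [0.6358, 0.1049, 0.0622]
tool_rot: [-2.065, -2.364, -0.004]
contact_force: [-0.1, 3.5, 4.5]
opening: 0.0142
```

Emit:
jog_arm(deltas=[[[0,0,0],[-0.001,0,0],0.005],[[0,0,0],[-0.002,0,0],0.005],[[0,0,0],[-0.002,0,0],0.005]])

```text
t: 34.87
tool_pos: [0.6359, 0.1048, 0.0624]
tool_rot: [-2.063, -2.362, -0.008]
contact_force: [-1.7, 9.9, 7.2]
opening: 0.0141
```

Emit:
jog_arm(deltas=[[[0,0,0],[0,0,0],0.02],[[0,0,0],[0.001,0,0],0.03],[[0,0,0],[0.001,0,0],0.04],[[0,0,0],[0.001,0,0],0.04],[[0,0,0],[0.001,0,-0.03],0.04],[[0,0,0],[0.001,0,-0.07],0.04],[[0,0,0],[0.001,0,-0.11],0.04],[[0,0,0],[0.001,0,-0.15],0.04],[[0,0,0],[0.001,0,-0.19],0.04],[[0,0,0],[0.001,0,-0.19],0.04]])

```text
t: 35.7
tool_pos: [0.6401, 0.102, 0.2629]
tool_rot: [2.062, 2.357, 0.018]
contact_force: [1.6, 0.2, 1.4]
opening: 0.0406
```

Run:
```python
from h import *
st(); snap('wrist','w29.png');snap('scene','sc29.png')
im=cv2.imread('pics/sc29.png'); cv2.imwrite('pics/sc29z.png',cv2.resize(im[140:265,240:425],None,fx=4,fy=4,interpolation=cv2.INTER_CUBIC))
go(.468,-.035,.25,YAW+.4)
```

```text
t 35.7 pos [0.6401 0.102  0.2629] psi 97.65907078797022 F [1.6 0.2 1.4] op 0.0406 q [ 0.04  0.08  1.53  0.    1.51 -1.66]
turn [ 0.11 -0.24 90.25] shift [-0.1131 -0.1859  0.0036] rows>= 13 t 35.8
```

View pics/sc29z.png

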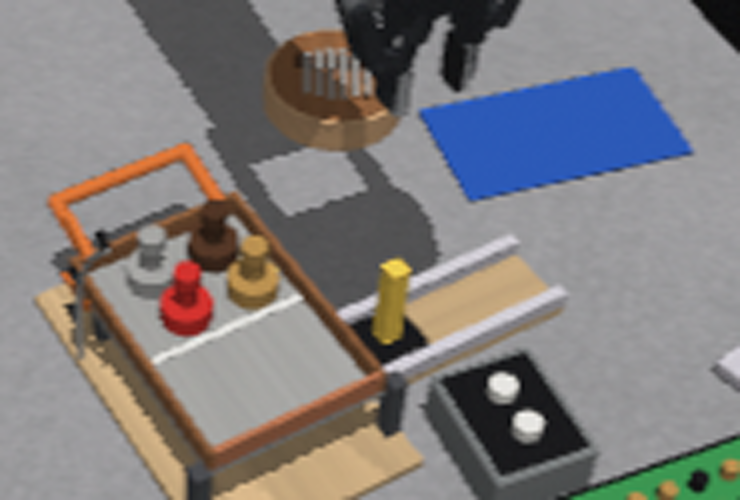

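View pics/w29.png

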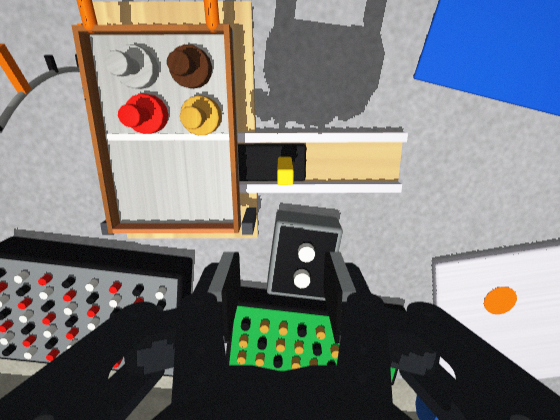

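Emit:
jog_arm(deltas=[[[0,0,90.2],[-0.113,-0.186,0.01],0.04],[[0,0,90.2],[-0.113,-0.186,0.01],0.04],[[0,0,90.2],[-0.113,-0.186,0.01],0.04],[[0,0,90.2],[-0.113,-0.186,0.01],0.04],[[0,0,90.2],[-0.113,-0.186,0.01],0.04],[[0,0,90.2],[-0.113,-0.186,0.01],0.04],[[0,0,90.2],[-0.113,-0.186,0.01],0.04],[[0,0,90.2],[-0.113,-0.186,0.01],0.04],[[0,0,90.2],[-0.113,-0.186,0.01],0.04],[[0,0,90.2],[-0.113,-0.186,0.01],0.04],[[0,0,90.2],[-0.113,-0.186,0.01],0.04],[[0,0,90.2],[-0.113,-0.186,0.01],0.04]], squeeze=40)

```text
t: 36.8
tool_pos: [0.4653, -0.0346, 0.2385]
tool_rot: [-3.123, -0.31, 0.009]
contact_force: [-0.2, 0.2, -0.0]
opening: 0.04
```

Run:
```python
from h import *
st(); go(.468,-.038,.16,YAW+.4)
```

```text
t 36.8 pos [ 0.4653 -0.0346  0.2385] psi 11.352519904471622 F [-0.2  0.2 -0. ] op 0.04 q [-0.23 -0.34  1.95  0.    1.53 -0.43]
turn [-0.22  0.33  3.95] shift [0.0024 0.0042 0.0785] rows>= 2 t 36.8
```

Emit:
jog_arm(deltas=[[[0,0,4],[0.002,0.002,0.04],0.04],[[0,0,4],[0.002,0.002,0.075],0.04],[[0,0,4],[0.002,0.002,0.075],0.04],[[0,0,4],[0.002,0.002,0.075],0.04],[[0,0,4],[0.002,0.002,0.075],0.04]])

```text
t: 37.22
tool_pos: [0.4689, -0.0361, 0.1669]
tool_rot: [-3.132, -0.212, 0.003]
contact_force: [-0.4, -0.5, 0.2]
opening: 0.0402
```

Run:
```python
from h import *
st(); o=ctrl.get_obs();snap('wrist','w30.png');np.save('o30.npy',o,allow_pickle=True); go(.468,-.038,.063,YAW+.4)
```

```text
t 37.22 pos [ 0.4689 -0.0361  0.1669] psi 7.734167912083789 F [-0.4 -0.5  0.2] op 0.0402 q [-0.24 -0.28  2.03  0.    1.4  -0.37]
turn [-0.07 -0.04  0.34] shift [-0.0021  0.0016  0.1052] rows>= 3 t 37.27
```

View pics/w30.png

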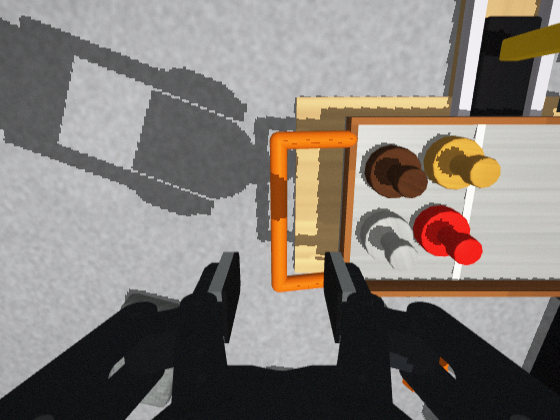

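Run:
```python
from h import *
o=np.load('o30.npy',allow_pickle=True).item();C=cam('wrist',o);print(o['tool_pos'])
for u,v in ((278.5,140),(279.5,284),(279,212)): print(px2w('wrist',u,v,.084,C))
```

```text
[ 0.46893498 -0.03614203  0.16685889]
[0.45995939 0.01482892 0.084     ]
[ 0.47513404 -0.09359643  0.084     ]
[ 0.4670407  -0.03576816  0.084     ]
```

Emit:
jog_arm(deltas=[[[0,0,0],[-0.002,0.002,0.035],0.04],[[0,0,0],[-0.002,0.002,0.07],0.04],[[0,0,0],[-0.002,0.002,0.095],0.04],[[0,0,0],[-0.002,0.002,0.104],0.04],[[0,0,0],[-0.002,0.002,0.104],0.04],[[0,0,0],[-0.002,0.002,0.104],0.04]])

```text
t: 37.77
tool_pos: [0.4686, -0.0384, 0.0645]
tool_rot: [-3.133, -0.212, -0.002]
contact_force: [0.4, 0.5, -0.0]
opening: 0.0401
```

Run:
```python
from h import *
st(); snap('wrist','w31.png'); st()
```

```text
t 37.77 pos [ 0.4686 -0.0384  0.0645] psi 7.738202893254179 F [ 0.4  0.5 -0. ] op 0.0401 q [-0.24 -0.16  2.11  0.    1.19 -0.38]
t 37.82 pos [ 0.4692 -0.0386  0.0653] psi 7.737528139140551 F [ 0.  -0.3  0.3] op 0.0399 q [-0.24 -0.16  2.11  0.    1.19 -0.38]
```

View pics/w31.png

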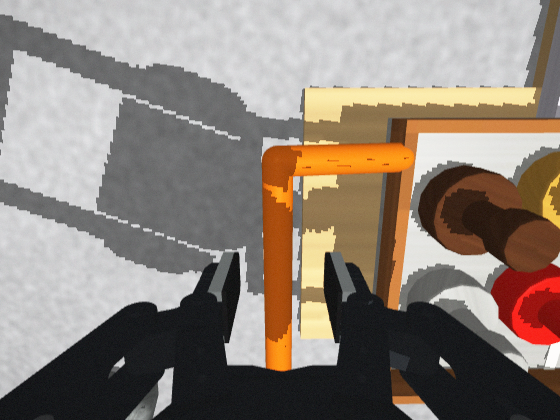

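Emit:
jog_arm(deltas=[[[0,0,0],[0,0,0],0.0],[[0,0,0],[0,0,0],0.0],[[0,0,0],[0,0,0],0.0],[[0,0,0],[0,0,0],0.0],[[0,0,0],[0,0,0],0.0]], squeeze=50)

```text
t: 38.23
tool_pos: [0.4669, -0.0387, 0.0646]
tool_rot: [-3.134, -0.212, 0.005]
contact_force: [-8.9, -1.5, 9.3]
opening: 0.0102
```

Run:
```python
from h import *
st()
```

```text
t 38.23 pos [ 0.4669 -0.0387  0.0646] psi 7.757239043548902 F [-8.9 -1.5  9.3] op 0.0102 q [-0.24 -0.16  2.11 -0.    1.19 -0.38]
```

Emit:
jog_arm(deltas=[[[0,0,0],[0.0,0,-0.004],0.0],[[0,0,0],[0.0,0,-0.009],0.0],[[0,0,0],[0.001,0,-0.013],0.0],[[0,0,0],[0.002,0,-0.0175],0.0],[[0,0,0],[0.003,0,-0.022],0.0],[[0,0,0],[0.004,0,-0.026],0.0],[[0,0,0],[0.005,0,-0.03],0.0],[[0,0,0],[0.006,0,-0.0345],0.0],[[0,0,0],[0.0075,0,-0.0387],0.0],[[0,0,0],[0.009,0,-0.043],0.0],[[0,0,0],[0.009,0,-0.043],0.0],[[0,0,0],[0.009,0,-0.043],0.0]])

```text
t: 39.23
tool_pos: [0.4748, -0.0375, 0.1051]
tool_rot: [-3.133, -0.212, 0.008]
contact_force: [-1.8, -4.9, -4.8]
opening: 0.01
```

Run:
```python
from h import *
st(); snap('side','s32.png'); snap('scene','sc32.png')
im=cv2.imread('pics/s32.png'); A=cv2.resize(im[120:270,220:370],None,fx=3.5,fy=4,interpolation=cv2.INTER_CUBIC)[:600,:]
cv2.imwrite('pics/s32z.png',A)
```

```text
t 39.23 pos [ 0.4748 -0.0375  0.1051] psi 7.747426235320678 F [-1.8 -4.9 -4.8] op 0.01 q [-0.23 -0.19  2.07 -0.    1.28 -0.37]
```

View pics/s32z.png

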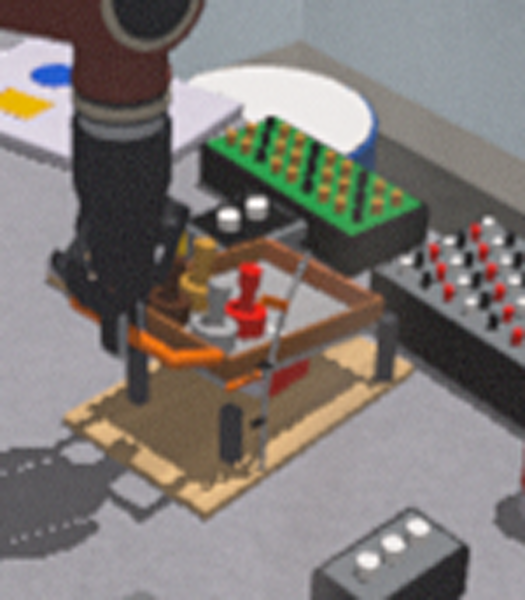

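View pics/sc32.png

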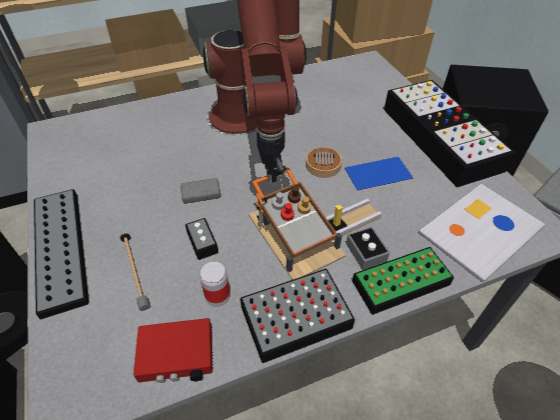

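Emit:
jog_arm(deltas=[[[0,0,0],[0.0013,0,-0.0042],0.0],[[0,0,0],[0.0027,0,-0.0084],0.0],[[0,0,0],[0.0041,0,-0.0125],0.0],[[0,0,0],[0.0057,0,-0.0166],0.0],[[0,0,0],[0.0065,0,-0.0187],0.0],[[0,0,0],[0.0073,0,-0.0207],0.0],[[0,0,0],[0.0081,0,-0.0228],0.0],[[0,0,0],[0.0089,0,-0.0248],0.0],[[0,0,0],[0.0098,0,-0.0268],0.0],[[0,0,0],[0.0107,0,-0.0288],0.0],[[0,0,0],[0.0116,0,-0.0308],0.0],[[0,0,0],[0.0125,0,-0.0328],0.0]])

```text
t: 40.33
tool_pos: [0.4856, -0.036, 0.1364]
tool_rot: [-3.133, -0.212, 0.015]
contact_force: [-4.7, -5.4, -8.1]
opening: 0.0103
```

Run:
```python
from h import *
st(); snap('scene','sc33.png')
im=cv2.imread('pics/sc33.png'); cv2.imwrite('pics/sc33z.png',cv2.resize(im[165:275,240:350],None,fx=5,fy=5,interpolation=cv2.INTER_CUBIC))
```

```text
t 40.33 pos [ 0.4856 -0.036   0.1364] psi 7.735494508730783 F [-4.7 -5.4 -8.1] op 0.0103 q [-0.23 -0.2   2.01 -0.    1.34 -0.36]
```

View pics/sc33z.png

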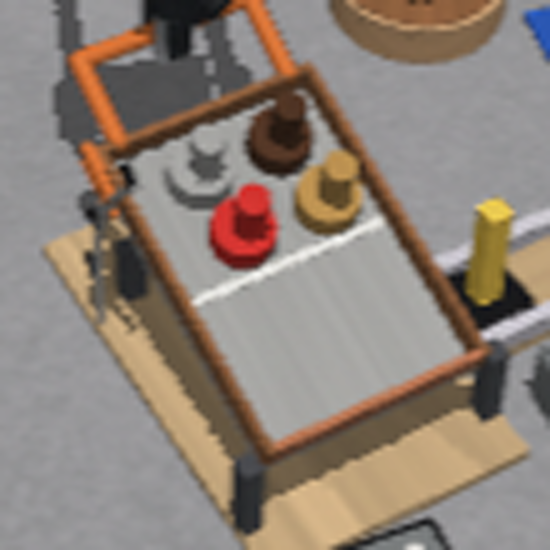

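Emit:
jog_arm(deltas=[[[0,0,0],[0.0009,0,-0.002],0.0],[[0,0,0],[0.0019,0,-0.004],0.0],[[0,0,0],[0.0028,0,-0.006],0.0],[[0,0,0],[0.0038,0,-0.0079],0.0],[[0,0,0],[0.0048,0,-0.0099],0.0],[[0,0,0],[0.0059,0,-0.0118],0.0],[[0,0,0],[0.0069,0,-0.0138],0.0],[[0,0,0],[0.0079,0,-0.0157],0.0],[[0,0,0],[0.009,0,-0.0176],0.0],[[0,0,0],[0.0101,0,-0.0195],0.0],[[0,0,0],[0.0112,0,-0.0214],0.0],[[0,0,0],[0.0123,0,-0.0233],0.0]])

```text
t: 41.38
tool_pos: [0.4965, -0.0345, 0.1594]
tool_rot: [-3.133, -0.212, 0.021]
contact_force: [-9.7, -6.2, -4.8]
opening: 0.0101
```

Run:
```python
from h import *
st(); snap('scene','sc34.png')
im=cv2.imread('pics/sc34.png'); cv2.imwrite('pics/sc34z.png',cv2.resize(im[165:275,240:350],None,fx=5,fy=5,interpolation=cv2.INTER_CUBIC))
```

```text
t 41.38 pos [ 0.4965 -0.0345  0.1594] psi 7.733964421353071 F [-9.7 -6.2 -4.8] op 0.0101 q [-0.22 -0.19  1.97 -0.    1.38 -0.35]
```

View pics/sc34z.png

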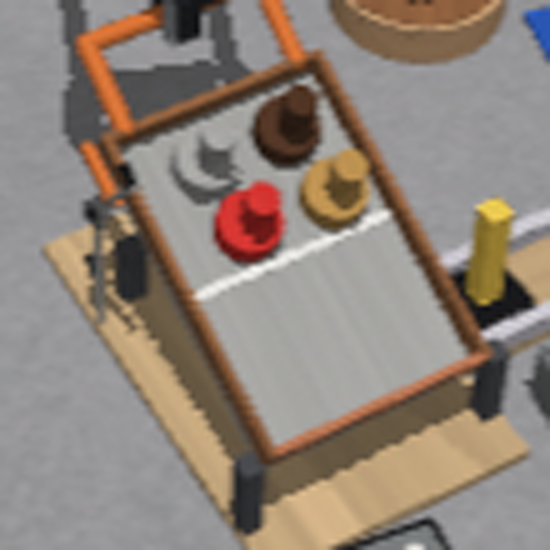

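Emit:
jog_arm(deltas=[[[0,0,0],[0.0011,0,-0.0019],0.0],[[0,0,0],[0.0023,0,-0.0038],0.0],[[0,0,0],[0.0034,0,-0.0056],0.0],[[0,0,0],[0.0046,0,-0.0075],0.0],[[0,0,0],[0.0058,0,-0.0093],0.0],[[0,0,0],[0.0071,0,-0.0111],0.0],[[0,0,0],[0.0083,0,-0.013],0.0],[[0,0,0],[0.0095,0,-0.0148],0.0],[[0,0,0],[0.0108,0,-0.0166],0.0],[[0,0,0],[0.0121,0,-0.0184],0.0]])

```text
t: 42.27
tool_pos: [0.508, -0.0329, 0.1784]
tool_rot: [-3.133, -0.212, 0.024]
contact_force: [-14.2, -6.2, -1.2]
opening: 0.0102
```

Run:
```python
from h import *
st(); snap('scene','sc35.png')
im=cv2.imread('pics/sc35.png'); cv2.imwrite('pics/sc35z.png',cv2.resize(im[165:275,240:350],None,fx=5,fy=5,interpolation=cv2.INTER_CUBIC))
```

```text
t 42.27 pos [ 0.508  -0.0329  0.1784] psi 7.728604193736443 F [-14.2  -6.2  -1.2] op 0.0102 q [-0.21 -0.18  1.92 -0.    1.41 -0.34]
```

View pics/sc35z.png

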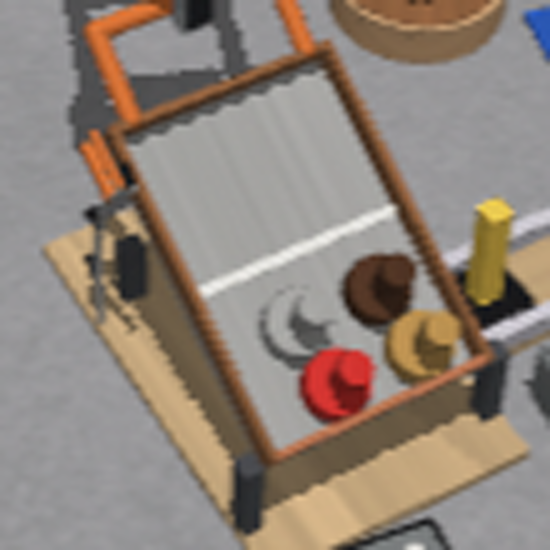

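Emit:
jog_arm(deltas=[[[0,0,0],[0.0013,0,-0.0018],0.0],[[0,0,0],[0.0026,0,-0.0036],0.0],[[0,0,0],[0.0035,0,-0.0048],0.0],[[0,0,0],[0.0035,0,-0.0048],0.0],[[0,0,0],[0.0035,0,-0.0048],0.0],[[0,0,0],[0.0035,0,-0.0048],0.0],[[0,0,0],[0.0035,0,-0.0048],0.0],[[0,0,0],[0.0035,0,-0.0048],0.0],[[0,0,0],[0.0035,0,-0.0048],0.0],[[0,0,0],[0.0035,0,-0.0048],0.0],[[0,0,0],[0.0035,0,-0.0048],0.0],[[0,0,0],[0.0035,0,-0.0048],0.0]])

```text
t: 43.32
tool_pos: [0.5117, -0.0324, 0.184]
tool_rot: [-3.133, -0.212, 0.023]
contact_force: [-16.1, -4.8, 2.2]
opening: 0.0101
```

Run:
```python
from h import *
st(); snap('scene','sc36.png'); snap('side','s36.png')
im=cv2.imread('pics/sc36.png'); A=cv2.resize(im[165:275,240:350],None,fx=4,fy=5,interpolation=cv2.INTER_CUBIC)
im=cv2.imread('pics/s36.png'); B=cv2.resize(im[130:240,240:340],None,fx=3.6,fy=5,interpolation=cv2.INTER_CUBIC)
cv2.imwrite('pics/p36.png',np.hstack([A,B]))
```

```text
t 43.32 pos [ 0.5117 -0.0324  0.184 ] psi 7.728355759548465 F [-16.1  -4.8   2.2] op 0.0101 q [-0.21 -0.18  1.91 -0.    1.42 -0.34]
```

View pics/p36.png

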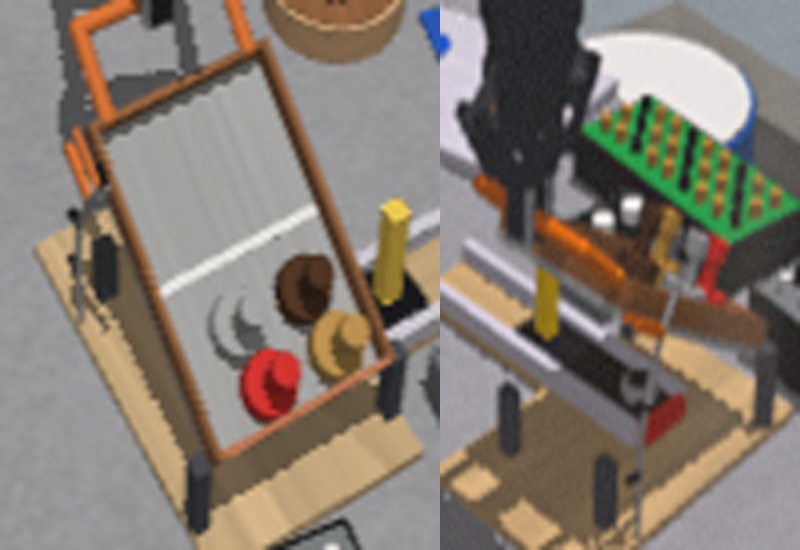

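Emit:
jog_arm(deltas=[[[0,0,0],[0,0,0],0.0],[[0,0,0],[0,0,0],0.0],[[0,0,0],[0,0,0],0.0],[[0,0,0],[0,0,0],0.0],[[0,0,0],[0,0,0],0.0],[[0,0,0],[0,0,0],0.0],[[0,0,0],[0,0,0],0.0],[[0,0,0],[0,0,0],0.0],[[0,0,0],[0,0,0],0.0],[[0,0,0],[0,0,0],0.0],[[0,0,0],[0,0,0],0.0],[[0,0,0],[0,0,0],0.0]])

```text
t: 44.42
tool_pos: [0.5117, -0.0324, 0.184]
tool_rot: [-3.133, -0.212, 0.023]
contact_force: [-15.3, -4.4, 2.6]
opening: 0.0098
```

Emit:
jog_arm(deltas=[[[0,0,0],[0,0,0],0.0],[[0,0,0],[0,0,0],0.0],[[0,0,0],[0,0,0],0.0],[[0,0,0],[0,0,0],0.0],[[0,0,0],[0,0,0],0.0],[[0,0,0],[0,0,0],0.0],[[0,0,0],[0,0,0],0.0],[[0,0,0],[0,0,0],0.0]])

```text
t: 45.08
tool_pos: [0.5117, -0.0324, 0.184]
tool_rot: [-3.133, -0.212, 0.023]
contact_force: [-15.2, -4.1, 1.6]
opening: 0.0099
```

Emit:
jog_arm(deltas=[[[0,0,0],[-0.003,0,0.004],0.0],[[0,0,0],[-0.0061,0,0.0085],0.0],[[0,0,0],[-0.011,0,0.0158],0.0],[[0,0,0],[-0.0156,0,0.0232],0.0],[[0,0,0],[-0.02,0,0.0308],0.0],[[0,0,0],[-0.0241,0,0.0386],0.0],[[0,0,0],[-0.0279,0,0.0465],0.0],[[0,0,0],[-0.0315,0,0.0546],0.0],[[0,0,0],[-0.0347,0,0.0627],0.0],[[0,0,0],[-0.0377,0,0.071],0.0],[[0,0,0],[-0.0404,0,0.0794],0.0],[[0,0,0],[-0.0428,0,0.0878],0.0]])

```text
t: 46.08
tool_pos: [0.4732, -0.0378, 0.099]
tool_rot: [-3.133, -0.212, 0.005]
contact_force: [-8.5, -2.3, 6.7]
opening: 0.0101
```

Run:
```python
from h import *
st(); snap('scene','sc37.png')
im=cv2.imread('pics/sc37.png'); A=cv2.resize(im[165:275,240:350],None,fx=4,fy=5,interpolation=cv2.INTER_CUBIC)
cv2.imwrite('pics/p37.png',A)
```

```text
t 46.08 pos [ 0.4732 -0.0378  0.099 ] psi 7.743972741448038 F [-8.5 -2.3  6.7] op 0.0101 q [-0.24 -0.19  2.07  0.    1.26 -0.37]
```

View pics/p37.png

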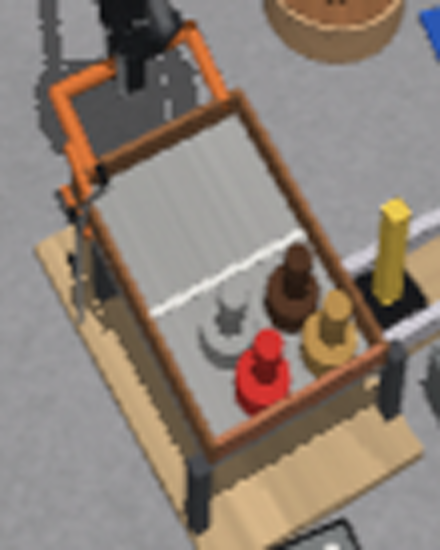

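Emit:
jog_arm(deltas=[[[0,0,0],[-0.002,0,0.008],0.0],[[0,0,0],[-0.0036,0,0.016],0.0],[[0,0,0],[-0.005,0,0.023],0.0],[[0,0,0],[-0.006,0,0.029],0.0],[[0,0,0],[-0.0065,0,0.033],0.0],[[0,0,0],[-0.0065,0,0.036],0.0],[[0,0,0],[-0.0065,0,0.037],0.0],[[0,0,0],[-0.0065,0,0.037],0.0],[[0,0,0],[-0.0065,0,0.037],0.0]])

```text
t: 46.88
tool_pos: [0.4669, -0.0387, 0.0644]
tool_rot: [-3.133, -0.213, 0.008]
contact_force: [-17.3, -0.4, 22.1]
opening: 0.0102
```

Run:
```python
from h import *
st()
```

```text
t 46.88 pos [ 0.4669 -0.0387  0.0644] psi 7.767927097617364 F [-17.3  -0.4  22.1] op 0.0102 q [-0.24 -0.16  2.11 -0.    1.2  -0.38]
```

Emit:
jog_arm(deltas=[[[0,0,0],[-0.002,0,-0.001],0.0],[[0,0,0],[-0.002,0,-0.0015],0.0],[[0,0,0],[-0.002,0,-0.0015],0.02],[[0,0,0],[-0.002,0,-0.0015],0.04],[[0,0,0],[-0.002,0,-0.0015],0.04],[[0,0,0],[-0.002,0,-0.03],0.04],[[0,0,0],[-0.002,0,-0.07],0.04],[[0,0,0],[-0.002,0,-0.11],0.04],[[0,0,0],[-0.002,0,-0.15],0.04],[[0,0,0],[-0.002,0,-0.19],0.04],[[0,0,0],[-0.002,0,-0.19],0.04],[[0,0,0],[-0.002,0,-0.19],0.04]])

```text
t: 47.88
tool_pos: [0.4671, -0.0389, 0.2536]
tool_rot: [-3.134, -0.212, -0.008]
contact_force: [0.0, 0.7, -0.9]
opening: 0.0397
```

Run:
```python
from h import *
st(); snap('side','s38.png');snap('scene','sc38.png');o=ctrl.get_obs();snap('wrist','w38.png')
im=cv2.imread('pics/sc38.png'); A=cv2.resize(im[165:275,240:350],None,fx=4,fy=5,interpolation=cv2.INTER_CUBIC)
im=cv2.imread('pics/s38.png'); B=cv2.resize(im[130:240,240:340],None,fx=3.6,fy=5,interpolation=cv2.INTER_CUBIC)
cv2.imwrite('pics/p38.png',np.hstack([A,B]))
# home post position
y=np.radians(7.7);x=np.array([np.cos(y),np.sin(y)]);yy=np.array([-x[1],x[0]])
print(px2w('scene',240+395/4,165+210/5,.094))
go(.636,.105,.25,97.7)
```

```text
t 47.88 pos [ 0.4671 -0.0389  0.2536] psi 7.743392333007933 F [ 0.   0.7 -0.9] op 0.0397 q [-0.24 -0.35  1.94  0.    1.55 -0.38]
[0.63683037 0.10542516 0.094     ]
turn [-3.500e-01  3.000e-02 -8.996e+01] shift [ 0.1891 -0.119  -0.0024] rows>= 13 t 48.03
```

View pics/p38.png

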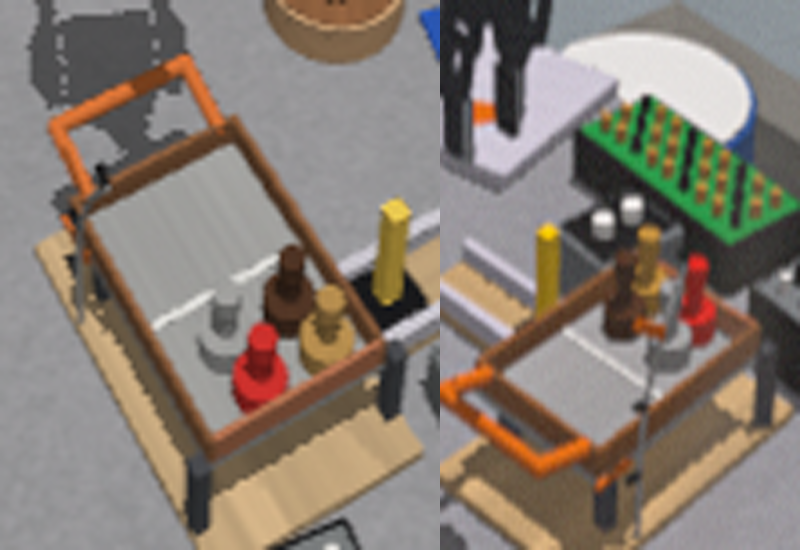

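View pics/w38.png

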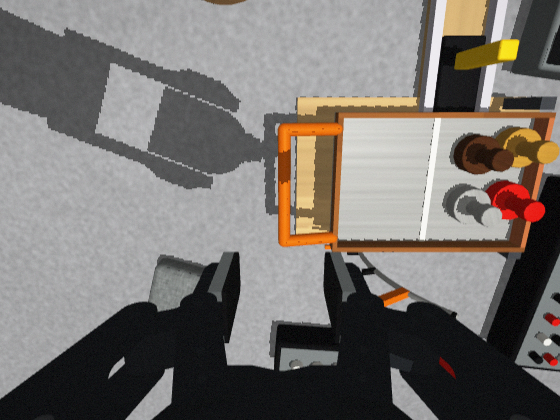

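Emit:
jog_arm(deltas=[[[0,0,-90],[0.189,-0.119,-0.002],0.045],[[0,0,-90],[0.189,-0.119,-0.002],0.045],[[0,0,-90],[0.189,-0.119,-0.002],0.045],[[0,0,-90],[0.189,-0.119,-0.002],0.045],[[0,0,-90],[0.189,-0.119,-0.002],0.045],[[0,0,-90],[0.189,-0.119,-0.002],0.045],[[0,0,-90],[0.189,-0.119,-0.002],0.045],[[0,0,-90],[0.189,-0.119,-0.002],0.045],[[0,0,-90],[0.189,-0.119,-0.002],0.045],[[0,0,-90],[0.189,-0.119,-0.002],0.045],[[0,0,-90],[0.189,-0.119,-0.002],0.045],[[0,0,-90],[0.189,-0.119,-0.002],0.045]])

```text
t: 49.03
tool_pos: [0.6355, 0.1047, 0.2487]
tool_rot: [-2.138, -2.294, 0.005]
contact_force: [0.3, 0.2, -0.1]
opening: 0.0452
```

Run:
```python
from h import *
st();go(.636,.105,.13,97.7)
```

```text
t 49.03 pos [0.6355 0.1047 0.2487] psi 94.0344449642825 F [ 0.3  0.2 -0.1] op 0.0452 q [ 0.05  0.09  1.54  0.    1.51 -1.59]
turn [-0.37 -0.14 -3.67] shift [0.     0.0012 0.1187] rows>= 3 t 49.03
```

Emit:
jog_arm(deltas=[[[0,0,-3.7],[0,0.001,0.04],0.045],[[0,0,-3.7],[0,0.001,0.08],0.045],[[0,0,-3.7],[0,0.001,0.115],0.045],[[0,0,-3.7],[0,0.001,0.115],0.045],[[0,0,-3.7],[0,0.001,0.115],0.045],[[0,0,-3.7],[0,0.001,0.115],0.045]])

```text
t: 49.53
tool_pos: [0.638, 0.105, 0.1379]
tool_rot: [-2.073, -2.358, -0.001]
contact_force: [-0.2, -0.0, 0.7]
opening: 0.045
```

Run:
```python
from h import *
st();o=ctrl.get_obs();snap('wrist','w40.png');C=cam('wrist',o);go(.636,.105,.062,97.7)
import pickle;pickle.dump(o,open('o40.p','wb'))
```

```text
t 49.53 pos [0.638  0.105  0.1379] psi 97.37407110340907 F [-0.2 -0.   0.7] op 0.045 q [ 0.05  0.17  1.64  0.    1.33 -1.65]
turn [ 0.14 -0.11 -0.32] shift [ 0.0002 -0.0032  0.0776] rows>= 2 t 49.58
```

View pics/w40.png

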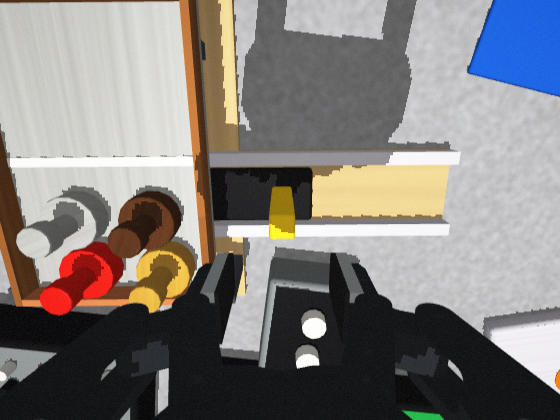

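Emit:
jog_arm(deltas=[[[0,0,0],[0,-0.002,0.03],0.045],[[0,0,0],[0,-0.002,0.06],0.045],[[0,0,0],[0,-0.002,0.0765],0.045],[[0,0,0],[0,-0.002,0.0765],0.045],[[0,0,0],[0,-0.002,0.0765],0.045],[[0,0,0],[0,-0.002,0.0765],0.005],[[0,0,0],[0,-0.002,0.0765],0.005],[[0,0,0],[0,-0.002,0.0765],0.005],[[0,0,0],[0,-0.002,0.0765],0.005],[[0,0,0],[0,-0.002,0.0765],0.005],[[0,0,0],[0,-0.002,0.0765],0.005]], squeeze=110)

```text
t: 50.5
tool_pos: [0.6379, 0.1052, 0.0641]
tool_rot: [2.073, 2.359, 0.007]
contact_force: [-0.7, 1.0, 7.5]
opening: 0.0142
```

Emit:
jog_arm(deltas=[[[0,0,0],[0.005,0,0],0.005],[[0,0,0],[0.012,0,0],0.005],[[0,0,0],[0.022,0,0],0.005],[[0,0,0],[0.032,0,0],0.005],[[0,0,0],[0.042,0,0],0.005],[[0,0,0],[0.052,0,0],0.005],[[0,0,0],[0.062,0,0],0.005],[[0,0,0],[0.075,0,0],0.005],[[0,0,0],[0.09,0,0],0.005],[[0,0,0],[0.105,0,0],0.005],[[0,0,0],[0.11,0,0],0.005],[[0,0,0],[0.11,0,0],0.005]])

```text
t: 51.5
tool_pos: [0.6234, 0.2159, 0.0641]
tool_rot: [2.072, 2.361, 0.008]
contact_force: [0.8, 1.2, 9.0]
opening: 0.0144
```

Run:
```python
from h import *
st();snap('wrist','w41.png')
```

```text
t 51.5 pos [0.6234 0.2159 0.0641] psi 97.46096507434144 F [0.8 1.2 9. ] op 0.0144 q [ 0.22  0.28  1.65  0.    1.21 -1.48]
```

View pics/w41.png

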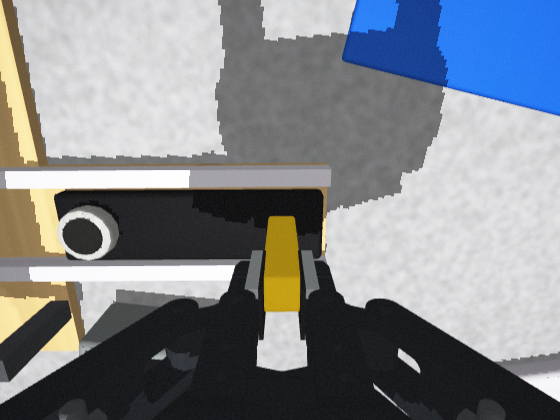

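Emit:
jog_arm(deltas=[[[0,0,0],[0,0,-0.01],0.005],[[0,0,0],[0,0,-0.03],0.005],[[0,0,0],[0,0,-0.06],0.005],[[0,0,0],[0,0,-0.1],0.005],[[0,0,0],[0,0,-0.1],0.005],[[0,0,0],[0,0,-0.1],0.005]])

```text
t: 52.05
tool_pos: [0.6229, 0.2146, 0.1644]
tool_rot: [2.073, 2.36, 0.009]
contact_force: [0.3, -0.1, -3.0]
opening: 0.0138
```

Run:
```python
from h import *
st();go(.482,.397,.16,85.2)
```

```text
t 52.05 pos [0.6229 0.2146 0.1644] psi 97.38715816375769 F [ 0.3 -0.1 -3. ] op 0.0138 q [ 0.22  0.17  1.59  0.    1.37 -1.48]
turn [ 0.23 -0.21 12.19] shift [ 0.199  -0.1163  0.0045] rows>= 6 t 52.05
```

Emit:
jog_arm(deltas=[[[0,0,3],[0.033,-0.019,0],0.005],[[0,0,6],[0.066,-0.038,0],0.005],[[0,0,9],[0.1,-0.058,0],0.005],[[0,0,12.2],[0.133,-0.077,0],0.005],[[0,0,12.2],[0.166,-0.097,0],0.005],[[0,0,12.2],[0.199,-0.116,0],0.005],[[0,0,12.2],[0.199,-0.116,0],0.005],[[0,0,12.2],[0.199,-0.116,0.03],0.005],[[0,0,12.2],[0.199,-0.116,0.06],0.005],[[0,0,12.2],[0.199,-0.116,0.08],0.005],[[0,0,12.2],[0.199,-0.116,0.085],0.005],[[0,0,12.2],[0.199,-0.116,0.085],0.005]])

```text
t: 53.05
tool_pos: [0.4782, 0.3945, 0.072]
tool_rot: [-2.31, -2.123, 0.012]
contact_force: [-0.2, 0.3, -1.8]
opening: 0.0141
```

Run:
```python
from h import *
st();snap('wrist','w42.png');go(.482,.397,.062,85.2)
```

```text
t 53.05 pos [0.4782 0.3945 0.072 ] psi 85.16637614764075 F [-0.2  0.3 -1.8] op 0.0141 q [ 0.57  0.19  1.74  0.    1.22 -0.92]
turn [-0.26  0.02 -0.04] shift [0.0017 0.0022 0.0126] rows>= 1 t 53.1
```

View pics/w42.png

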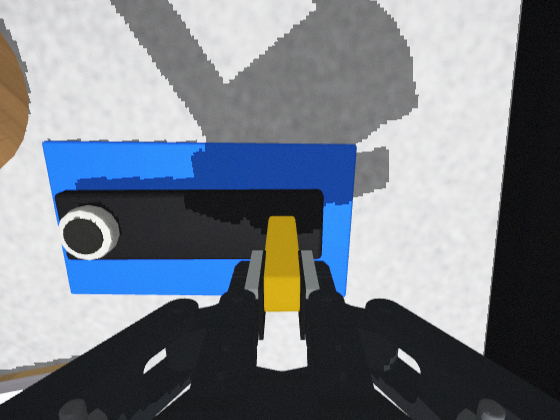

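Emit:
jog_arm(deltas=[[[0,0,0],[0.002,0.001,0.005],0.005],[[0,0,0],[0.002,0.001,0.009],0.005],[[0,0,0],[0.002,0.001,0.012],0.005],[[0,0,0],[0.002,0.001,0.012],0.005],[[0,0,0],[0.002,0.001,0.012],0.005]])

```text
t: 53.52
tool_pos: [0.482, 0.3983, 0.0646]
tool_rot: [-2.311, -2.124, -0.001]
contact_force: [-0.6, 0.1, -2.7]
opening: 0.014
```

Run:
```python
from h import *
st()
```

```text
t 53.52 pos [0.482  0.3983 0.0646] psi 85.17377256052904 F [-0.6  0.1 -2.7] op 0.014 q [ 0.57  0.21  1.74  0.    1.2  -0.92]
```

Emit:
jog_arm(deltas=[[[0,0,0],[0,0,0.002],0.005],[[0,0,0],[0,0,0.0035],0.005],[[0,0,0],[0,0,0.0035],0.005],[[0,0,0],[0,0,0.0035],0.005]])

```text
t: 53.85
tool_pos: [0.4822, 0.3985, 0.0612]
tool_rot: [-2.311, -2.124, -0.002]
contact_force: [-0.2, 0.8, -1.7]
opening: 0.0141
```

Emit:
jog_arm(deltas=[[[0,0,0],[0,0,0.001],0.005],[[0,0,0],[0,0,0.0015],0.005],[[0,0,0],[0,0,0.0015],0.005],[[0,0,0],[0,0,0.0015],0.005]])

```text
t: 54.18
tool_pos: [0.4823, 0.3985, 0.0612]
tool_rot: [-2.311, -2.125, -0.001]
contact_force: [-3.0, -2.0, 7.0]
opening: 0.0139
```

Touching the mat (+7 N). Release and retreat.

Emit:
jog_arm(deltas=[[[0,0,0],[0,0,0],0.02],[[0,0,0],[0,0,0],0.035],[[0,0,0],[0,0,0],0.045],[[0,0,0],[0,0,0],0.045],[[0,0,0],[0,0,-0.03],0.045],[[0,0,0],[0,0,-0.07],0.045],[[0,0,0],[0,0,-0.11],0.045],[[0,0,0],[0,0,-0.15],0.045],[[0,0,0],[0,0,-0.19],0.045],[[0,0,0],[0,0,-0.23],0.045],[[0,0,0],[0,0,-0.25],0.045],[[0,0,0],[0,0,-0.25],0.045]])

```text
t: 55.18
tool_pos: [0.4844, 0.3992, 0.3175]
tool_rot: [-2.313, -2.126, -0.02]
contact_force: [0.2, 0.5, 0.2]
opening: 0.0452
```

Emit:
jog_arm(deltas=[[[0,0,0],[0,0,0],0.045],[[0,0,0],[0,0,0],0.045],[[0,0,0],[0,0,0],0.045]])

```text
t: 55.43
tool_pos: [0.4815, 0.3972, 0.3064]
tool_rot: [-2.311, -2.124, 0.007]
contact_force: [0.7, -1.1, -0.4]
opening: 0.0453
```

Run:
```python
from h import *
st();o=ctrl.get_obs();snap('wrist','w43.png');snap('scene','sc43.png');snap('side','s43.png');C=cam('wrist',o)
im=cv2.imread('pics/sc43.png'); A=cv2.resize(im[140:275,235:430],None,fx=3.9,fy=4.2,interpolation=cv2.INTER_CUBIC)
cv2.imwrite('pics/p43.png',A)
import pickle;pickle.dump(o,open('o43.p','wb'))
```

```text
t 55.43 pos [0.4815 0.3972 0.3064] psi 85.1734667216607 F [ 0.7 -1.1 -0.4] op 0.0453 q [ 0.57  0.02  1.52  0.    1.6  -0.92]
```

View pics/p43.png

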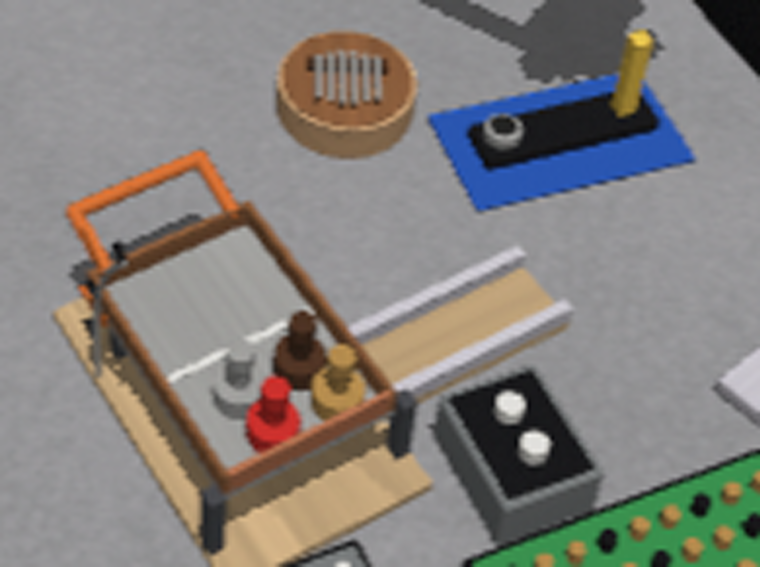

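View pics/w43.png

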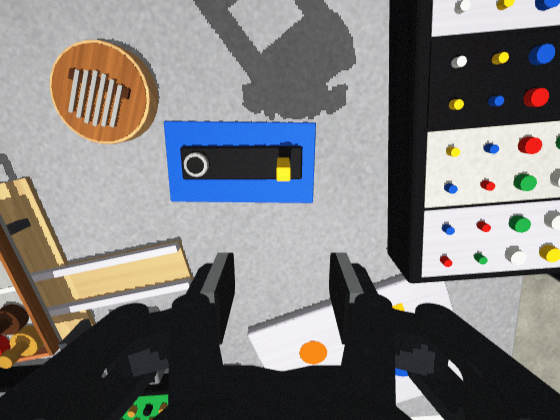

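View pics/sc43.png

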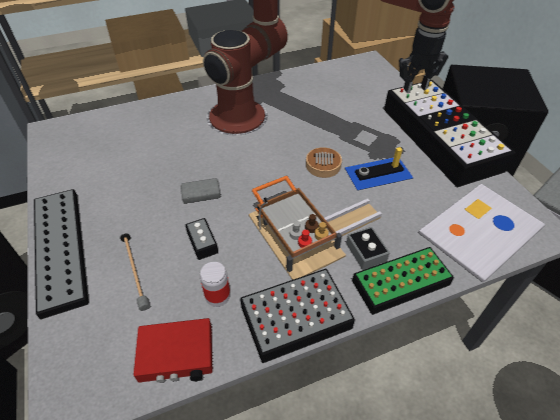

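Run:
```python
from h import *
print(job.finish_job())
```

```text
the job is handed in; nothing more can be done
None
```

The rattle take is done and the job is handed in at about 55.6 s of robot time; it reported no verdict.

**Loading:** All four rattlers were stood in the tray on the handle side of the stripe. I first set the steel one down on the near wall, where it ended up leaning. I picked it up again, straightened it and set it down flat.

**Sled in:** It was laid in the lane and slid in until its nose stalled at the stop at about 10 N, at the position I had worked out for home. I opened the jaws and lifted clear before touching the tray. I could not measure its distance from home any more closely than that.

**Tilt:** The tray reached about 29 degrees, worked out from how far the handle moved; I did not read the arc marks. It was held there for about 2.5 s, with all four rattlers at the hinge end, and did not go beyond about 30 degrees. It was then lowered until it pressed firmly on its stop.

**Sled out:** It was drawn out and put back on the mat.

**Last checks:** In the final pictures:
- The tray is level.
- All four rattlers stand upright past the stripe.
- The sled lies flat with its middle within a few millimetres of the mat's middle.
- The gear to be left alone looks unmoved.
- The gripper is about 0.3 m above the table and touches nothing.

The scene and wrist cameras disagreed by 2 to 5 mm throughout, so I used the wrist camera for the fits. I saw no sign of anything being knocked aside.

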